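# Weigh in the metal offcuts, drop them into the tote and hang it up

### The arm

A 7-joint arm with a two-finger parallel gripper is mounted at the origin on the work surface. World frame = base frame: x ahead of the robot, y to its left, z up, the work surface at z = 0. Lengths are in m, angles in rad, forces in N, time in s.
With the tool pointing down it reaches from about 0.4 to 0.85 m from the base axis. Payload 4.5 kg.
Tool frame: the origin (TCP) lies at the very end of the fingers, on their centre line; the grasp point (between the pads) lies 19 mm behind it; x points along the fingers, y is the direction in which the jaws open and shut, and the axes are right-handed (so a half turn about x gives the same grasp; the last joint's range is limited). The gripper opens to 85 mm and grips with 20 to 120 N. Pads are 22 mm wide; open, the fingers measure 114 mm over their backs; the gripper's body (76 mm by 85 mm) begins 54 mm behind the grasp point. The pads swing forward as they close: fully open they stand 13 mm farther back than shut.
Start: joints at [1.207, 0.689, -0.195, 1.565, 0.157, 0.902, -0.215], TCP at [0.242, -0.576, 0.231] pointing down, gripper open.
Joint ranges: [-3.01, 3.01], [-0.46, 2.08], [-1.47, 1.51], [0.13, 2.56], [-1, 4.14], [0.04, 2.09], [-2.66, 2.66]. Speed limits (rad/s): [2.57, 2.57, 3.14, 3.14, 3.14, 3.14, 3.14].

### API

Orientations are given as [roll, pitch, yaw] about the fixed x, y, z axes, in that order (R = Rz(yaw) Ry(pitch) Rx(roll)).
In Python, from workcell import manip gives the robot as it stands.
- The arm moves only by the tool carry_out, never from a script. Its argument "increments" is a list of rows, each an object of numbers: "tx", "ty", "tz": the shift along the world's x, y, z in m; "wx", "wy", "wz": the turn, a rotation vector about the world's x, y, z in degrees; "claw": the closure, from 0 (fully open) to 1 (shut). A call has 1 to 12 rows; each row shifts and turns the commanded pose from where the row before left it; what a row does not reach is not made up. A row lasts 1/12 s, in which the tool goes at most 41.7 mm and 7.16 degrees, less where a joint would pass 70% of its speed; a pose out of reach is approached as far as the arm can. A call is refused whole if a number of a shift passes 0.0417 or a number of a turn 7.16, either way. A call with a gripper value outside its range is refused whole. The fingers move at their own pace and stop on an object; "newtons" is the grip in N (left out, the last holds). Time passes only in rows, so rows that do not move let the fingers close. It gives the time, the measured TCP pose, the force and the opening at its end, in the units of the state.
- manip.observe(): the state, without advancing time (a new reading comes with each control period).
- manip.grab_frame(name): name is "scene" or "top"; returns a dict with "img" (384x512x3 uint8, red, green, blue), "fx", "fy", "cx", "cy" (pixels), "T" (4x4, takes a point from camera to world coordinates). Camera axes: x right, y down, z forward; pixel columns grow to the right and rows downward; lengths in m; the calibration is good to about 2 mm. A picture is of the moment at which its call begins. There is no depth.
- manip.job_done(): hands the job in, once; it reports no verdict.
Trained networks look in a picture, given as the dict that the camera call returned (one of the last four; its "shot" number tells which), for a name from the list of things; names that differ only in an ending like _2 or _b are one class to them, and where a whole thing is asked for, a point or a joint stands for the part that bears it (a point fixed in the world has none). Each returns a list of dicts, best first, with "score" (0 to 1); they miss things now and then, are a little off and sometimes report something else, mostly with a low value. They report only what shows in the picture. A call takes as long as a camera call. They do not tell look-alikes from the thing itself.
- manip.recognise(picture, target): "centre" ([x, y, z] in m, in world coordinates, good to about 4 mm: the middle of the surface that is visible of it).
- manip.cut_out(picture, target): "mask" (384x512 bool, what is visible of it).
The state is a dict: "t": time; "joint_positions": joint angles; "qvel": joint speeds; "tau": joint torques, N m; "ee_pos": TCP position; "orientation": TCP orientation; "ft_force": force on the tool from outside, world axes, zero at the start; "ft_torque": the same for the moment, N m; "opening": finger opening in m.
Only numpy, scipy, OpenCV 4.12 (cv2) and the standard library are available. Lean on these libraries where they do the work, as an engineer would, in place of code of your own. Each camera call takes 0.05 s, during which the arm holds its last target.

### The job

Weigh in the metal offcuts lying on the bench: load every one of them into the weigh hopper while its floor is shut and let them lie still for a moment so that the whole batch is weighed, then draw the bolt so that the floor swings open and drops them into the tote below. Then take the tote out by its bail and hang it by the bail on both prongs of the double hook, with every offcut in it, hanging still and clear of the bench. Leave the tools and the plastic materials on the bench where they are.

Things in the scene. Friction and masses are not known exactly. Their poses are not given: they have to be found in the camera images.
- hopper: Weigh hopper, fixed: open steel bin on four dark legs, small blank readout on its left (+y) side, 310 mm tall. Origin on the bench (z = 0) under the bin's centre; z up, front to its own -x (towards the robot). Front wall outer face x = -69 mm. Below the bin a bay, 248 mm wide between the cheeks, open to the front, back stop at x = 90 mm: the tote stands there.
- hopper_in (a point): Centre of the bin's shut floor, its top face, 239 mm above the bench; axes as the hopper's. The bin inside is 130 mm (x) by 160 mm (y) at the floor; the y sides slope outwards to 240 mm at the rim, front and back walls are upright, 4 mm thick; rim 305 mm above the bench.
- floor (a joint): Drop floor of the hopper (rad): 0 shut, 1.05 fully open. Hinged along the back (+x) lower edge of the bin; the front edge falls by its weight when the bolt is drawn and the plate then hangs down at 60 degrees, its lowest point about 100 mm over the bench. It stays open.
- bolt (a joint): Sliding bolt that carries the floor (m): 0 to about 0.01 shot (floor held), the floor is freed at about 0.027, 0.042 fully drawn. It slides along the hopper's +y on the front of the bin, takes about 2 to 5 N and stays where it is left.
- bolt_grip (a point): Point on the bolt's upright dark handle, 283 mm above the bench: a round post 13 mm in diameter, from 229 mm to 307 mm above the bench, 50 mm in front of the bin's front wall, joined to the bolt at its foot. Pinch or push it towards the hopper's +y. Axes as the hopper's.
- tote: Offcuts tote: open grey metal box, 190 (x) x 200 (y) x 85 mm high, wall 4 mm, about 0.37 kg empty, origin under the centre of its bottom, z up. It starts in the bay under the hopper, its front sticking out. Swinging bail of 10 mm round steel: two arms pivoted outside the y walls at x = 0, z = 78 mm, and a straight cross bar along y, 212 mm long, 140 mm from the pivots.
- bail_grip (a point): Middle of the bail's cross bar (10 mm diameter, runs along the tote's y). At the start the bail lies folded level to the tote's -x, the bar 45 mm in front of the tote's front wall and 78 mm above the bench. The bail swings up with little friction; lifted by the bar the tote hangs below it, its bottom 218 mm below the bar.
- bail (a joint): Swing of the bail (rad): 0 folded level to the tote's -x, 1.57 upright, 2.0 its stop.
- hook: Double hook, fixed: two parallel prongs of 10 mm round steel, 84 mm apart (y = +-42 mm), on a grey 40 mm square post, 330 mm tall, that stands on a foot plate at x = 150 mm. Origin on the bench straight below the prongs' seat, z up. The prongs reach from the post along -x, slope slightly down to the seat at x = 0 and then turn up to their tips at x = -40 mm. Tops: tips 310 mm, seat 280 mm above the bench.
- hook_seat (a point): Midway between the two prongs at their seat: where the centre of a hanging bail bar comes to lie (285 mm above the bench). Axes as the hook's.
- strut_long: Metal offcut: U-shaped slotted steel channel 100 (x) x 41 x 21 mm, open side up, about 0.12 kg, origin under its centre, length along its x. Some of the five offcuts may be absent.
- strut_short: Metal offcut: the same channel, 70 mm long, about 0.08 kg; origin under its centre, length along its x.
- din_rail: Metal offcut: steel top-hat rail 100 (x) x 35 x 15 mm, flanges down, hat 27 mm wide, about 0.06 kg; origin under its centre, length along its x.
- tube: Metal offcut: square steel tube 90 (x) x 25 x 25 mm, about 0.09 kg; origin under its centre, length along its x.
- busbar: Metal offcut: flat copper bar 80 (x) x 30 x 10 mm, about 0.14 kg; origin under its centre, length along its x.
- junction_box: Bystander: white plastic junction box 90 x 90 x 48 mm, origin under its centre.
- tape_roll: Bystander: black tape roll, 90 mm across, 20 mm high, lying flat, origin under its centre.
- tape_measure: Bystander: tape measure 70 x 35 x 60 mm, origin under its centre.
- screwdriver: Bystander: screwdriver, 200 mm long, lying along its x.
- trunking: Bystander: U-shaped white plastic trunking, 140 (x) x 40 x 25 mm; good material, not an offcut for the hopper; origin under its centre.
- drill: Bystander: cordless drill lying on its side, about 260 x 200 x 60 mm.
Not all that is in view belongs to the job. Leave any blue look-alike of the busbar alone. What is shaped like the din_rail but green is not meant.

How it is judged:
On the way, in this order (a step that is already met when the one before it is completed fails the run):
1. every metal offcut lies at rest in the hopper, its floor shut and untouched by the fingers (x of strut_long in the frame of hopper_in between -0.07 and 0.07 m and y of strut_long in the frame of hopper_in between -0.125 and 0.125 m and z of strut_long in the frame of hopper_in between -0.02 and 0.09 m and x of strut_short in the frame of hopper_in between -0.07 and 0.07 m and y of strut_short in the frame of hopper_in between -0.125 and 0.125 m and z of strut_short in the frame of hopper_in between -0.02 and 0.09 m and x of din_rail in the frame of hopper_in between -0.07 and 0.07 m and y of din_rail in the frame of hopper_in between -0.125 and 0.125 m and z of din_rail in the frame of hopper_in between -0.02 and 0.09 m and x of tube in the frame of hopper_in between -0.07 and 0.07 m and y of tube in the frame of hopper_in between -0.125 and 0.125 m and z of tube in the frame of hopper_in between -0.02 and 0.09 m and x of busbar in the frame of hopper_in between -0.07 and 0.07 m and y of busbar in the frame of hopper_in between -0.125 and 0.125 m and z of busbar in the frame of hopper_in between -0.02 and 0.09 m and linear speed of each of strut_long, strut_short, din_rail, tube, busbar below 0.05 m/s and value of joint floor below 0.1 rad and contact force between the fingers and hopper below 0.5 N and contact force between the fingers and strut_long below 0.1 N and contact force between the fingers and strut_short below 0.1 N and contact force between the fingers and din_rail below 0.1 N and contact force between the fingers and tube below 0.1 N and contact force between the fingers and busbar below 0.1 N), for 0.3 s.
2. the bolt is drawn and the hopper's floor has swung open (value of joint floor above 0.9 rad and value of joint bolt above 0.022 m), for 0.1 s.
At the end, for the whole second after the job is handed in: The tote hangs by its bail on both prongs of the double hook (bar within 30 mm in front of and 60 mm behind the seat, 50 mm sideways, at the seat's height), clear of the bench, tilted less than 0.6 rad and at rest (under 0.06 m/s), with every offcut that is present lying in it (x of strut_long in the frame of tote between -0.1 and 0.1 m and y of strut_long in the frame of tote between -0.103 and 0.103 m and z of strut_long in the frame of tote between -0.01 and 0.09 m and x of strut_short in the frame of tote between -0.1 and 0.1 m and y of strut_short in the frame of tote between -0.103 and 0.103 m and z of strut_short in the frame of tote between -0.01 and 0.09 m and x of din_rail in the frame of tote between -0.1 and 0.1 m and y of din_rail in the frame of tote between -0.103 and 0.103 m and z of din_rail in the frame of tote between -0.01 and 0.09 m and x of tube in the frame of tote between -0.1 and 0.1 m and y of tube in the frame of tote between -0.103 and 0.103 m and z of tube in the frame of tote between -0.01 and 0.09 m and x of busbar in the frame of tote between -0.1 and 0.1 m and y of busbar in the frame of tote between -0.103 and 0.103 m and z of busbar in the frame of tote between -0.01 and 0.09 m and linear speed of each of strut_long, strut_short, din_rail, tube, busbar below 0.05 m/s and x of bail_grip in the frame of hook_seat between -0.03 and 0.06 m and y of bail_grip in the frame of hook_seat between -0.05 and 0.05 m and z of bail_grip in the frame of hook_seat between -0.015 and 0.02 m and contact force between tote and hook above 1.5 N and contact force between tote and table below 0.1 N and height (world z) of tote above 0.03 m and angle between tote's own z axis and vertical below 0.6 rad and linear speed of tote below 0.06 m/s); the robot touches nothing.
It fails at once if a tool or other bystander is pushed more than 50 mm from its place (distance of any of junction_box, tape_roll, tape_measure, screwdriver, trunking, drill from where it was at the start of the episode above 0.05 m).
Of strut_long, strut_short, din_rail, tube, busbar only 3 to 5 are there at a start; the rules pass over those that are not, and their reading is None.
At some moment in a run one of strut_long, strut_short, din_rail, tube, busbar may be knocked a few centimetres aside while the robot is not near it.
Once in a run the grip may slacken for a moment while it holds something.
It also fails if it takes over 210 s, if anything falls off the work surface, if the arm or the gripper's body presses on something with over 40 N, if the wrist force passes 120 N, or if a joint passes its speed limit or range.

## Working session

There is one attempt and no reset: what is moved stays moved. The work goes in short steps, Python scripts to look and compute and a tool call to move; the robot and the scene stay as the last step left them, time stands still between calls to the robot, and variables do not carry over. Pictures are saved under pics/ and viewed, and the job is handed in when it is done.

Besides the shell and the picture viewer there is one more tool, called after "Call:" as name(argument=value, ...) on one line, values as JSON. carry_out: Moves the arm, as the interface text tells. Its arguments: {"type":"object","properties":{"increments":{"type":"array"},"newtons":{"type":"number"}},"required":["increments"]}

```bash
ls; mkdir -p pics
cat > h.py <<'E'
import numpy as np,cv2
from workcell import manip
def grab(n,save=None,scale=1.5):
    f=manip.grab_frame(n)
    if save: cv2.imwrite('pics/'+save,cv2.resize(f['img'][:,:,::-1],None,fx=scale,fy=scale,interpolation=cv2.INTER_CUBIC))
    return f
def ray(f,u,v):
    T=np.array(f['T']);d=T[:3,:3]@np.array([(u-f['cx'])/f['fx'],(v-f['cy'])/f['fy'],1]);return T[:3,3],d
def atz(f,u,v,z):
    o,d=ray(f,u,v);return o+d*(z-o[2])/d[2]
def proj(f,p):
    T=np.array(f['T']);c=T[:3,:3].T@(np.array(p)-T[:3,3]);return np.array([f['fx']*c[0]/c[2]+f['cx'],f['fy']*c[1]/c[2]+f['cy']])
E
python3 - <<'E'
from h import *
s=grab('scene','s0.png');t=grab('top','t0.png')
for f in(s,t):print(f['shot'],f['fx'],np.round(f['T'],3).tolist())
print(manip.observe())
for n in ['strut_long','strut_short','din_rail','tube','busbar','hopper','tote','hook','bolt_grip','bail_grip','trunking']:
  for k,f in(('s',s),('t',t)):
    print(n,k,[(np.round(d['centre'],3).tolist(),round(d['score'],2),np.round(proj(f,d['centre'])).tolist()) for d in manip.recognise(f,n)[:4]])
E
```

```text
pics
1 404.7931498553124 [[0.999, 0.022, -0.034, 0.6], [0.039, -0.734, 0.678, -0.895], [-0.01, -0.679, -0.735, 1.232], [0.0, 0.0, 0.0, 1.0]]
2 476.59644091157895 [[-0.028, -0.979, 0.201, 0.256], [-1.0, 0.028, -0.004, 0.091], [-0.001, -0.201, -0.98, 1.675], [0.0, 0.0, 0.0, 1.0]]
{'t': 0.1, 'joint_positions': array([ 1.2067729 ,  0.68991413, -0.19449423,  1.56623791,  0.157257  ,
        0.90251592, -0.21508764]), 'qvel': array([-0.00068353, -0.001473  , -0.00046769, -0.00280211, -0.00074131,
        0.00017631,  0.00025851]), 'tau': array([-3.40101156e-03, -5.40599048e+01, -1.27113886e+00, -1.58986062e+01,
        9.45839449e-03,  4.37882976e-03, -1.46027327e-05]), 'ee_pos': array([ 0.241859 , -0.5756667,  0.2305554]), 'orientation': array([-1.50732962,  1.56910544,  2.03212825]), 'ft_force': array([ 0.0461765 , -0.90636195,  0.24177862]), 'ft_torque': array([-0.00272724,  0.04275966, -0.06049065]), 'opening': 0.08527468267525913}
strut_long s [([0.518, -0.15, 0.006], 0.69, [245.0, 276.0])]
strut_long t [([0.511, -0.144, 0.005], 0.73, [323.0, 217.0]), ([0.444, -0.007, 0.006], 0.52, [2
[... 1149 characters left out ...]
, 0.052], 0.49, [221.0, 150.0])]
tote t []
hook s [([0.597, -0.521, 0.286], 0.95, [265.0, 351.0])]
hook t [([0.592, -0.51, 0.142], 0.64, [438.0, 183.0]), ([0.373, 0.487, 0.048], 0.62, [141.0, 261.0])]
bolt_grip s [([0.501, 0.314, 0.233], 0.61, [245.0, 140.0])]
bolt_grip t [([0.527, 0.324, 0.235], 0.49, [180.0, 205.0])]
bail_grip s [([0.48, 0.187, 0.086], 0.72, [239.0, 190.0])]
bail_grip t [([0.477, 0.235, 0.081], 0.9, [214.0, 227.0]), ([0.637, 0.272, 0.24], 0.19, [197.0, 169.0])]
trunking s [([0.775, -0.059, 0.005], 0.87, [317.0, 257.0])]
trunking t [([0.444, -0.008, 0.006], 0.72, [285.0, 237.0]), ([0.773, -0.069, -0.002], 0.63, [299.0, 147.0]), ([0.374, 0.486, 0.048], 0.32, [141.0, 260.0])]
```

View pics/s0.png

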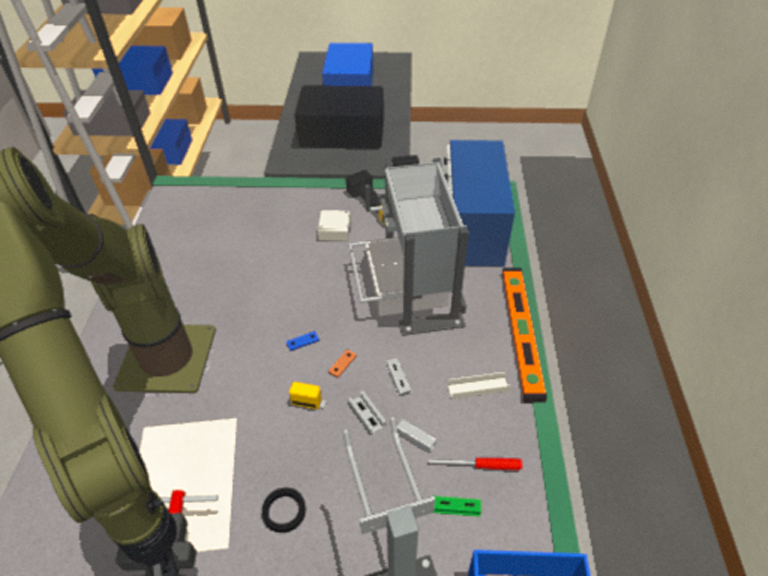

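View pics/t0.png

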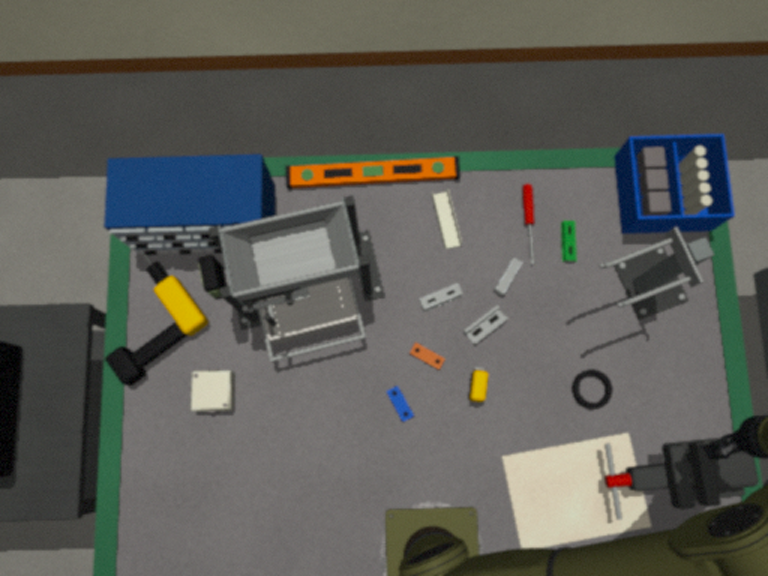

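```bash
cat >> h.py <<'E'
def crop(f,u0,v0,u1,v1,name,k=5):
    cv2.imwrite('pics/'+name,cv2.resize(f['img'][v0:v1,u0:u1,::-1],None,fx=k,fy=k,interpolation=cv2.INTER_CUBIC))
def rect(f,mask,z):
    c,_=cv2.findContours(mask.astype(np.uint8),cv2.RETR_EXTERNAL,cv2.CHAIN_APPROX_NONE)
    c=max(c,key=cv2.contourArea)[:,0]
    P=np.array([atz(f,u,v,z)[:2] for u,v in c],np.float32)
    (cx,cy),(w,h),a=cv2.minAreaRect(P*1000)
    if w<h:w,h,a=h,w,a+90
    return round(cx/1000,3),round(cy/1000,3),round(w),round(h),round((a+90)%180-90,1)
E
python3 - <<'E'
from h import *
s=manip.grab_frame('scene');t=manip.grab_frame('top')
crop(t,255,160,405,285,'c1.png');crop(s,170,200,340,350,'c2.png',4)
for p in([0.242,-0.576,0.231],[0.242,-.576,0]):print(proj(s,p),proj(t,p))
for n,z in(('strut_long',.02),('strut_short',.02),('din_rail',.015),('tube',.025),('busbar',.01),('trunking',.025)):
  for k,f in(('s',s),('t',t)):
    for d in manip.cut_out(f,n)[:3]:
      print(n,k,round(d['score'],2),rect(f,d['mask'],z), np.round(np.argwhere(d['mask']).mean(0)[::-1]))
E
```

```text
[115.22321903 378.57468623] [483.57289495 290.89865822]
[137.1739165  407.03711643] [452.59934408 291.10959056]
strut_long s 0.9 (0.518, -0.152, 108, 52, -56.3) [244. 275.]
strut_long s 0.36 (0.45, 0.679, 195, 94, -77.5) [242. 125.]
strut_short t 0.56 (0.624, -0.204, 91, 28, -33.3) [338. 185.]
strut_short t 0.26 (0.802, -0.262, 103, 26, -3.8) [352. 139.]
strut_short t 0.16 (0.67, 0.318, 418, 267, -78.5) [193. 173.]
din_rail s 0.79 (0.718, -0.364, 94, 38, 2.0) [305. 337.]
din_rail s 0.46 (0.587, -0.047, 104, 35, -70.7) [265. 251.]
din_rail t 0.7 (0.709, -0.354, 97, 35, -0.4) [379. 161.]
din_rail t 0.6 (0.581, -0.043, 96, 33, -67.4) [294. 198.]
tube s 0.79 (0.631, -0.21, 95, 36, -33.3) [277. 290.]
tube s 0.67 (0.585, -0.347, 347, 156, -75.3) [265. 347.]
tube s 0.57 (0.778, -0.072, 141, 55, 11.5) [319. 257.]
tube t 0.68 (0.625, -0.202, 89, 22, -33.4) [338. 184.]
busbar s 0.52 (0.449, -0.008, 86, 35, 54.9) [228. 242.]
busbar s 0.52 (0.341, 0.061, 78, 37, 28.7) [202. 227.]
busbar t 0.77 (0.445, -0.005, 81, 32, 58.9) [285. 237.]
busbar t 0.75 (0.335, 0.063, 79, 32, 29.4) [267. 269.]
busbar t 0.51 (0.701, 0.31, 186, 130, -78.2) [195. 170.]
trunking s 0.77 (0.778, -0.072, 139, 56, 11.2) [319. 256.]
trunking s 0.35 (0.583, -0.344, 355, 161, -76.1) [264. 346.]
trunking s 0.16 (0.656, 0.48, 787, 255, -80.9) [283. 159.]
trunking t 0.65 (0.77, -0.063, 139, 43, 11.2) [298. 146.]
trunking t 0.3 (0.626, -0.203, 92, 26, -31.6) [339. 184.]
trunking t 0.23 (0.801, -0.262, 103, 26, -1.2) [352. 141.]
```

View pics/c1.png

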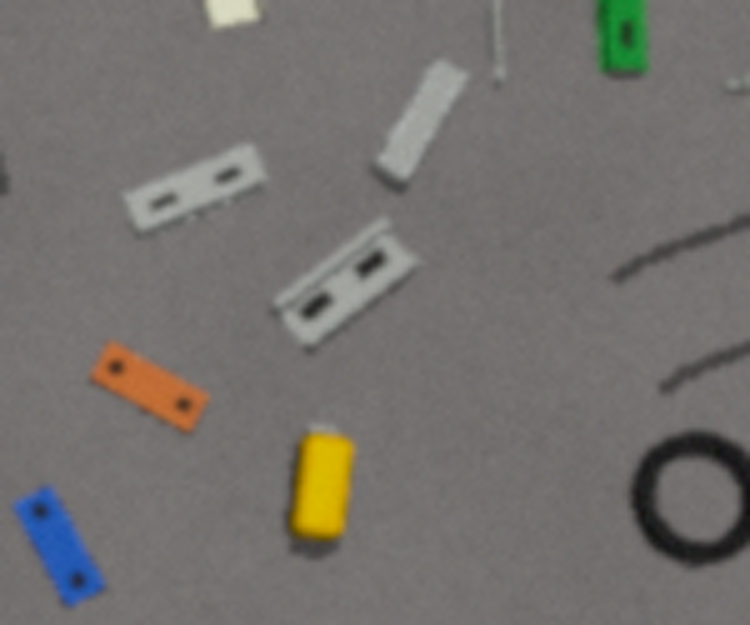

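View pics/c2.png

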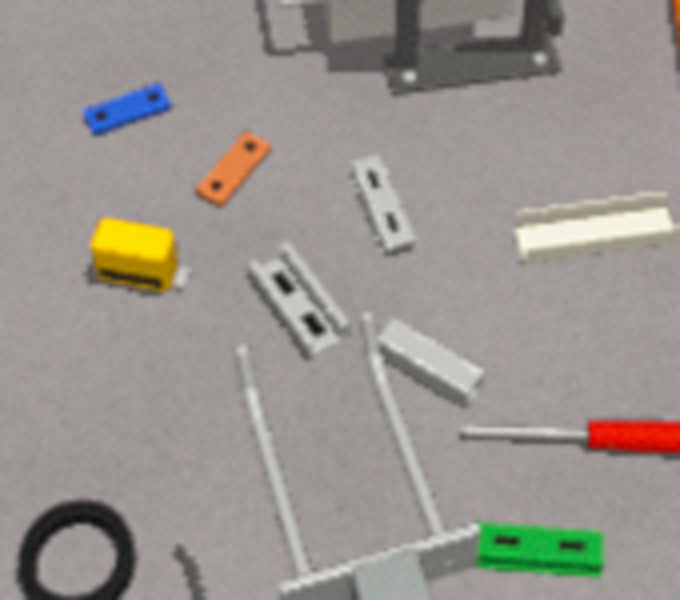

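Run:
```python
from h import *
s=manip.grab_frame('scene');t=manip.grab_frame('top')
crop(t,130,125,270,255,'h1.png',5);crop(s,220,95,320,225,'h2.png',5)
crop(t,370,140,480,245,'k1.png',6);crop(s,215,270,310,384,'k2.png',5)
```

```text
(no output)
```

View pics/h1.png

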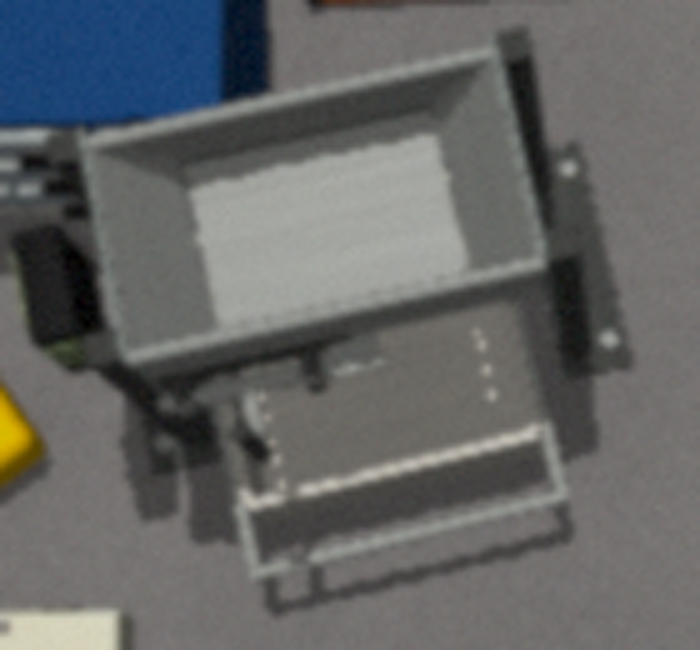

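View pics/h2.png

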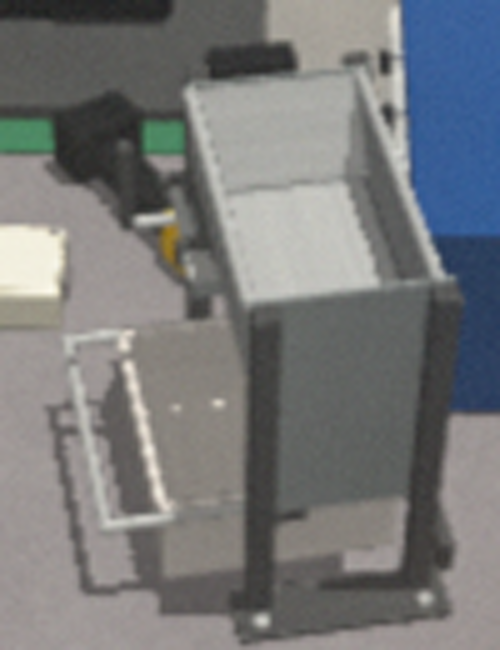

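View pics/k1.png

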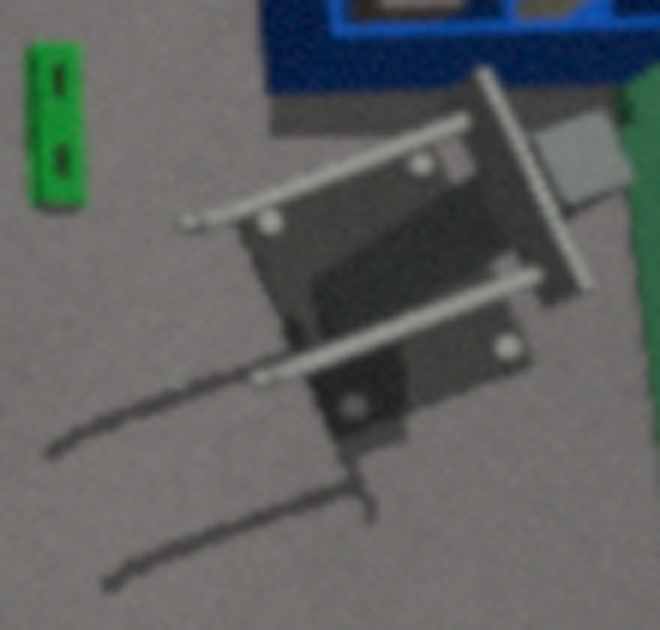

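View pics/k2.png

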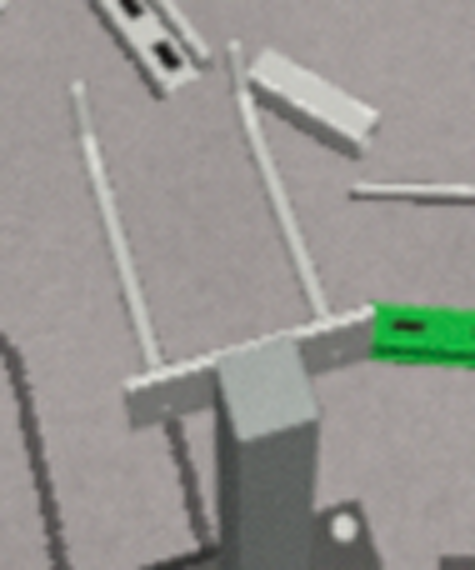

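```bash
cat > fit.py <<'E'
from h import *
from scipy.optimize import least_squares
def px(x,y,u0,v0,k):return np.array([u0+(x+.5)/k-.5,v0+(y+.5)/k-.5])
def fit(obs,x0):
    def L(p,q):c,s=np.cos(p[2]),np.sin(p[2]);return [p[0]+c*q[0]-s*q[1],p[1]+s*q[0]+c*q[1],q[2]]
    r=least_squares(lambda p:np.concatenate([proj(f,L(p,q))-uv for f,q,uv in obs]),x0)
    return r.x,L,np.round(r.fun.reshape(-1,2),1).tolist()
E
python3 - <<'E'
from fit import *
s=manip.grab_frame('scene');t=manip.grab_frame('top')
H=lambda x,y:px(x,y,130,125,5); G=lambda x,y:px(x,y,220,95,5)
K=lambda x,y:px(x,y,370,140,6); M=lambda x,y:px(x,y,215,270,5)
a,b=.067,.122; z=.305
ot=[(t,(a,b,z),H(85,152)),(t,(a,-b,z),H(497,52)),(t,(-a,-b,z),H(542,262)),(t,(-a,b,z),H(130,360))]
os_=[(s,(-a,b,z),G(190,92)),(s,(a,b,z),G(357,72)),(s,(a,-b,z),G(450,280)),(s,(-a,-b,z),G(245,306))]
for o in(ot,os_,ot+os_):
  p,L,r=fit(o,[.63,.28,.2]);print('hop',np.round(p,4),r)
print('handle top',proj(t,L(p,(-.119,.07,.307))))
o1=[(t,(-.14,.106,.078),H(257,575)),(t,(-.14,-.106,.078),H(565,497)),(t,(-.095,.1,.085),H(252,502)),(t,(-.095,-.1,.085),H(545,428))]
o2=[(s,(-.14,.106,.078),G(70,340)),(s,(-.14,-.106,.078),G(105,525)),(s,(-.095,.1,.085),G(122,332)),(s,(-.095,-.1,.085),G(165,508))]
for o in(o1,o2,o1+o2):
  p2,L,r=fit(o,[.6,.28,.2]);print('tote',np.round(p2,4),r,np.round(L(p2,(-.14,0,.078)),3))
d=p2[:2]-p[:2];c,sn=np.cos(p[2]),np.sin(p[2]);print('tote in hopper',c*d[0]+sn*d[1],-sn*d[0]+c*d[1])
k1=[(t,(-.04,.042,.307),K(260,378)),(t,(-.04,-.042,.307),K(187,222)),(t,(.128,.042,.29),K(535,275)),(t,(.128,-.042,.29),K(465,122))]
k2=[(s,(-.04,.042,.307),M(78,88)),(s,(-.04,-.042,.307),M(235,45)),(s,(.128,.042,.29),M(155,370)),(s,(.128,-.042,.29),M(325,318))]
for o in(k1,k2,k1+k2):
  p3,L,r=fit(o,[.6,-.5,-1.2]);print('hook',np.round(p3,4),r)
from scipy.spatial.transform import Rotation as R
print(R.from_euler('xyz',manip.observe()['orientation']).as_matrix().round(3))
E
```

```text
hop [0.6308 0.2778 0.2137] [[1.1, -0.9], [-1.7, 0.4], [-0.5, 0.4], [1.0, 0.2]]
hop [0.6371 0.2795 0.2159] [[-0.3, 0.4], [0.5, 0.5], [-1.6, -0.1], [1.4, -0.5]]
hop [0.6334 0.2782 0.2155] [[1.0, -1.7], [-1.9, -0.5], [-0.6, -0.6], [1.0, -0.6], [-1.2, 0.6], [-0.5, 0.7], [-2.7, 0.1], [0.3, -0.3]]
handle top [177.46567599 208.58281816]
tote [0.5992 0.2726 0.2192] [[0.5, -0.7], [0.2, -0.4], [0.1, 0.3], [-0.8, 0.7]] [0.463 0.242 0.078]
tote [0.604  0.2756 0.2124] [[-0.1, 0.2], [0.3, 0.1], [0.2, 0.2], [-0.4, -0.4]] [0.467 0.246 0.078]
tote [0.6012 0.2735 0.2174] [[0.1, -1.3], [-0.1, -0.9], [-0.3, -0.3], [-1.1, 0.2], [-0.9, 0.6], [-0.3, 0.6], [-0.6, 0.6], [-1.0, 0.1]] [0.465 0.243 0.078]
tote in hopper -0.0324887048042336 0.002249855818856941
hook [ 0.5541 -0.3836 -1.282 ] [[-13.7, -27.1], [9.1, 25.4], [-9.1, -25.5], [13.5, 25.9]]
hook [ 0.5521 -0.3753 -1.2259] [[29.5, -13.6], [-32.7, 3.6], [35.7, -8.5], [-31.9, 12.5]]
hook [ 0.5529 -0.3789 -1.2495] [[-15.5, -26.1], [8.2, 26.1], [-11.6, -26.2], [11.9, 24.9], [30.3, -12.2], [-32.2, 4.4], [34.9, -6.2], [-33.0, 14.0]]
[[-0.     0.387 -0.922]
 [-0.    -0.922 -0.387]
 [-1.     0.     0.   ]]
```

Run:
```python
from fit import *
s=manip.grab_frame('scene');t=manip.grab_frame('top')
K=lambda x,y:px(x,y,370,140,6); M=lambda x,y:px(x,y,215,270,5);z=.305
k1=[(t,(-.04,-.042,z),K(260,378)),(t,(-.04,.042,z),K(187,222)),(t,(.128,-.042,.29),K(535,275)),(t,(.128,.042,.29),K(465,122))]
k2=[(s,(-.04,-.042,z),M(78,88)),(s,(-.04,.042,z),M(235,45)),(s,(.128,-.042,.29),M(155,370)),(s,(.128,.042,.29),M(325,318))]
for o in(k1,k2,k1+k2):
  p3,L,r=fit(o,[.6,-.5,-1.2]);print('hook',np.round(p3,4),r)
for f,fn,q in((t,K,0),(s,M,1)):
  print(np.round([proj(f,L(p3,(0,y,.275))) for y in(-.042,.042)],1).tolist())
print(px(285,372,370,140,6),px(215,218,370,140,6),px(92,140,215,270,5),px(245,95,215,270,5))
```

```text
hook [ 0.5514 -0.3846 -1.2339] [[-1.9, 0.8], [-1.6, 0.7], [2.1, -0.9], [1.5, -0.8]]
hook [ 0.5525 -0.3774 -1.2456] [[-0.9, -4.2], [-1.4, -3.7], [1.1, 3.0], [0.9, 3.4]]
hook [ 0.5519 -0.3807 -1.2398] [[-3.4, 0.7], [-2.9, 0.5], [0.8, -0.7], [0.4, -0.7], [-1.3, -3.0], [-1.7, -2.7], [1.1, 4.3], [1.0, 4.6]]
[[418.6, 200.5], [407.1, 174.9]]
[[233.4, 303.2], [264.4, 294.6]]
[417.08333333 201.58333333] [405.41666667 175.91666667] [233.  297.6] [263.6 288.6]
```

Call:
carry_out(increments=[{"tx": 0.0128, "ty": 0.0356, "wz": 2.14}, {"tx": 0.0128, "ty": 0.0356, "wz": 2.14}, {"tx": 0.0128, "ty": 0.0356, "wz": 2.14}, {"tx": 0.0128, "ty": 0.0356, "wz": 2.14}, {"tx": 0.0128, "ty": 0.0356, "wz": 2.14}, {"tx": 0.0128, "ty": 0.0356, "wz": 2.14}, {"tx": 0.0128, "ty": 0.0356, "wz": 2.14}, {"tx": 0.0128, "ty": 0.0356, "wz": 2.14}], newtons=60)

```text
$.increments[0]: bad value
```

Call:
carry_out(increments=[{"tx": 0.0128, "ty": 0.0356, "wz": 2.14}, {"tx": 0.0128, "ty": 0.0356, "wz": 2.14}, {"tx": 0.0128, "ty": 0.0356, "wz": 2.14}, {"tx": 0.0128, "ty": 0.0356, "wz": 2.14, "tz": -0.02}, {"tx": 0.0128, "ty": 0.0356, "wz": 2.14, "tz": -0.02}, {"tx": 0.0128, "ty": 0.0356, "wz": 2.14, "tz": -0.03}, {"tx": 0.0128, "ty": 0.0356, "wz": 2.14, "tz": -0.03}, {"tx": 0.0128, "ty": 0.0356, "wz": 2.14}, {}, {}])

```text
$.increments[0]: bad value
```

```bash
cat >> h.py <<'E'
from scipy.spatial.transform import Rotation as Rot
def st():
    o=manip.observe();R=Rot.from_euler('xyz',o['orientation']).as_matrix()
    print('t',round(o['t'],2),'tcp',np.round(o['ee_pos'],4),'phi',round(float(np.degrees(np.arctan2(R[1,1],R[0,1]))),1),'down',np.round(R[:,0],3),'q',np.round(o['joint_positions'],2),'op',round(o['opening'],4),'F',np.round(o['ft_force'],1))
    return o
E
python3 - <<'E'
from fit import *
st()
s=manip.grab_frame('scene');t=manip.grab_frame('top')
crop(t,200,160,400,330,'c3.png',4);crop(s,90,200,290,370,'c4.png',4)
cv2.imwrite('pics/s1.png',s['img'][:,:,::-1])
for f,u,v in((t,255+348/5,160+284/5),(s,170+300/4,200+297/4)):print('strut',atz(f,u,v,.021))
K=lambda x,y:px(x,y,370,140,6); M=lambda x,y:px(x,y,215,270,5);z=.305
k1=[(t,(-.04,-.042,z),K(260,378)),(t,(-.04,.042,z),K(187,222))]
k2=[(s,(-.04,-.042,z),M(78,88)),(s,(-.04,.042,z),M(235,45))]
for o in(k1,k2,k1+k2):
  p3,L,r=fit(o,[.6,-.5,-1.2]);print('hook',np.round(p3,4),r)
E
```

```text
t 2.2 tcp [ 0.2421 -0.5762  0.2313] phi -67.2 down [ 0. -0. -1.] q [ 1.21  0.69 -0.19  1.57  0.16  0.9  -0.22] op 0.0855 F [ 1.2  0.5 -0.2]
strut [ 0.50968567 -0.14704465  0.021     ]
strut [ 0.52044926 -0.1512849   0.021     ]
hook [ 0.554  -0.3899 -1.2232] [[-0.0, -0.0], [0.0, 0.0]]
hook [ 0.5565 -0.389  -1.2354] [[0.2, -0.0], [-0.2, 0.1]]
hook [ 0.5554 -0.3895 -1.2301] [[-0.3, -0.5], [-0.1, -0.6], [-0.3, 0.2], [-0.7, 0.2]]
```

Call:
carry_out(increments=[{"tx": 0.0128, "ty": 0.0356, "tz": 0, "wx": 0, "wy": 0, "wz": 2.14, "claw": 0}, {"tx": 0.0128, "ty": 0.0356, "tz": 0, "wx": 0, "wy": 0, "wz": 2.14, "claw": 0}, {"tx": 0.0128, "ty": 0.0356, "tz": 0, "wx": 0, "wy": 0, "wz": 2.14, "claw": 0}, {"tx": 0.0128, "ty": 0.0356, "tz": 0, "wx": 0, "wy": 0, "wz": 2.14, "claw": 0}, {"tx": 0.0128, "ty": 0.0356, "tz": 0, "wx": 0, "wy": 0, "wz": 2.14, "claw": 0}, {"tx": 0.0128, "ty": 0.0356, "tz": 0, "wx": 0, "wy": 0, "wz": 2.14, "claw": 0}, {"tx": 0.0128, "ty": 0.0356, "tz": 0, "wx": 0, "wy": 0, "wz": 2.14, "claw": 0}, {"tx": 0.0128, "ty": 0.0356, "tz": 0, "wx": 0, "wy": 0, "wz": 2.14, "claw": 0}], newtons=60)

```text
t: 2.97
ee_pos: [0.345, -0.2899, 0.2316]
orientation: [1.839, 1.57, -0.605]
ft_force: [1.1, -0.1, 0.7]
opening: 0.0855
```

Run:
```python
from fit import *
st()
```

```text
t 2.97 tcp [ 0.345  -0.2899  0.2316] phi -50.0 down [ 0.001 -0.001 -1.   ] q [ 0.78  0.47 -0.27  2.07  0.21  0.62 -0.5 ] op 0.0855 F [ 1.1 -0.1  0.7]
```

Call:
carry_out(increments=[{"tx": 0.0128, "ty": 0.0355, "tz": 0, "wx": 0, "wy": 0, "wz": 2.14, "claw": 0}, {"tx": 0.0128, "ty": 0.0355, "tz": 0, "wx": 0, "wy": 0, "wz": 2.14, "claw": 0}, {"tx": 0.0128, "ty": 0.0355, "tz": 0, "wx": 0, "wy": 0, "wz": 2.14, "claw": 0}, {"tx": 0.0128, "ty": 0.0355, "tz": 0, "wx": 0, "wy": 0, "wz": 2.14, "claw": 0}, {"tx": 0.0128, "ty": 0.0355, "tz": -0.02, "wx": 0, "wy": 0, "wz": 2.14, "claw": 0}, {"tx": 0.0128, "ty": 0.0355, "tz": -0.02, "wx": 0, "wy": 0, "wz": 2.14, "claw": 0}, {"tx": 0.0126, "ty": 0.0355, "tz": -0.02, "wx": 0, "wy": 0, "wz": 2.14, "claw": 0}, {"tx": 0.0126, "ty": 0.0355, "tz": -0.02, "wx": 0, "wy": 0, "wz": 2.14, "claw": 0.2}, {"tx": 0, "ty": 0, "tz": -0.03, "wx": 0, "wy": 0, "wz": 0, "claw": 0.2}, {"tx": 0, "ty": 0, "tz": 0, "wx": 0, "wy": 0, "wz": 0, "claw": 0.2}])

```text
t: 3.8
ee_pos: [0.4442, -0.0079, 0.1198]
orientation: [-1.145, 1.565, 2.998]
ft_force: [-0.3, -0.6, -0.4]
opening: 0.0681
```

Run:
```python
from fit import *
st()
s=manip.grab_frame('scene');t=manip.grab_frame('top')
crop(t,220,180,370,300,'c3.png',5);crop(s,160,190,310,310,'c4.png',5)
cv2.imwrite('pics/s1.png',s['img'][:,:,::-1])
for f,k in((s,'s'),(t,'t')):
  for n,z in(('busbar',.01),('strut_long',.02)):
    for d in manip.cut_out(f,n)[:3]:print(n,k,round(d['score'],2),rect(f,d['mask'],z))
```

```text
t 3.8 tcp [ 0.4442 -0.0079  0.1198] phi -32.6 down [-0.006  0.001 -1.   ] q [ 0.02  0.68 -0.17  2.19  0.36  0.3  -1.03] op 0.0681 F [-0.3 -0.6 -0.4]
busbar s 0.61 (0.342, 0.06, 78, 35, 27.4)
busbar s 0.54 (0.449, -0.006, 84, 34, 58.7)
busbar s 0.2 (0.582, -0.339, 356, 165, -76.3)
strut_long s 0.93 (0.519, -0.15, 105, 45, -53.9)
busbar t 0.72 (0.336, 0.061, 78, 37, 25.2)
busbar t 0.41 (0.536, 0.265, 233, 150, -76.2)
strut_long t 0.51 (0.538, 0.264, 232, 152, -77.3)
strut_long t 0.41 (0.538, -0.172, 30, 18, 42.1)
```

View pics/c3.png

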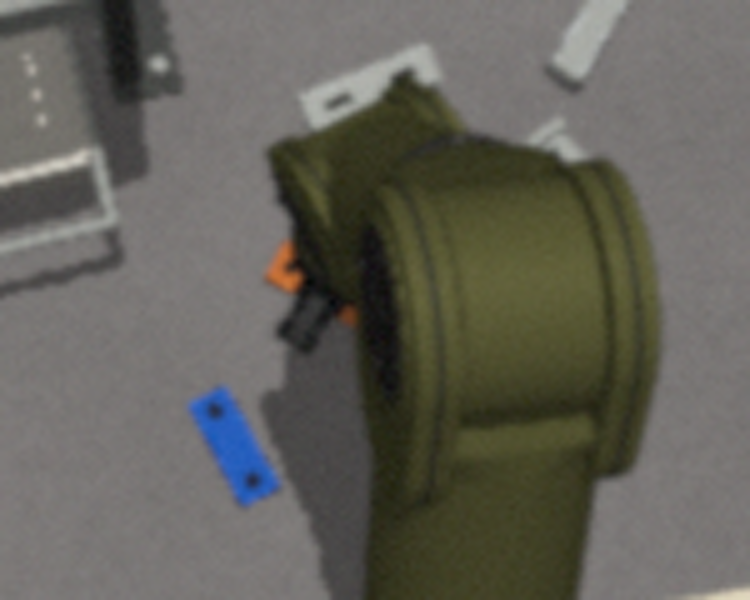

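View pics/s1.png

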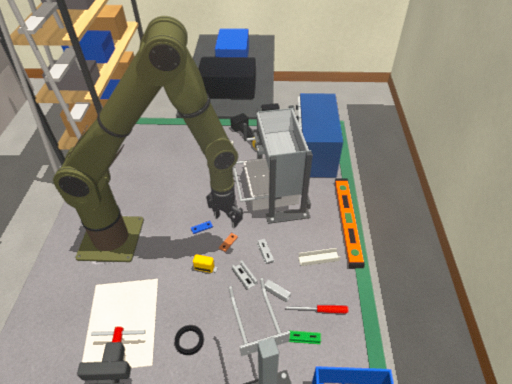

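Call:
carry_out(increments=[{"tx": 0.001, "ty": 0.001, "tz": -0.035, "wx": 0, "wy": 0, "wz": 0, "claw": 0.2}, {"tx": 0, "ty": 0, "tz": -0.035, "wx": 0, "wy": 0, "wz": 0, "claw": 0.2}, {"tx": 0, "ty": 0, "tz": -0.025, "wx": 0, "wy": 0, "wz": 0, "claw": 0.2}, {"tx": 0, "ty": 0, "tz": -0.015, "wx": 0, "wy": 0, "wz": 0, "claw": 0.2}, {"tx": 0, "ty": 0, "tz": -0.006, "wx": 0, "wy": 0, "wz": 0, "claw": 0.2}, {"tx": 0, "ty": 0, "tz": 0, "wx": 0, "wy": 0, "wz": 0, "claw": 0.2}, {"tx": 0, "ty": 0, "tz": 0, "wx": 0, "wy": 0, "wz": 0, "claw": 0.2}])

```text
t: 4.68
ee_pos: [0.4483, -0.011, 0.0218]
orientation: [-0.654, 1.567, -2.801]
ft_force: [-0.6, -0.6, 0.1]
opening: 0.0683
```

Run:
```python
from fit import *
st()
s=manip.grab_frame('scene')
crop(s,190,190,290,270,'c5.png',7)
```

```text
t 4.68 tcp [ 0.4483 -0.011   0.0218] phi -33.0 down [-0.004 -0.001 -1.   ] q [-0.05  0.89 -0.04  2.22  0.86  0.05 -1.52] op 0.0683 F [-0.6 -0.6  0.1]
```

View pics/c5.png

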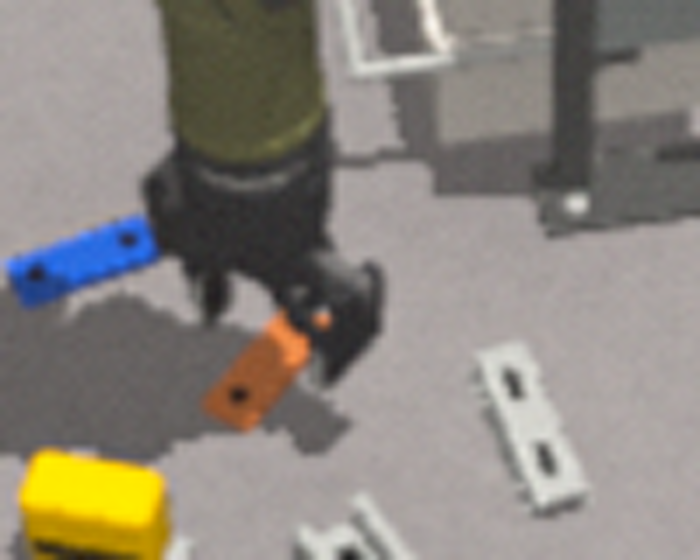

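Call:
carry_out(increments=[{"tx": 0, "ty": 0.002, "tz": -0.006, "wx": 0, "wy": 0, "wz": 0, "claw": 0.2}, {"tx": 0, "ty": 0.001, "tz": -0.006, "wx": 0, "wy": 0, "wz": 0, "claw": 0.2}, {"tx": 0, "ty": 0, "tz": -0.004, "wx": 0, "wy": 0, "wz": 0, "claw": 0.2}, {"tx": 0, "ty": 0, "tz": 0, "wx": 0, "wy": 0, "wz": 0, "claw": 0.2}, {"tx": 0, "ty": 0, "tz": 0, "wx": 0, "wy": 0, "wz": 0, "claw": 0.2}])

```text
t: 5.15
ee_pos: [0.4486, -0.0082, 0.0091]
orientation: [-0.71, 1.564, -2.857]
ft_force: [-0.5, -0.2, -0.6]
opening: 0.0681
```

Run:
```python
from fit import *
st()
```

```text
t 5.15 tcp [ 0.4486 -0.0082  0.0091] phi -33.0 down [-0.006 -0.002 -1.   ] q [-0.05  0.92 -0.05  2.22  1.38  0.05 -2.04] op 0.0681 F [-0.5 -0.2 -0.6]
```

Call:
carry_out(increments=[{"tx": 0, "ty": 0, "tz": -0.005, "wx": 0, "wy": 0, "wz": 0, "claw": 0.2}, {"tx": 0, "ty": 0, "tz": 0, "wx": 0, "wy": 0, "wz": 0, "claw": 0.2}, {"tx": 0, "ty": 0, "tz": 0, "wx": 0, "wy": 0, "wz": 0, "claw": 0.8}, {"tx": 0, "ty": 0, "tz": 0, "wx": 0, "wy": 0, "wz": 0, "claw": 0.8}, {"tx": 0, "ty": 0, "tz": 0, "wx": 0, "wy": 0, "wz": 0, "claw": 0.8}, {"tx": 0, "ty": 0, "tz": 0, "wx": 0, "wy": 0, "wz": 0, "claw": 0.8}, {"tx": 0, "ty": 0, "tz": 0, "wx": 0, "wy": 0, "wz": 0, "claw": 0.8}, {"tx": 0, "ty": 0, "tz": 0, "wx": 0, "wy": 0, "wz": 0, "claw": 0.8}])

```text
t: 5.82
ee_pos: [0.4481, -0.0078, 0.0053]
orientation: [-0.778, 1.564, -2.924]
ft_force: [-0.5, -0.1, 7.1]
opening: 0.0274
```

Run:
```python
from fit import *
st()
```

```text
t 5.82 tcp [ 0.4481 -0.0078  0.0053] phi -33.0 down [-0.007 -0.002 -1.   ] q [-0.05  0.93 -0.05  2.22  1.57  0.04 -2.23] op 0.0274 F [-0.5 -0.1  7.1]
```

Call:
carry_out(increments=[{"tx": 0, "ty": 0, "tz": 0.02, "wx": 0, "wy": 0, "wz": 0, "claw": 0.9}, {"tx": 0, "ty": 0, "tz": 0.03, "wx": 0, "wy": 0, "wz": 0, "claw": 0.9}, {"tx": 0, "ty": 0, "tz": 0.04, "wx": 0, "wy": 0, "wz": 0, "claw": 0.9}, {"tx": 0, "ty": 0, "tz": 0.04, "wx": 0, "wy": 0, "wz": 0, "claw": 0.9}, {"tx": 0, "ty": 0, "tz": 0.04, "wx": 0, "wy": 0, "wz": 0, "claw": 0.9}, {"tx": 0, "ty": 0, "tz": 0.04, "wx": 0, "wy": 0, "wz": 0, "claw": 0.9}, {"tx": 0, "ty": 0, "tz": 0.04, "wx": 0, "wy": 0, "wz": 0, "claw": 0.9}, {"tx": 0, "ty": 0, "tz": 0.04, "wx": 0, "wy": 0, "wz": 0, "claw": 0.9}, {"tx": 0, "ty": 0, "tz": 0.04, "wx": 0, "wy": 0, "wz": 0, "claw": 0.9}, {"tx": 0, "ty": 0, "tz": 0.04, "wx": 0, "wy": 0, "wz": 0, "claw": 0.9}, {"tx": 0, "ty": 0, "tz": 0, "wx": 0, "wy": 0, "wz": 0, "claw": 0.9}], newtons=80)

```text
t: 6.73
ee_pos: [0.457, -0.0071, 0.3553]
orientation: [1.99, 1.551, -0.158]
ft_force: [1.1, 0.9, -1.4]
opening: 0.0266
```

Run:
```python
from fit import *
st()
s=manip.grab_frame('scene')
crop(s,160,100,300,270,'c6.png',4)
```

```text
t 6.73 tcp [ 0.457  -0.0071  0.3553] phi -33.1 down [ 0.02  -0.003 -1.   ] q [ 0.54  0.4  -0.91  1.85  0.38  1.05 -1.1 ] op 0.0266 F [ 1.1  0.9 -1.4]
```

View pics/c6.png

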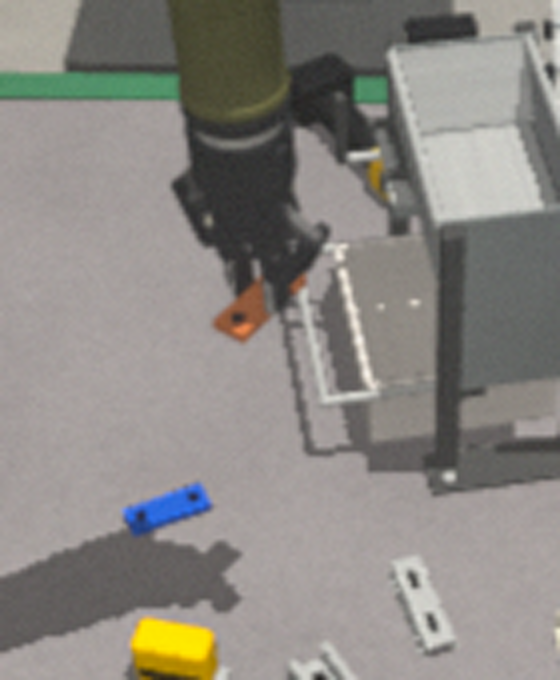

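Call:
carry_out(increments=[{"tx": 0.0196, "ty": 0.0289, "tz": 0.001, "wx": 0, "wy": 0, "wz": 4.54, "claw": 0.9}, {"tx": 0.0196, "ty": 0.0289, "tz": 0.001, "wx": 0, "wy": 0, "wz": 4.54, "claw": 0.9}, {"tx": 0.0196, "ty": 0.0289, "tz": 0.001, "wx": 0, "wy": 0, "wz": 4.54, "claw": 0.9}, {"tx": 0.0196, "ty": 0.0289, "tz": 0.001, "wx": 0, "wy": 0, "wz": 4.54, "claw": 0.9}, {"tx": 0.0196, "ty": 0.0289, "tz": 0.001, "wx": 0, "wy": 0, "wz": 4.54, "claw": 0.9}, {"tx": 0.0196, "ty": 0.0289, "tz": 0.001, "wx": 0, "wy": 0, "wz": 4.54, "claw": 0.9}, {"tx": 0.0196, "ty": 0.0289, "tz": 0, "wx": 0, "wy": 0, "wz": 4.54, "claw": 0.9}, {"tx": 0.0196, "ty": 0.0289, "tz": 0, "wx": 0, "wy": 0, "wz": 4.54, "claw": 0.9}, {"tx": 0.0196, "ty": 0.0289, "tz": 0, "wx": 0, "wy": 0, "wz": 4.54, "claw": 0.9}, {"tx": 0.0196, "ty": 0.0289, "tz": 0, "wx": 0, "wy": 0, "wz": 4.54, "claw": 0.9}, {"tx": 0, "ty": 0, "tz": 0, "wx": 0, "wy": 0, "wz": 0, "claw": 0.9}, {"tx": 0, "ty": 0, "tz": 0, "wx": 0, "wy": 0, "wz": 0, "claw": 0.9}])

```text
t: 7.78
ee_pos: [0.6483, 0.2819, 0.3509]
orientation: [1.544, 1.567, 0.192]
ft_force: [-1.4, -0.4, -1.8]
opening: 0.0268
```

Run:
```python
from fit import *
st()
s=manip.grab_frame('scene');t=manip.grab_frame('top')
crop(s,190,50,350,200,'c7.png',4)
crop(t,130,125,270,255,'c8.png',4)
```

```text
t 7.78 tcp [0.6483 0.2819 0.3509] phi 12.6 down [ 0.004  0.001 -1.   ] q [-0.1   0.84 -0.95  1.08  0.66  1.5  -0.69] op 0.0268 F [-1.4 -0.4 -1.8]
```

View pics/c7.png

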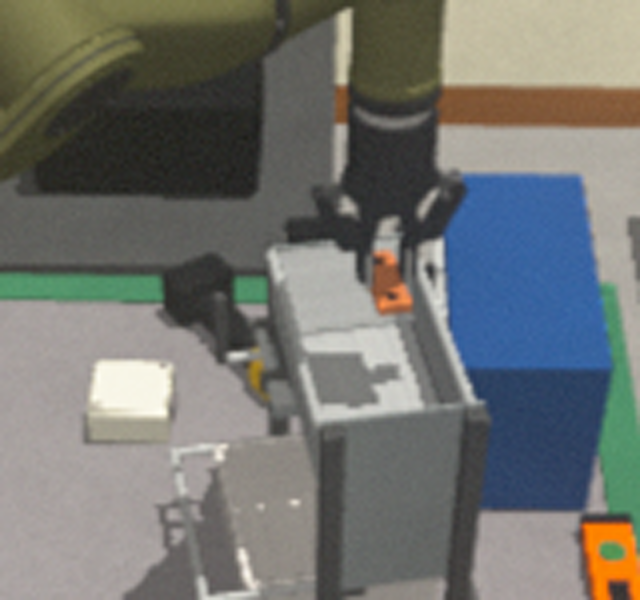

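View pics/c8.png

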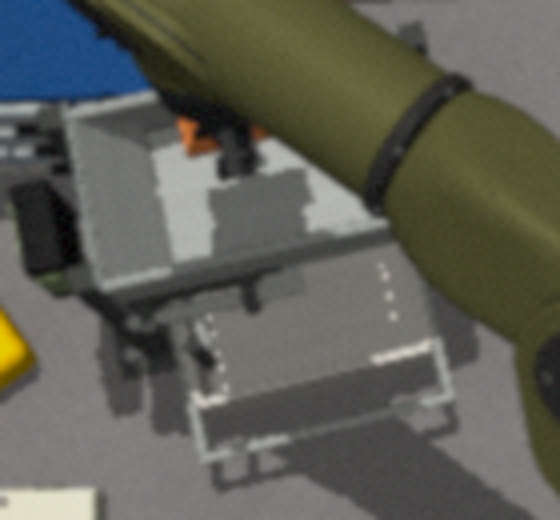

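Call:
carry_out(increments=[{"tx": -0.003, "ty": 0, "tz": -0.02, "wx": 0, "wy": 0, "wz": 0, "claw": 0.9}, {"tx": -0.003, "ty": 0, "tz": -0.02, "wx": 0, "wy": 0, "wz": 0, "claw": 0.9}, {"tx": 0, "ty": 0, "tz": -0.02, "wx": 0, "wy": 0, "wz": 0, "claw": 0.9}, {"tx": 0, "ty": 0, "tz": -0.01, "wx": 0, "wy": 0, "wz": 0, "claw": 0.9}, {"tx": 0, "ty": 0, "tz": 0, "wx": 0, "wy": 0, "wz": 0, "claw": 0.9}, {"tx": 0, "ty": 0, "tz": 0, "wx": 0, "wy": 0, "wz": 0, "claw": 0.4}, {"tx": 0, "ty": 0, "tz": 0, "wx": 0, "wy": 0, "wz": 0, "claw": 0.4}, {"tx": 0, "ty": 0, "tz": 0, "wx": 0, "wy": 0, "wz": 0, "claw": 0.4}, {"tx": 0, "ty": 0, "tz": 0.03, "wx": 0, "wy": 0, "wz": 0, "claw": 0.4}, {"tx": 0, "ty": 0, "tz": 0.04, "wx": 0, "wy": 0, "wz": 0, "claw": 0.4}])

```text
t: 8.72
ee_pos: [0.6433, 0.278, 0.3531]
orientation: [1.025, 1.565, -0.331]
ft_force: [1.9, 0.4, 0.6]
opening: 0.0512
```

Run:
```python
from fit import *
st()
s=manip.grab_frame('scene')
crop(s,190,50,350,200,'c9.png',4)
for n,z in(('strut_long',.021),('din_rail',.015),('tube',.025)):
    for d in manip.cut_out(s,n)[:2]:print(n,round(d['score'],2),rect(s,d['mask'],z))
```

```text
t 8.72 tcp [0.6433 0.278  0.3531] phi 12.3 down [ 0.006 -0.002 -1.   ] q [-0.09  0.83 -0.96  1.1   0.65  1.5  -0.7 ] op 0.0512 F [1.9 0.4 0.6]
strut_long 0.7 (0.772, -0.269, 178, 28, 1.9)
strut_long 0.46 (0.376, -0.11, 92, 65, -8.1)
din_rail 0.65 (0.587, -0.044, 103, 39, -67.5)
din_rail 0.59 (0.717, -0.364, 90, 35, -1.0)
tube 0.68 (0.632, -0.212, 97, 39, -30.2)
```

View pics/c9.png

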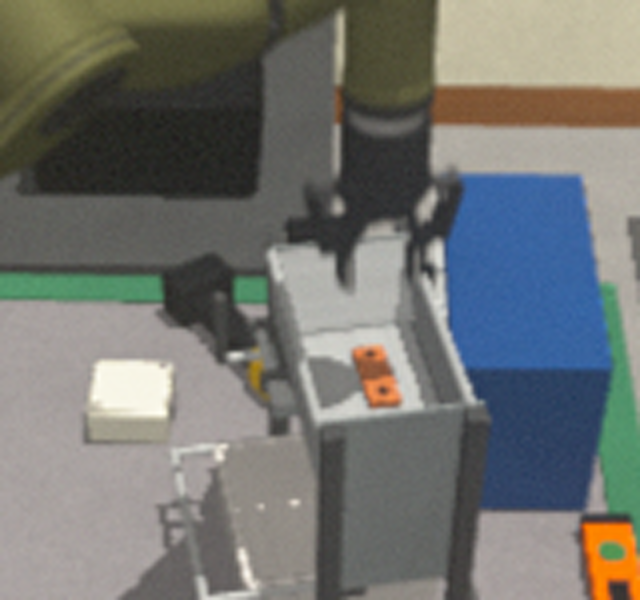

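Call:
carry_out(increments=[{"tx": -0.0058, "ty": -0.0323, "tz": 0, "wx": 0, "wy": 0, "wz": 0.97, "claw": 0.3}, {"tx": -0.0058, "ty": -0.0323, "tz": 0, "wx": 0, "wy": 0, "wz": 0.97, "claw": 0.3}, {"tx": -0.0058, "ty": -0.0323, "tz": 0, "wx": 0, "wy": 0, "wz": 0.97, "claw": 0.3}, {"tx": -0.0058, "ty": -0.0323, "tz": 0, "wx": 0, "wy": 0, "wz": 0.97, "claw": 0.3}, {"tx": -0.0058, "ty": -0.0323, "tz": 0, "wx": 0, "wy": 0, "wz": 0.97, "claw": 0.3}, {"tx": -0.0058, "ty": -0.0323, "tz": -0.025, "wx": 0, "wy": 0, "wz": 0.97, "claw": 0.3}, {"tx": -0.0058, "ty": -0.0323, "tz": -0.025, "wx": 0, "wy": 0, "wz": 0.97, "claw": 0.3}, {"tx": -0.0058, "ty": -0.0323, "tz": -0.025, "wx": 0, "wy": 0, "wz": 0.97, "claw": 0.3}, {"tx": -0.0058, "ty": -0.0323, "tz": -0.025, "wx": 0, "wy": 0, "wz": 0.97, "claw": 0.3}, {"tx": -0.0058, "ty": -0.0323, "tz": -0.025, "wx": 0, "wy": 0, "wz": 0.97, "claw": 0.3}, {"tx": 0, "ty": 0, "tz": -0.04, "wx": 0, "wy": 0, "wz": 0, "claw": 0.3}, {"tx": 0, "ty": 0, "tz": -0.04, "wx": 0, "wy": 0, "wz": 0, "claw": 0.3}])

```text
t: 9.92
ee_pos: [0.5858, -0.0473, 0.1481]
orientation: [1.368, 1.56, 0.175]
ft_force: [0.8, 0.2, -0.4]
opening: 0.0595
```

Call:
carry_out(increments=[{"tx": 0, "ty": 0, "tz": -0.04, "wx": 0, "wy": 0, "wz": 0, "claw": 0.3}, {"tx": 0, "ty": 0, "tz": -0.03, "wx": 0, "wy": 0, "wz": 0, "claw": 0.3}, {"tx": 0, "ty": 0, "tz": 0, "wx": 0, "wy": 0, "wz": 0, "claw": 0.3}, {"tx": 0, "ty": 0, "tz": 0, "wx": 0, "wy": 0, "wz": 0, "claw": 0.3}])

```text
t: 10.25
ee_pos: [0.5849, -0.0435, 0.0787]
orientation: [1.68, 1.563, 0.493]
ft_force: [-0.2, 0.2, 0.6]
opening: 0.0596
```

Run:
```python
from fit import *
st()
s=manip.grab_frame('scene');t=manip.grab_frame('top')
crop(s,190,180,340,300,'d1.png',5)
crop(t,250,150,380,270,'d2.png',4)
for f,k in((s,'s'),(t,'t')):
  for n,z in(('strut_long',.021),('din_rail',.015),('tube',.025)):
    for d in manip.cut_out(f,n)[:2]:print(n,k,round(d['score'],2),rect(f,d['mask'],z))
```

```text
t 10.25 tcp [ 0.5849 -0.0435  0.0787] phi 22.0 down [ 0.007  0.004 -1.   ] q [ 0.47  1.   -0.88  1.79  1.01  0.87 -0.52] op 0.0596 F [-0.2  0.2  0.6]
strut_long s 0.87 (0.519, -0.152, 110, 50, -55.6)
strut_long s 0.71 (0.661, 0.484, 774, 243, -78.0)
din_rail s 0.74 (0.718, -0.364, 93, 37, -2.6)
din_rail s 0.59 (0.585, -0.045, 104, 34, -66.8)
tube s 0.73 (0.631, -0.21, 90, 35, -29.4)
tube s 0.28 (0.517, -0.156, 102, 46, -54.5)
strut_long t 0.74 (0.511, -0.142, 99, 39, -54.9)
din_rail t 0.65 (0.712, -0.355, 97, 35, -1.9)
```

View pics/d1.png

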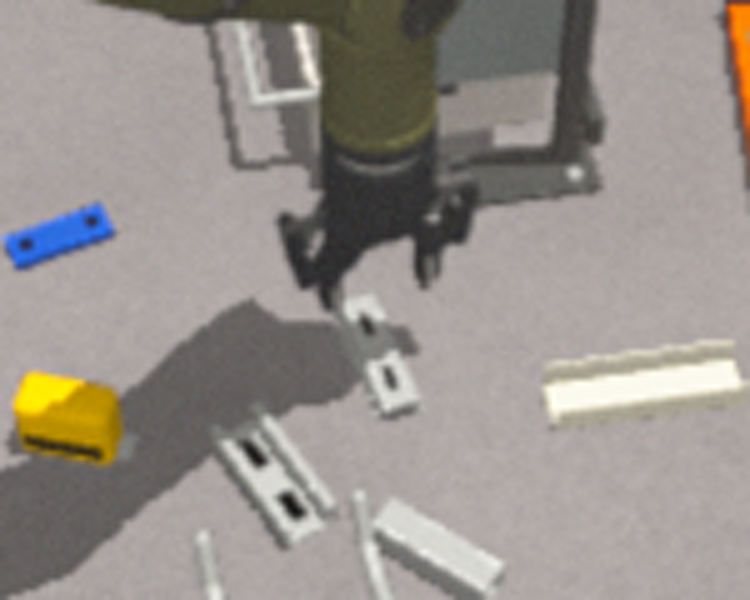

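Call:
carry_out(increments=[{"tx": 0, "ty": 0, "tz": -0.03, "wx": 0, "wy": 0, "wz": 0, "claw": 0.3}, {"tx": 0, "ty": 0, "tz": -0.025, "wx": 0, "wy": 0, "wz": 0, "claw": 0.3}, {"tx": 0, "ty": 0, "tz": -0.013, "wx": 0, "wy": 0, "wz": 0, "claw": 0.3}, {"tx": 0, "ty": 0, "tz": -0.004, "wx": 0, "wy": 0, "wz": 0, "claw": 0.3}, {"tx": 0, "ty": 0, "tz": 0, "wx": 0, "wy": 0, "wz": 0, "claw": 0.3}, {"tx": 0, "ty": 0, "tz": 0, "wx": 0, "wy": 0, "wz": 0, "claw": 0.9}, {"tx": 0, "ty": 0, "tz": 0, "wx": 0, "wy": 0, "wz": 0, "claw": 0.9}, {"tx": 0, "ty": 0, "tz": 0, "wx": 0, "wy": 0, "wz": 0, "claw": 0.9}, {"tx": 0, "ty": 0, "tz": 0, "wx": 0, "wy": 0, "wz": 0, "claw": 0.9}, {"tx": 0, "ty": 0, "tz": 0, "wx": 0, "wy": 0, "wz": 0, "claw": 0.9}])

```text
t: 11.48
ee_pos: [0.587, -0.0432, 0.0095]
orientation: [1.453, 1.558, 0.266]
ft_force: [-1.2, -0.4, 5.1]
opening: 0.024
```

Call:
carry_out(increments=[{"tx": 0, "ty": 0, "tz": 0.02, "wx": 0, "wy": 0, "wz": 0, "claw": 0.9}, {"tx": 0, "ty": 0, "tz": 0.03, "wx": 0, "wy": 0, "wz": 0, "claw": 0.9}, {"tx": 0, "ty": 0, "tz": 0.03, "wx": 0, "wy": 0, "wz": 0, "claw": 0.9}])

```text
t: 11.73
ee_pos: [0.5855, -0.0434, 0.0888]
orientation: [1.555, 1.561, 0.368]
ft_force: [1.0, -0.0, 0.1]
opening: 0.0241
```

Run:
```python
from fit import *
st()
s=manip.grab_frame('scene')
crop(s,190,180,340,300,'d3.png',5)
```

```text
t 11.73 tcp [ 0.5855 -0.0434  0.0888] phi 22.0 down [ 0.009  0.003 -1.   ] q [ 0.47  0.99 -0.89  1.78  0.99  0.88 -0.5 ] op 0.0241 F [ 1.  -0.   0.1]
```

View pics/d3.png

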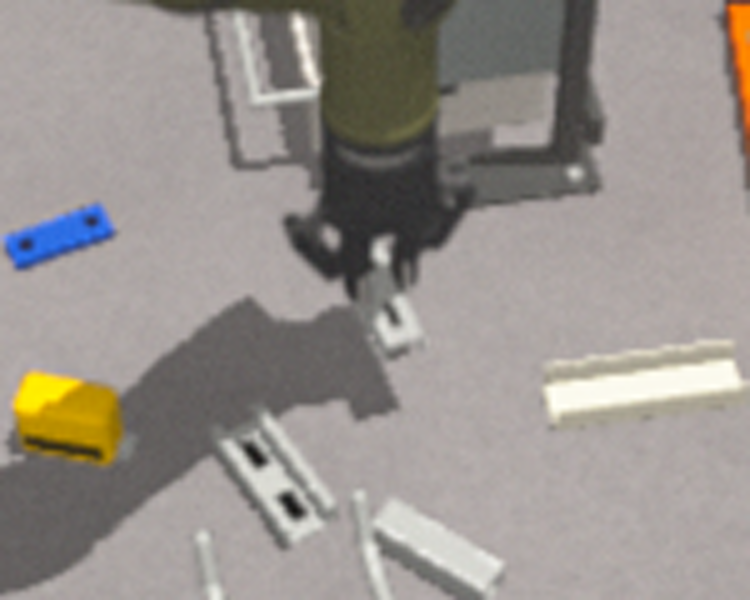

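Call:
carry_out(increments=[{"tx": 0, "ty": 0, "tz": 0.039, "wx": 0, "wy": 0, "wz": 0, "claw": 0.9}, {"tx": 0, "ty": 0, "tz": 0.039, "wx": 0, "wy": 0, "wz": 0, "claw": 0.9}, {"tx": 0, "ty": 0, "tz": 0.039, "wx": 0, "wy": 0, "wz": 0, "claw": 0.9}, {"tx": 0, "ty": 0, "tz": 0.039, "wx": 0, "wy": 0, "wz": 0, "claw": 0.9}, {"tx": 0, "ty": 0, "tz": 0.039, "wx": 0, "wy": 0, "wz": 0, "claw": 0.9}, {"tx": 0, "ty": 0, "tz": 0.039, "wx": 0, "wy": 0, "wz": 0, "claw": 0.9}, {"tx": 0, "ty": 0, "tz": 0.039, "wx": 0, "wy": 0, "wz": 0, "claw": 0.9}, {"tx": 0, "ty": 0, "tz": 0.005, "wx": 0, "wy": 0, "wz": 0, "claw": 0.9}])

```text
t: 12.45
ee_pos: [0.5886, -0.0411, 0.3739]
orientation: [1.424, 1.547, 0.237]
ft_force: [0.7, 1.1, -0.9]
opening: 0.0242
```

Call:
carry_out(increments=[{"tx": 0.0031, "ty": 0.0352, "tz": 0, "wx": 0, "wy": 0, "wz": -1.08, "claw": 0.9}, {"tx": 0.0031, "ty": 0.0352, "tz": 0, "wx": 0, "wy": 0, "wz": -1.08, "claw": 0.9}, {"tx": 0.0031, "ty": 0.0352, "tz": 0, "wx": 0, "wy": 0, "wz": -1.08, "claw": 0.9}, {"tx": 0.0031, "ty": 0.0352, "tz": 0, "wx": 0, "wy": 0, "wz": -1.08, "claw": 0.9}, {"tx": 0.0031, "ty": 0.0352, "tz": 0, "wx": 0, "wy": 0, "wz": -1.08, "claw": 0.9}, {"tx": 0.0031, "ty": 0.0352, "tz": 0, "wx": 0, "wy": 0, "wz": -1.08, "claw": 0.9}, {"tx": 0.0031, "ty": 0.0352, "tz": 0, "wx": 0, "wy": 0, "wz": -1.08, "claw": 0.9}, {"tx": 0.0031, "ty": 0.0352, "tz": 0, "wx": 0, "wy": 0, "wz": -1.08, "claw": 0.9}, {"tx": 0.0031, "ty": 0.0352, "tz": 0, "wx": 0, "wy": 0, "wz": -1.08, "claw": 0.9}, {"tx": 0, "ty": 0, "tz": 0, "wx": 0, "wy": 0, "wz": 0, "claw": 0.9}])

```text
t: 13.28
ee_pos: [0.6103, 0.2831, 0.3659]
orientation: [2.141, 1.558, 0.796]
ft_force: [-1.4, 0.7, -0.8]
opening: 0.0244
```

Run:
```python
from fit import *
st()
s=manip.grab_frame('scene')
crop(s,190,50,350,200,'d4.png',4)
```

```text
t 13.28 tcp [0.6103 0.2831 0.3659] phi 12.9 down [ 0.009  0.009 -1.   ] q [-0.08  0.77 -0.97  1.19  0.62  1.46 -0.74] op 0.0244 F [-1.4  0.7 -0.8]
```

View pics/d4.png

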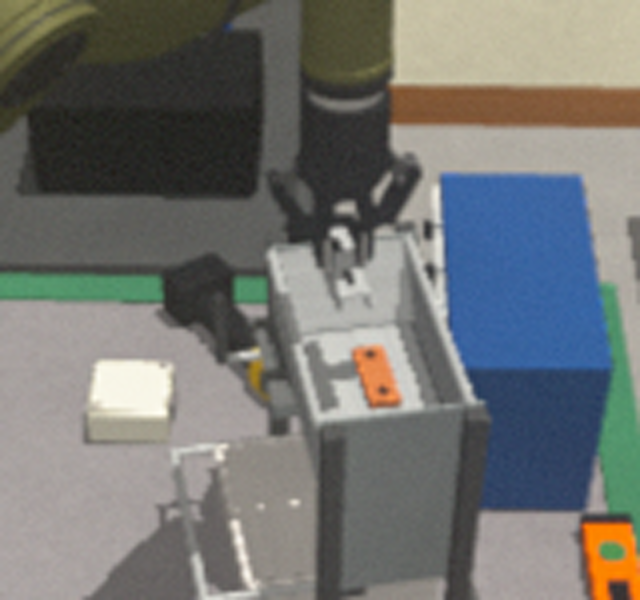

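Call:
carry_out(increments=[{"tx": 0, "ty": -0.004, "tz": -0.02, "wx": 0, "wy": 0, "wz": 0, "claw": 0.9}, {"tx": 0, "ty": -0.004, "tz": -0.02, "wx": 0, "wy": 0, "wz": 0, "claw": 0.9}, {"tx": 0, "ty": 0, "tz": -0.02, "wx": 0, "wy": 0, "wz": 0, "claw": 0.9}, {"tx": 0, "ty": 0, "tz": -0.02, "wx": 0, "wy": 0, "wz": 0, "claw": 0.9}, {"tx": 0, "ty": 0, "tz": 0, "wx": 0, "wy": 0, "wz": 0, "claw": 0.9}, {"tx": 0, "ty": 0, "tz": 0, "wx": 0, "wy": 0, "wz": 0, "claw": 0.4}, {"tx": 0, "ty": 0, "tz": 0, "wx": 0, "wy": 0, "wz": 0, "claw": 0.4}, {"tx": 0, "ty": 0, "tz": 0, "wx": 0, "wy": 0, "wz": 0, "claw": 0.4}, {"tx": 0, "ty": 0, "tz": 0.03, "wx": 0, "wy": 0, "wz": 0, "claw": 0.4}, {"tx": 0, "ty": 0, "tz": 0.04, "wx": 0, "wy": 0, "wz": 0, "claw": 0.4}])

```text
t: 14.17
ee_pos: [0.6132, 0.2638, 0.3544]
orientation: [1.065, 1.564, -0.292]
ft_force: [-0.0, -0.2, 0.6]
opening: 0.0511
```

Run:
```python
from fit import *
st()
s=manip.grab_frame('scene')
crop(s,190,50,350,200,'d5.png',4)
```

```text
t 14.17 tcp [0.6132 0.2638 0.3544] phi 12.3 down [ 0.006 -0.002 -1.   ] q [-0.05  0.78 -0.97  1.23  0.63  1.44 -0.73] op 0.0511 F [-0.  -0.2  0.6]
```

View pics/d5.png

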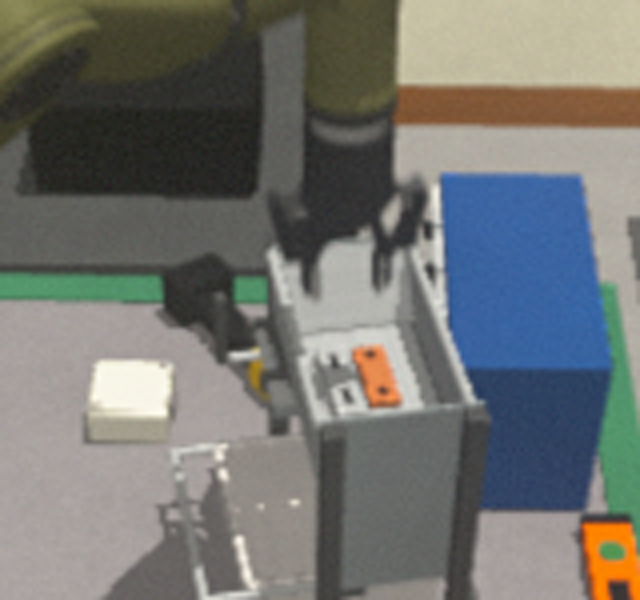

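Call:
carry_out(increments=[{"tx": -0.0089, "ty": -0.0374, "tz": 0, "wx": 0, "wy": 0, "wz": 2.06, "claw": 0.2}, {"tx": -0.0089, "ty": -0.0374, "tz": 0, "wx": 0, "wy": 0, "wz": 2.06, "claw": 0.2}, {"tx": -0.0089, "ty": -0.0374, "tz": 0, "wx": 0, "wy": 0, "wz": 2.06, "claw": 0.2}, {"tx": -0.0089, "ty": -0.0374, "tz": 0, "wx": 0, "wy": 0, "wz": 2.06, "claw": 0.2}, {"tx": -0.0089, "ty": -0.0374, "tz": 0, "wx": 0, "wy": 0, "wz": 2.06, "claw": 0.2}, {"tx": -0.0089, "ty": -0.0374, "tz": -0.015, "wx": 0, "wy": 0, "wz": 2.06, "claw": 0.2}, {"tx": -0.0089, "ty": -0.0374, "tz": -0.015, "wx": 0, "wy": 0, "wz": 2.06, "claw": 0.2}, {"tx": -0.0089, "ty": -0.0374, "tz": -0.015, "wx": 0, "wy": 0, "wz": 2.06, "claw": 0.2}, {"tx": -0.0089, "ty": -0.0374, "tz": -0.015, "wx": 0, "wy": 0, "wz": 2.06, "claw": 0.2}, {"tx": -0.0089, "ty": -0.0374, "tz": -0.015, "wx": 0, "wy": 0, "wz": 2.06, "claw": 0.2}, {"tx": -0.0089, "ty": -0.0374, "tz": -0.015, "wx": 0, "wy": 0, "wz": 2.06, "claw": 0.2}, {"tx": 0, "ty": 0, "tz": -0.04, "wx": 0, "wy": 0, "wz": 0, "claw": 0.2}])

```text
t: 15.22
ee_pos: [0.5174, -0.1565, 0.2281]
orientation: [0.847, 1.555, -0.129]
ft_force: [0.7, -0.9, -1.3]
opening: 0.0684
```

Call:
carry_out(increments=[{"tx": 0, "ty": 0, "tz": -0.04, "wx": 0, "wy": 0, "wz": 0, "claw": 0.2}, {"tx": 0, "ty": 0, "tz": -0.04, "wx": 0, "wy": 0, "wz": 0, "claw": 0.2}, {"tx": 0, "ty": 0, "tz": -0.04, "wx": 0, "wy": 0, "wz": 0, "claw": 0.2}, {"tx": 0, "ty": 0, "tz": -0.03, "wx": 0, "wy": 0, "wz": 0, "claw": 0.2}, {"tx": 0, "ty": 0, "tz": 0, "wx": 0, "wy": 0, "wz": 0, "claw": 0.2}, {"tx": 0, "ty": 0, "tz": 0, "wx": 0, "wy": 0, "wz": 0, "claw": 0.2}])

```text
t: 15.72
ee_pos: [0.5165, -0.1458, 0.0761]
orientation: [1.541, 1.56, 0.58]
ft_force: [0.2, 0.1, 0.8]
opening: 0.0686
```

Run:
```python
from fit import *
st()
s=manip.grab_frame('scene');t=manip.grab_frame('top')
crop(s,190,200,340,320,'d6.png',5)
for f,k in((s,'s'),(t,'t')):
  for n,z in(('strut_long',.021),('tube',.025)):
    for d in manip.cut_out(f,n)[:2]:print(n,k,round(d['score'],2),rect(f,d['mask'],z))
```

```text
t 15.72 tcp [ 0.5165 -0.1458  0.0761] phi 34.9 down [ 0.009  0.006 -1.   ] q [ 0.71  0.99 -0.93  1.94  1.11  0.83 -0.24] op 0.0686 F [0.2 0.1 0.8]
strut_long s 0.56 (0.521, -0.154, 111, 50, -52.9)
tube s 0.63 (0.632, -0.213, 93, 46, -27.4)
strut_long t 0.52 (0.5, -0.128, 64, 42, -52.0)
```

View pics/d6.png

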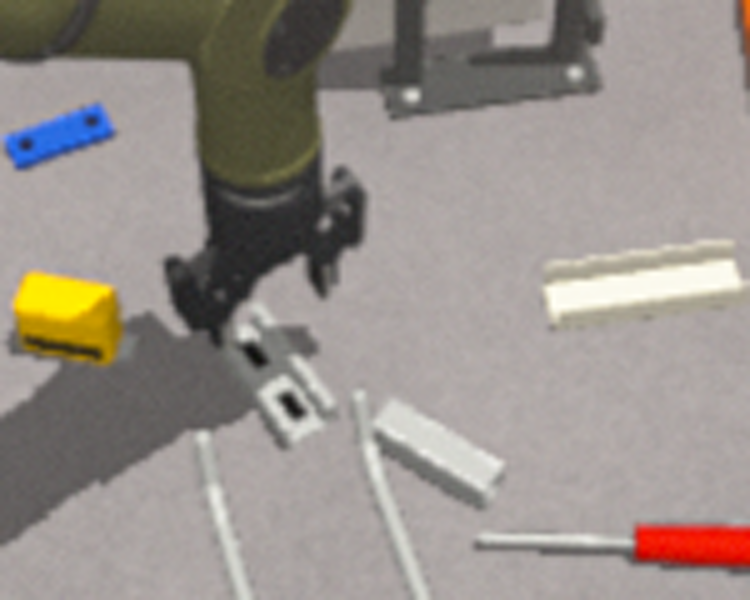

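Call:
carry_out(increments=[{"tx": -0.001, "ty": -0.001, "tz": -0.03, "wx": 0, "wy": 0, "wz": 0, "claw": 0.2}, {"tx": 0, "ty": 0, "tz": -0.025, "wx": 0, "wy": 0, "wz": 0, "claw": 0.2}, {"tx": 0, "ty": 0, "tz": -0.013, "wx": 0, "wy": 0, "wz": 0, "claw": 0.2}, {"tx": 0, "ty": 0, "tz": -0.003, "wx": 0, "wy": 0, "wz": 0, "claw": 0.2}, {"tx": 0, "ty": 0, "tz": 0, "wx": 0, "wy": 0, "wz": 0, "claw": 0.2}, {"tx": 0, "ty": 0, "tz": 0, "wx": 0, "wy": 0, "wz": 0, "claw": 0.9}, {"tx": 0, "ty": 0, "tz": 0, "wx": 0, "wy": 0, "wz": 0, "claw": 0.9}, {"tx": 0, "ty": 0, "tz": 0, "wx": 0, "wy": 0, "wz": 0, "claw": 0.9}, {"tx": 0, "ty": 0, "tz": 0, "wx": 0, "wy": 0, "wz": 0, "claw": 0.9}, {"tx": 0, "ty": 0, "tz": 0, "wx": 0, "wy": 0, "wz": 0, "claw": 0.9}])

```text
t: 16.85
ee_pos: [0.516, -0.147, 0.0066]
orientation: [1.363, 1.558, 0.401]
ft_force: [-0.1, -0.7, 6.5]
opening: 0.0389
```

Call:
carry_out(increments=[{"tx": 0, "ty": 0, "tz": 0.02, "wx": 0, "wy": 0, "wz": 0, "claw": 0.9}, {"tx": 0, "ty": 0, "tz": 0.03, "wx": 0, "wy": 0, "wz": 0, "claw": 0.9}, {"tx": 0, "ty": 0, "tz": 0.03, "wx": 0, "wy": 0, "wz": 0, "claw": 0.9}])

```text
t: 17.1
ee_pos: [0.5145, -0.1469, 0.086]
orientation: [1.585, 1.561, 0.624]
ft_force: [0.7, 0.1, -1.5]
opening: 0.0388
```

Run:
```python
from fit import *
st()
s=manip.grab_frame('scene')
crop(s,190,200,340,320,'d7.png',5)
```

```text
t 17.1 tcp [ 0.5145 -0.1469  0.086 ] phi 34.9 down [ 0.008  0.006 -1.   ] q [ 0.72  0.97 -0.93  1.94  1.08  0.84 -0.22] op 0.0388 F [ 0.7  0.1 -1.5]
```

View pics/d7.png

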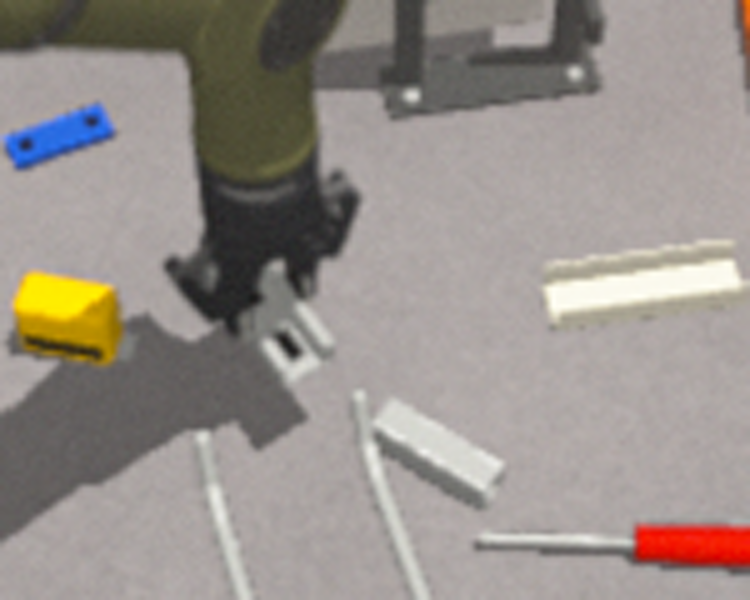

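Call:
carry_out(increments=[{"tx": 0, "ty": 0, "tz": 0.04, "wx": 0, "wy": 0, "wz": 0, "claw": 0.9}, {"tx": 0, "ty": 0, "tz": 0.04, "wx": 0, "wy": 0, "wz": 0, "claw": 0.9}, {"tx": 0, "ty": 0, "tz": 0.04, "wx": 0, "wy": 0, "wz": 0, "claw": 0.9}, {"tx": 0, "ty": 0, "tz": 0.04, "wx": 0, "wy": 0, "wz": 0, "claw": 0.9}, {"tx": 0, "ty": 0, "tz": 0.04, "wx": 0, "wy": 0, "wz": 0, "claw": 0.9}, {"tx": 0, "ty": 0, "tz": 0.04, "wx": 0, "wy": 0, "wz": 0, "claw": 0.9}, {"tx": 0, "ty": 0, "tz": 0.04, "wx": 0, "wy": 0, "wz": 0, "claw": 0.9}, {"tx": 0, "ty": 0, "tz": 0.01, "wx": 0, "wy": 0, "wz": 0, "claw": 0.9}])

```text
t: 17.82
ee_pos: [0.5174, -0.1453, 0.3818]
orientation: [1.193, 1.55, 0.232]
ft_force: [1.1, -0.6, -1.2]
opening: 0.0386
```

Call:
carry_out(increments=[{"tx": 0.0107, "ty": 0.0383, "tz": 0, "wx": 0, "wy": 0, "wz": -2.05, "claw": 0.9}, {"tx": 0.0107, "ty": 0.0383, "tz": 0, "wx": 0, "wy": 0, "wz": -2.05, "claw": 0.9}, {"tx": 0.0107, "ty": 0.0383, "tz": 0, "wx": 0, "wy": 0, "wz": -2.05, "claw": 0.9}, {"tx": 0.0107, "ty": 0.0383, "tz": 0, "wx": 0, "wy": 0, "wz": -2.05, "claw": 0.9}, {"tx": 0.0107, "ty": 0.0383, "tz": 0, "wx": 0, "wy": 0, "wz": -2.05, "claw": 0.9}, {"tx": 0.0107, "ty": 0.0383, "tz": 0, "wx": 0, "wy": 0, "wz": -2.05, "claw": 0.9}, {"tx": 0.0107, "ty": 0.0383, "tz": 0, "wx": 0, "wy": 0, "wz": -2.05, "claw": 0.9}, {"tx": 0.0107, "ty": 0.0383, "tz": 0, "wx": 0, "wy": 0, "wz": -2.05, "claw": 0.9}, {"tx": 0.0107, "ty": 0.0383, "tz": 0, "wx": 0, "wy": 0, "wz": -2.05, "claw": 0.9}, {"tx": 0.0107, "ty": 0.0383, "tz": 0, "wx": 0, "wy": 0, "wz": -2.05, "claw": 0.9}, {"tx": 0.0107, "ty": 0.0383, "tz": 0, "wx": 0, "wy": 0, "wz": -2.05, "claw": 0.9}, {"tx": 0, "ty": 0, "tz": 0, "wx": 0, "wy": 0, "wz": 0, "claw": 0.9}])

```text
t: 18.82
ee_pos: [0.6294, 0.2852, 0.3739]
orientation: [2.198, 1.559, 0.854]
ft_force: [-2.3, -0.2, -0.6]
opening: 0.0389
```

Call:
carry_out(increments=[{"tx": 0, "ty": 0, "tz": 0, "wx": 0, "wy": 0, "wz": 0, "claw": 0.9}, {"tx": 0, "ty": 0, "tz": 0, "wx": 0, "wy": 0, "wz": 0, "claw": 0.9}])

```text
t: 18.98
ee_pos: [0.6325, 0.274, 0.3745]
orientation: [1.378, 1.56, 0.024]
ft_force: [0.6, -1.4, -1.7]
opening: 0.0387
```

Run:
```python
from fit import *
st()
s=manip.grab_frame('scene')
crop(s,190,50,350,200,'d8.png',4)
```

```text
t 18.98 tcp [0.6325 0.274  0.3745] phi 12.4 down [ 0.01  0.   -1.  ] q [-0.09  0.79 -0.94  1.11  0.62  1.5  -0.69] op 0.0387 F [ 0.6 -1.4 -1.7]
```

View pics/d8.png

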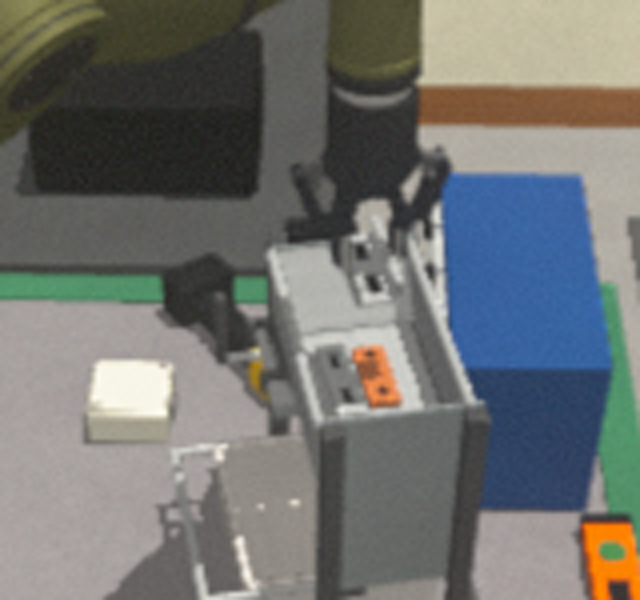

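Call:
carry_out(increments=[{"tx": 0, "ty": 0, "tz": -0.03, "wx": 0, "wy": 0, "wz": 0, "claw": 0.9}, {"tx": 0, "ty": 0, "tz": -0.03, "wx": 0, "wy": 0, "wz": 0, "claw": 0.9}, {"tx": 0, "ty": 0, "tz": -0.02, "wx": 0, "wy": 0, "wz": 0, "claw": 0.9}, {"tx": 0, "ty": 0, "tz": -0.008, "wx": 0, "wy": 0, "wz": 0, "claw": 0.9}, {"tx": 0, "ty": 0, "tz": 0, "wx": 0, "wy": 0, "wz": 0, "claw": 0.9}, {"tx": 0, "ty": 0, "tz": 0, "wx": 0, "wy": 0, "wz": 0, "claw": 0.28}, {"tx": 0, "ty": 0, "tz": 0, "wx": 0, "wy": 0, "wz": 0, "claw": 0.28}, {"tx": 0, "ty": 0, "tz": 0, "wx": 0, "wy": 0, "wz": 0, "claw": 0.28}, {"tx": 0, "ty": 0, "tz": 0.03, "wx": 0, "wy": 0, "wz": 0, "claw": 0.28}, {"tx": 0, "ty": 0, "tz": 0.04, "wx": 0, "wy": 0, "wz": 0, "claw": 0.28}])

```text
t: 19.87
ee_pos: [0.632, 0.2727, 0.3552]
orientation: [1.036, 1.564, -0.318]
ft_force: [0.9, 0.9, -0.5]
opening: 0.0617
```

Run:
```python
from fit import *
st()
s=manip.grab_frame('scene')
crop(s,190,50,350,200,'d9.png',4)
for d in manip.cut_out(s,'tube')[:2]:print(round(d['score'],2),rect(s,d['mask'],.025))
```

```text
t 19.87 tcp [0.632  0.2727 0.3552] phi 12.4 down [ 0.006 -0.002 -1.   ] q [-0.09  0.8  -0.93  1.15  0.62  1.47 -0.7 ] op 0.0617 F [ 0.9  0.9 -0.5]
0.69 (0.629, -0.212, 89, 32, -36.6)
```

View pics/d9.png

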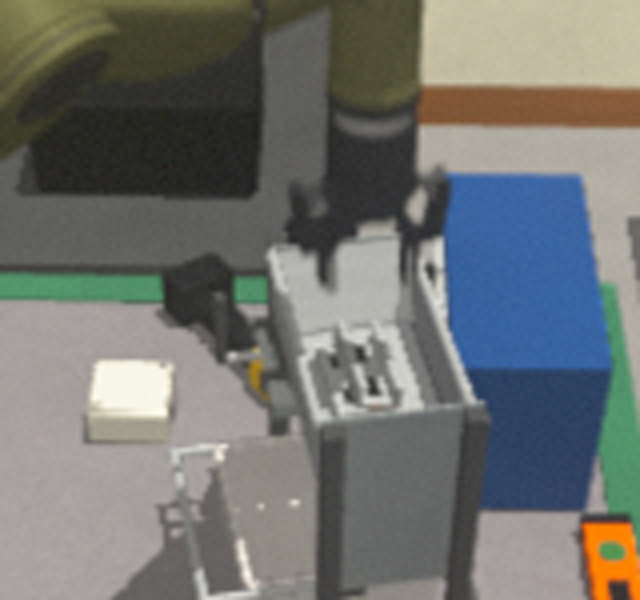

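Strut is in, over busbar and rail. Now the tube.

Call:
carry_out(increments=[{"tx": -0.0005, "ty": -0.04, "tz": 0, "wx": 0, "wy": 0, "wz": 3.75, "claw": 0.3}, {"tx": -0.0005, "ty": -0.04, "tz": 0, "wx": 0, "wy": 0, "wz": 3.75, "claw": 0.3}, {"tx": -0.0005, "ty": -0.04, "tz": 0, "wx": 0, "wy": 0, "wz": 3.75, "claw": 0.3}, {"tx": -0.0005, "ty": -0.04, "tz": 0, "wx": 0, "wy": 0, "wz": 3.75, "claw": 0.3}, {"tx": -0.0005, "ty": -0.04, "tz": 0, "wx": 0, "wy": 0, "wz": 3.75, "claw": 0.3}, {"tx": -0.0005, "ty": -0.04, "tz": 0, "wx": 0, "wy": 0, "wz": 3.75, "claw": 0.3}, {"tx": -0.0005, "ty": -0.04, "tz": 0, "wx": 0, "wy": 0, "wz": 3.75, "claw": 0.3}, {"tx": -0.0005, "ty": -0.04, "tz": 0, "wx": 0, "wy": 0, "wz": 3.75, "claw": 0.3}, {"tx": -0.0005, "ty": -0.04, "tz": 0, "wx": 0, "wy": 0, "wz": 3.75, "claw": 0.3}, {"tx": -0.0005, "ty": -0.04, "tz": 0, "wx": 0, "wy": 0, "wz": 3.75, "claw": 0.3}, {"tx": -0.0005, "ty": -0.04, "tz": 0, "wx": 0, "wy": 0, "wz": 3.75, "claw": 0.3}, {"tx": -0.0005, "ty": -0.038, "tz": 0, "wx": 0, "wy": 0, "wz": 3.75, "claw": 0.3}])

```text
t: 20.97
ee_pos: [0.6269, -0.2064, 0.3583]
orientation: [1.274, 1.559, 0.706]
ft_force: [1.1, 0.2, -0.8]
opening: 0.0596
```

Call:
carry_out(increments=[{"tx": 0, "ty": 0, "tz": -0.03, "wx": 0, "wy": 0, "wz": 0, "claw": 0.3}, {"tx": 0, "ty": 0, "tz": -0.04, "wx": 0, "wy": 0, "wz": 0, "claw": 0.3}, {"tx": 0, "ty": 0, "tz": -0.04, "wx": 0, "wy": 0, "wz": 0, "claw": 0.3}, {"tx": 0, "ty": 0, "tz": -0.04, "wx": 0, "wy": 0, "wz": 0, "claw": 0.3}, {"tx": 0, "ty": 0, "tz": -0.04, "wx": 0, "wy": 0, "wz": 0, "claw": 0.3}, {"tx": 0, "ty": 0, "tz": -0.04, "wx": 0, "wy": 0, "wz": 0, "claw": 0.3}, {"tx": 0, "ty": 0, "tz": -0.04, "wx": 0, "wy": 0, "wz": 0, "claw": 0.3}, {"tx": 0, "ty": 0, "tz": 0, "wx": 0, "wy": 0, "wz": 0, "claw": 0.3}, {"tx": 0, "ty": 0, "tz": 0, "wx": 0, "wy": 0, "wz": 0, "claw": 0.3}])

```text
t: 21.72
ee_pos: [0.6264, -0.2039, 0.0864]
orientation: [1.683, 1.561, 1.113]
ft_force: [1.0, -0.4, 1.3]
opening: 0.0597
```

Run:
```python
from fit import *
st()
s=manip.grab_frame('scene');t=manip.grab_frame('top')
crop(s,190,200,340,320,'e1.png',5)
for f,k in((s,'s'),(t,'t')):
    for d in manip.cut_out(f,'tube')[:2]:print(k,round(d['score'],2),rect(f,d['mask'],.025))
```

```text
t 21.72 tcp [ 0.6264 -0.2039  0.0864] phi 57.3 down [ 0.004  0.009 -1.   ] q [ 0.73  1.12 -1.04  1.54  1.04  1.1   0.45] op 0.0597 F [ 1.  -0.4  1.3]
s 0.59 (0.632, -0.212, 86, 35, -27.5)
s 0.51 (0.502, 0.62, 115, 61, -86.6)
t 0.44 (0.614, -0.197, 69, 31, -36.1)
```

View pics/e1.png

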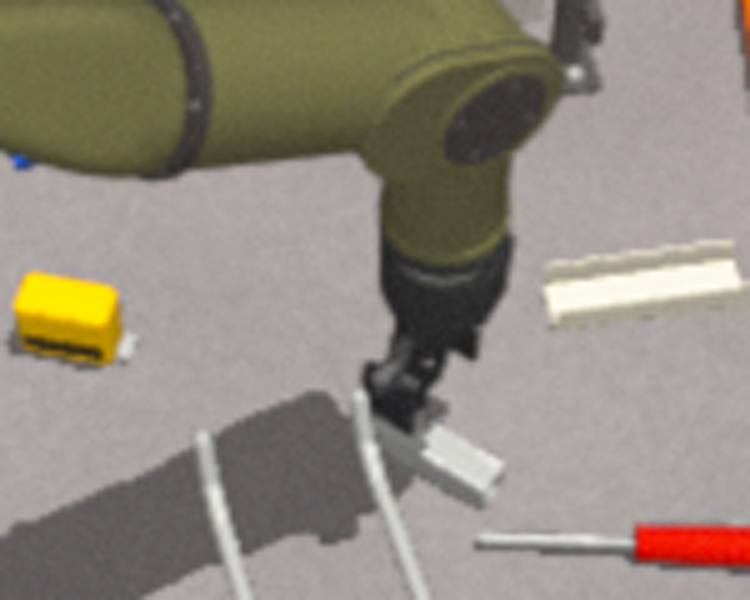

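Call:
carry_out(increments=[{"tx": 0, "ty": -0.001, "tz": -0.03, "wx": 0, "wy": 0, "wz": 0, "claw": 0.3}, {"tx": 0, "ty": 0, "tz": -0.03, "wx": 0, "wy": 0, "wz": 0, "claw": 0.3}, {"tx": 0, "ty": 0, "tz": -0.015, "wx": 0, "wy": 0, "wz": 0, "claw": 0.3}, {"tx": 0, "ty": 0, "tz": -0.004, "wx": 0, "wy": 0, "wz": 0, "claw": 0.3}, {"tx": 0, "ty": 0, "tz": 0, "wx": 0, "wy": 0, "wz": 0, "claw": 0.3}, {"tx": 0, "ty": 0, "tz": 0, "wx": 0, "wy": 0, "wz": 0, "claw": 0.9}, {"tx": 0, "ty": 0, "tz": 0, "wx": 0, "wy": 0, "wz": 0, "claw": 0.9}, {"tx": 0, "ty": 0, "tz": 0, "wx": 0, "wy": 0, "wz": 0, "claw": 0.9}, {"tx": 0, "ty": 0, "tz": 0, "wx": 0, "wy": 0, "wz": 0, "claw": 0.9}, {"tx": 0, "ty": 0, "tz": 0, "wx": 0, "wy": 0, "wz": 0, "claw": 0.9}])

```text
t: 22.75
ee_pos: [0.628, -0.2046, 0.0099]
orientation: [1.303, 1.558, 0.733]
ft_force: [-0.4, -0.2, 6.5]
opening: 0.0232
```

Call:
carry_out(increments=[{"tx": 0, "ty": 0, "tz": 0.02, "wx": 0, "wy": 0, "wz": 0, "claw": 0.9}, {"tx": 0, "ty": 0, "tz": 0.03, "wx": 0, "wy": 0, "wz": 0, "claw": 0.9}, {"tx": 0, "ty": 0, "tz": 0.03, "wx": 0, "wy": 0, "wz": 0, "claw": 0.9}, {"tx": 0, "ty": 0, "tz": 0.03, "wx": 0, "wy": 0, "wz": 0, "claw": 0.9}])

```text
t: 23.08
ee_pos: [0.6266, -0.2046, 0.1194]
orientation: [1.514, 1.56, 0.945]
ft_force: [0.7, -0.0, -0.4]
opening: 0.0231
```

Run:
```python
from fit import *
st()
s=manip.grab_frame('scene')
crop(s,190,200,340,320,'e2.png',5)
```

```text
t 23.08 tcp [ 0.6266 -0.2046  0.1194] phi 57.4 down [ 0.006  0.009 -1.   ] q [ 0.74  1.08 -1.06  1.53  1.    1.14  0.47] op 0.0231 F [ 0.7 -0.  -0.4]
```

View pics/e2.png

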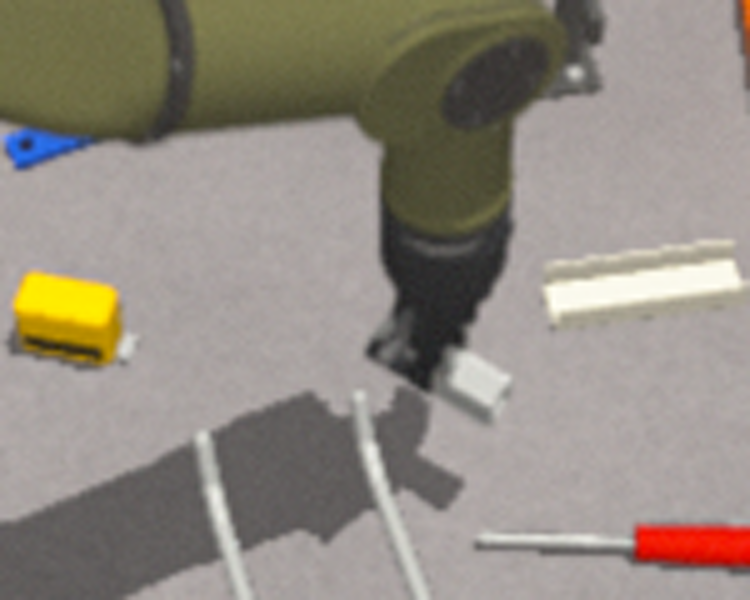

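Call:
carry_out(increments=[{"tx": 0, "ty": 0, "tz": 0.037, "wx": 0, "wy": 0, "wz": 0, "claw": 0.9}, {"tx": 0, "ty": 0, "tz": 0.037, "wx": 0, "wy": 0, "wz": 0, "claw": 0.9}, {"tx": 0, "ty": 0, "tz": 0.037, "wx": 0, "wy": 0, "wz": 0, "claw": 0.9}, {"tx": 0, "ty": 0, "tz": 0.037, "wx": 0, "wy": 0, "wz": 0, "claw": 0.9}, {"tx": 0, "ty": 0, "tz": 0.037, "wx": 0, "wy": 0, "wz": 0, "claw": 0.9}, {"tx": 0, "ty": 0, "tz": 0.037, "wx": 0, "wy": 0, "wz": 0, "claw": 0.9}, {"tx": 0, "ty": 0, "tz": 0.037, "wx": 0, "wy": 0, "wz": 0, "claw": 0.9}, {"tx": 0, "ty": 0, "tz": 0.005, "wx": 0, "wy": 0, "wz": 0, "claw": 0.9}])

```text
t: 23.8
ee_pos: [0.629, -0.2029, 0.3898]
orientation: [1.03, 1.551, 0.461]
ft_force: [0.2, 0.3, -0.5]
opening: 0.0229
```

Call:
carry_out(increments=[{"tx": 0.0005, "ty": 0.04, "tz": 0, "wx": 0, "wy": 0, "wz": -3.75, "claw": 0.9}, {"tx": 0.0005, "ty": 0.04, "tz": 0, "wx": 0, "wy": 0, "wz": -3.75, "claw": 0.9}, {"tx": 0.0005, "ty": 0.04, "tz": 0, "wx": 0, "wy": 0, "wz": -3.75, "claw": 0.9}, {"tx": 0.0005, "ty": 0.04, "tz": 0, "wx": 0, "wy": 0, "wz": -3.75, "claw": 0.9}, {"tx": 0.0005, "ty": 0.04, "tz": 0, "wx": 0, "wy": 0, "wz": -3.75, "claw": 0.9}, {"tx": 0.0005, "ty": 0.04, "tz": 0, "wx": 0, "wy": 0, "wz": -3.75, "claw": 0.9}, {"tx": 0.0005, "ty": 0.04, "tz": 0, "wx": 0, "wy": 0, "wz": -3.75, "claw": 0.9}, {"tx": 0.0005, "ty": 0.04, "tz": 0, "wx": 0, "wy": 0, "wz": -3.75, "claw": 0.9}, {"tx": 0.0005, "ty": 0.04, "tz": 0, "wx": 0, "wy": 0, "wz": -3.75, "claw": 0.9}, {"tx": 0.0005, "ty": 0.04, "tz": 0, "wx": 0, "wy": 0, "wz": -3.75, "claw": 0.9}, {"tx": 0.0005, "ty": 0.04, "tz": 0, "wx": 0, "wy": 0, "wz": -3.75, "claw": 0.9}, {"tx": 0.0005, "ty": 0.038, "tz": 0, "wx": 0, "wy": 0, "wz": -3.75, "claw": 0.9}])

```text
t: 24.8
ee_pos: [0.632, 0.2755, 0.3816]
orientation: [1.488, 1.56, 0.131]
ft_force: [0.6, 0.9, -0.3]
opening: 0.0229
```

Call:
carry_out(increments=[{"tx": 0, "ty": 0, "tz": 0, "wx": 0, "wy": 0, "wz": 0, "claw": 0.9}, {"tx": 0, "ty": 0, "tz": 0, "wx": 0, "wy": 0, "wz": 0, "claw": 0.9}, {"tx": 0, "ty": 0, "tz": 0, "wx": 0, "wy": 0, "wz": 0, "claw": 0.9}])

```text
t: 25.05
ee_pos: [0.6327, 0.273, 0.3814]
orientation: [1.39, 1.56, 0.036]
ft_force: [0.7, -0.5, -0.4]
opening: 0.0229
```

Run:
```python
from fit import *
st()
s=manip.grab_frame('scene')
crop(s,190,50,350,200,'e3.png',4)
```

```text
t 25.05 tcp [0.6327 0.273  0.3814] phi 12.4 down [ 0.01  0.   -1.  ] q [-0.1   0.78 -0.93  1.1   0.61  1.51 -0.68] op 0.0229 F [ 0.7 -0.5 -0.4]
```

View pics/e3.png

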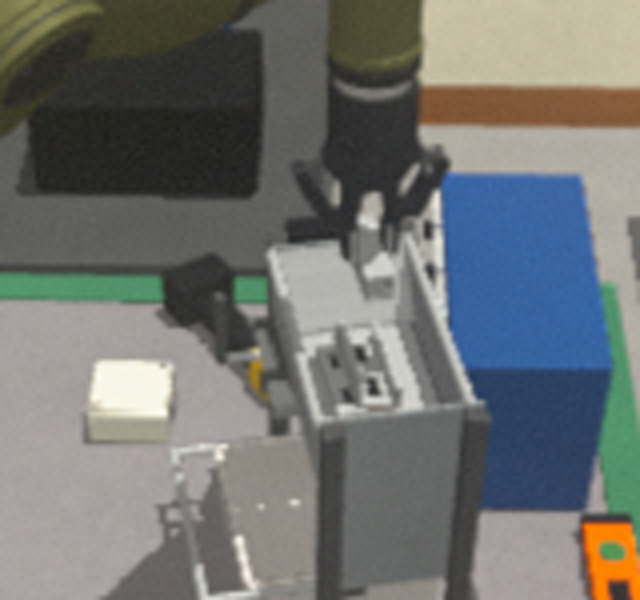

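Call:
carry_out(increments=[{"tx": 0, "ty": 0, "tz": -0.03, "wx": 0, "wy": 0, "wz": 0, "claw": 0.9}, {"tx": 0, "ty": 0, "tz": -0.03, "wx": 0, "wy": 0, "wz": 0, "claw": 0.9}, {"tx": 0, "ty": 0, "tz": -0.02, "wx": 0, "wy": 0, "wz": 0, "claw": 0.9}, {"tx": 0, "ty": 0, "tz": 0, "wx": 0, "wy": 0, "wz": 0, "claw": 0.9}, {"tx": 0, "ty": 0, "tz": 0, "wx": 0, "wy": 0, "wz": 0, "claw": 0.9}, {"tx": 0, "ty": 0, "tz": 0, "wx": 0, "wy": 0, "wz": 0, "claw": 0.4}, {"tx": 0, "ty": 0, "tz": 0, "wx": 0, "wy": 0, "wz": 0, "claw": 0.4}, {"tx": 0, "ty": 0, "tz": 0, "wx": 0, "wy": 0, "wz": 0, "claw": 0.4}, {"tx": 0, "ty": 0, "tz": 0.03, "wx": 0, "wy": 0, "wz": 0, "claw": 0.4}, {"tx": 0, "ty": 0, "tz": 0.04, "wx": 0, "wy": 0, "wz": 0, "claw": 0.4}, {"tx": 0, "ty": 0, "tz": 0.03, "wx": 0, "wy": 0, "wz": 0, "claw": 0.4}, {"tx": 0, "ty": 0, "tz": 0, "wx": 0, "wy": 0, "wz": 0, "claw": 0.4}])

```text
t: 26.1
ee_pos: [0.6339, 0.2762, 0.4107]
orientation: [1.84, 1.547, 0.484]
ft_force: [-0.4, -0.2, -0.0]
opening: 0.0515
```

Run:
```python
from fit import *
st()
s=manip.grab_frame('scene');t=manip.grab_frame('top')
crop(s,190,50,350,200,'e4.png',4)
crop(t,130,125,270,255,'e5.png',5)
p=[.6334,.2782,.2155];c,sn=np.cos(p[2]),np.sin(p[2])
for f,k in((t,'t'),(s,'s')):
  for d in manip.cut_out(f,'bolt_grip')[:2]:print(k,round(d['score'],2),np.round(np.argwhere(d['mask']).mean(0)[::-1]),np.argwhere(d['mask']).min(0),np.argwhere(d['mask']).max(0))
  for y in(0,.02,.04,.06,.08,.1):
    print(k,y,np.round([proj(f,[p[0]+c*-.119-sn*y,p[1]+sn*-.119+c*y,z]) for z in(.307,.229)],1).tolist())
```

```text
t 26.1 tcp [0.6339 0.2762 0.4107] phi 12.3 down [ 0.021  0.011 -1.   ] q [-0.11  0.76 -0.94  1.04  0.6   1.56 -0.66] op 0.0515 F [-0.4 -0.2 -0. ]
t 0.7 [179. 205.] [198 162] [217 195]
t 0.33 [106. 218.] [174  71] [256 137]
t 0 [[200.9, 202.9], [203.9, 207.5]]
t 0.02 [[194.2, 204.5], [197.6, 209.1]]
t 0.04 [[187.5, 206.1], [191.3, 210.6]]
t 0.06 [[180.8, 207.8], [184.9, 212.2]]
t 0.08 [[174.1, 209.4], [178.5, 213.7]]
t 0.1 [[167.4, 211.0], [172.2, 215.3]]
s 0.49 [248. 134.] [124 244] [140 257]
s 0 [[248.1, 134.7], [248.7, 151.1]]
s 0.02 [[247.2, 131.3], [247.8, 147.6]]
s 0.04 [[246.4, 127.9], [246.9, 144.3]]
s 0.06 [[245.5, 124.6], [246.1, 140.9]]
s 0.08 [[244.7, 121.4], [245.3, 137.7]]
s 0.1 [[243.8, 118.2], [244.5, 134.5]]
```

View pics/e4.png

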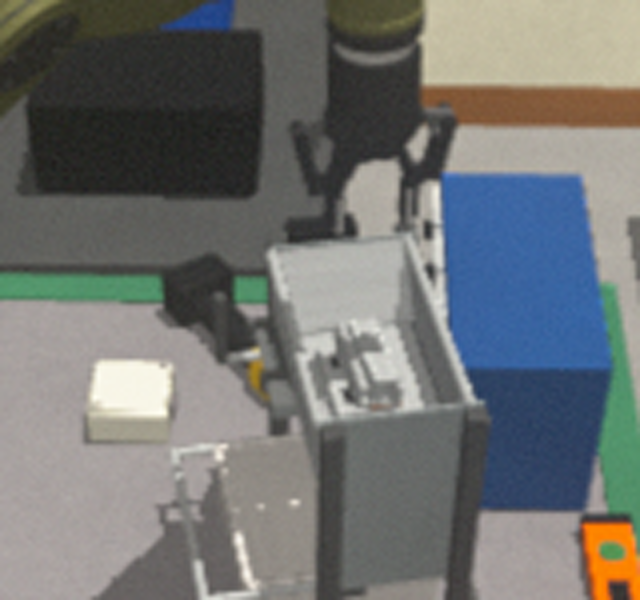

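View pics/e5.png

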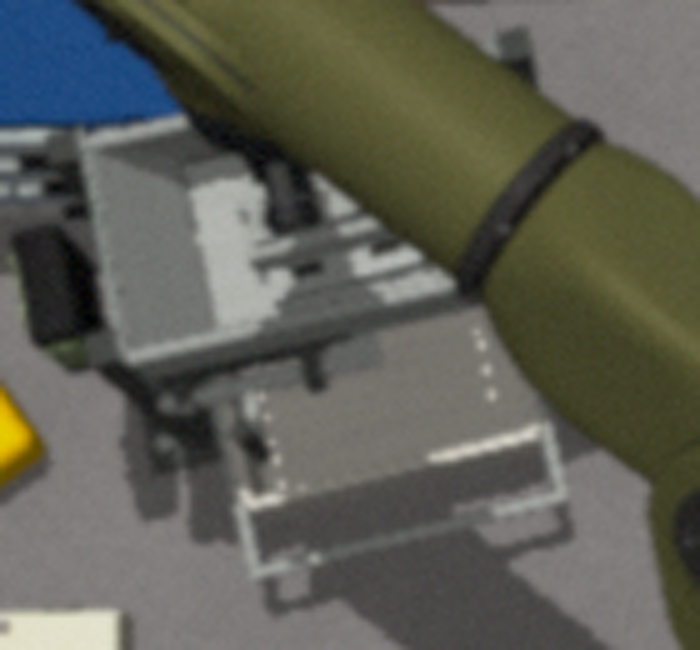

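Run:
```python
from fit import *
s=manip.grab_frame('scene');t=manip.grab_frame('top')
p=[.6334,.2782,.2155];c,sn=np.cos(p[2]),np.sin(p[2])
for f,u0,v0,u1,v1,n in((t,155,185,215,235,'f1.png'),(s,225,105,275,165,'f2.png')):
  k=10
  im=cv2.resize(f['img'][v0:v1,u0:u1,::-1],None,fx=k,fy=k,interpolation=cv2.INTER_CUBIC)
  for y,col in((.05,(0,0,255)),(.062,(0,255,0)),(.075,(255,0,0))):
    q=[tuple(int(a) for a in (proj(f,[p[0]+c*-.119-sn*y,p[1]+sn*-.119+c*y,z])-[u0,v0]+.5)*k) for z in(.307,.229)]
    cv2.line(im,q[0],q[1],col,1)
  cv2.imwrite('pics/'+n,im)
```

```text
(no output)
```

View pics/f1.png

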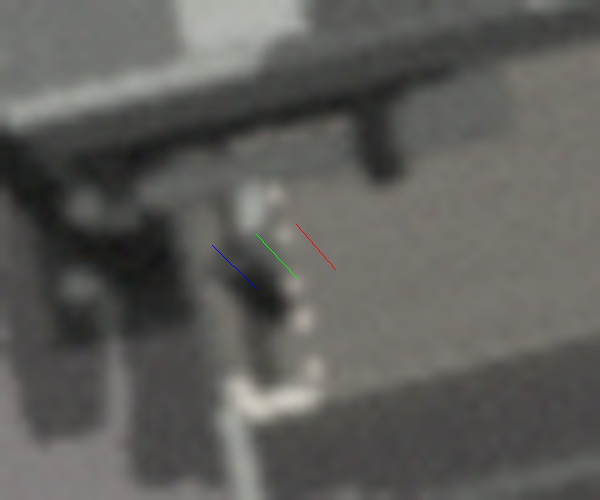

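View pics/f2.png

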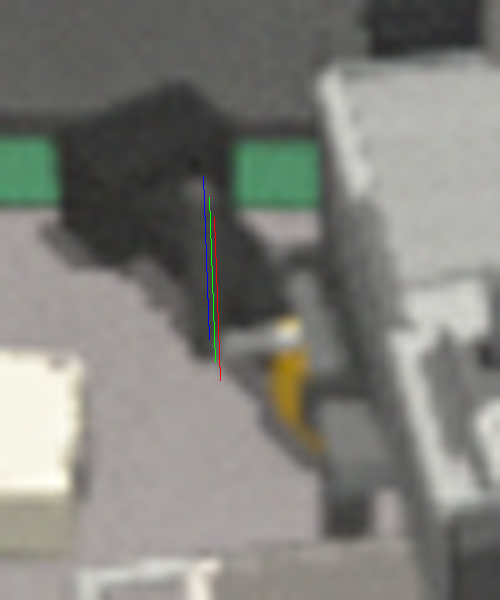

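Call:
carry_out(increments=[{"tx": -0.025, "ty": -0.002, "tz": 0, "wx": 0, "wy": 0, "wz": 0, "claw": 1}, {"tx": -0.025, "ty": -0.002, "tz": 0, "wx": 0, "wy": 0, "wz": 0, "claw": 1}, {"tx": -0.025, "ty": -0.002, "tz": 0, "wx": 0, "wy": 0, "wz": 0, "claw": 1}, {"tx": -0.025, "ty": -0.002, "tz": 0, "wx": 0, "wy": 0, "wz": 0, "claw": 1}, {"tx": -0.025, "ty": -0.002, "tz": 0, "wx": 0, "wy": 0, "wz": 0, "claw": 1}, {"tx": 0, "ty": 0, "tz": 0, "wx": 0, "wy": 0, "wz": 0, "claw": 1}, {"tx": 0, "ty": 0, "tz": -0.035, "wx": 0, "wy": 0, "wz": 0, "claw": 1}, {"tx": 0, "ty": 0, "tz": -0.035, "wx": 0, "wy": 0, "wz": 0, "claw": 1}, {"tx": 0, "ty": 0, "tz": 0, "wx": 0, "wy": 0, "wz": 0, "claw": 1}, {"tx": 0, "ty": 0, "tz": 0, "wx": 0, "wy": 0, "wz": 0, "claw": 1}], newtons=30)

```text
t: 27.23
ee_pos: [0.5076, 0.262, 0.3302]
orientation: [1.206, 1.564, -0.149]
ft_force: [0.6, 0.0, 0.6]
opening: -0.0005
```

Run:
```python
from fit import *
st()
s=manip.grab_frame('scene');t=manip.grab_frame('top')
crop(s,190,40,350,200,'f3.png',4)
crop(t,130,125,270,255,'f4.png',5)
```

```text
t 27.23 tcp [0.5076 0.262  0.3302] phi 12.4 down [ 0.007 -0.001 -1.   ] q [-0.02  0.65 -0.97  1.58  0.57  1.22 -0.89] op -0.0005 F [0.6 0.  0.6]
```

View pics/f3.png

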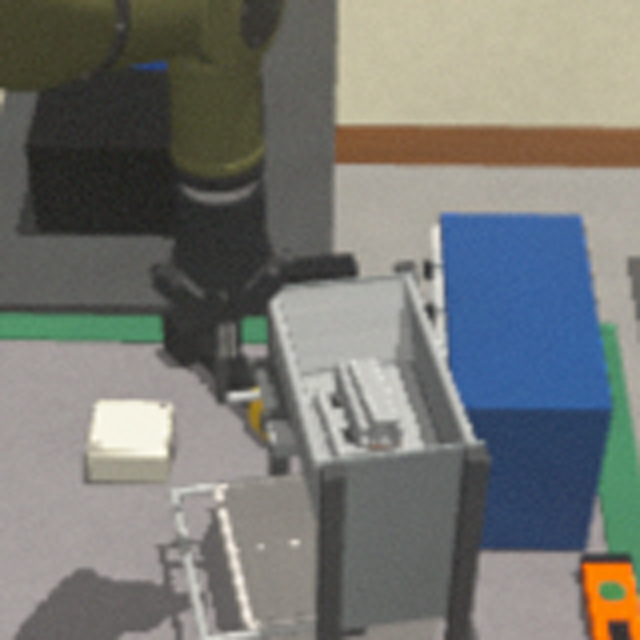

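View pics/f4.png

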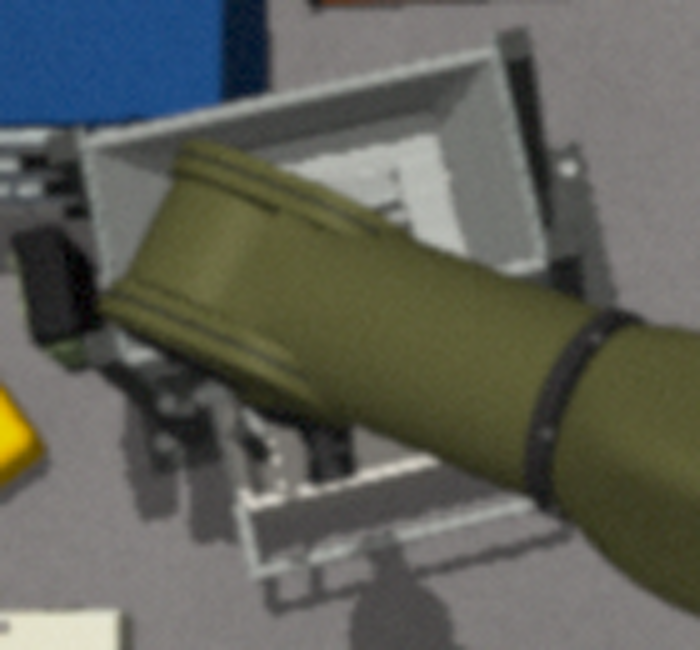

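Call:
carry_out(increments=[{"tx": 0, "ty": 0, "tz": -0.03, "wx": 0, "wy": 0, "wz": 0, "claw": 1}, {"tx": 0, "ty": 0, "tz": -0.028, "wx": 0, "wy": 0, "wz": 0, "claw": 1}, {"tx": 0, "ty": 0, "tz": 0, "wx": 0, "wy": 0, "wz": 0, "claw": 1}, {"tx": -0.0021, "ty": 0.0098, "tz": 0, "wx": 0, "wy": 0, "wz": 0, "claw": 1}, {"tx": -0.0021, "ty": 0.0098, "tz": 0, "wx": 0, "wy": 0, "wz": 0, "claw": 1}, {"tx": -0.0021, "ty": 0.0098, "tz": 0, "wx": 0, "wy": 0, "wz": 0, "claw": 1}, {"tx": 0, "ty": 0, "tz": 0, "wx": 0, "wy": 0, "wz": 0, "claw": 1}, {"tx": 0, "ty": 0, "tz": 0, "wx": 0, "wy": 0, "wz": 0, "claw": 1}])

```text
t: 28.0
ee_pos: [0.5012, 0.2946, 0.2752]
orientation: [1.636, 1.558, 0.284]
ft_force: [0.9, 0.2, 0.7]
opening: -0.0001
```

Call:
carry_out(increments=[{"tx": -0.001, "ty": 0.0048, "tz": 0, "wx": 0, "wy": 0, "wz": 0, "claw": 1}, {"tx": -0.001, "ty": 0.0048, "tz": 0, "wx": 0, "wy": 0, "wz": 0, "claw": 1}, {"tx": -0.001, "ty": 0.0048, "tz": 0, "wx": 0, "wy": 0, "wz": 0, "claw": 1}, {"tx": -0.001, "ty": 0.0048, "tz": 0, "wx": 0, "wy": 0, "wz": 0, "claw": 1}])

```text
t: 28.33
ee_pos: [0.4979, 0.311, 0.2738]
orientation: [1.311, 1.56, -0.045]
ft_force: [1.0, -3.1, 3.2]
opening: -0.0001
```

Run:
```python
from fit import *
st()
s=manip.grab_frame('scene')
crop(s,190,60,350,200,'f5.png',4)
```

```text
t 28.33 tcp [0.4979 0.311  0.2738] phi 12.3 down [ 0.011 -0.    -1.   ] q [-0.14  0.72 -0.92  1.62  0.64  1.12 -1.02] op -0.0001 F [ 1.  -3.1  3.2]
```

View pics/f5.png

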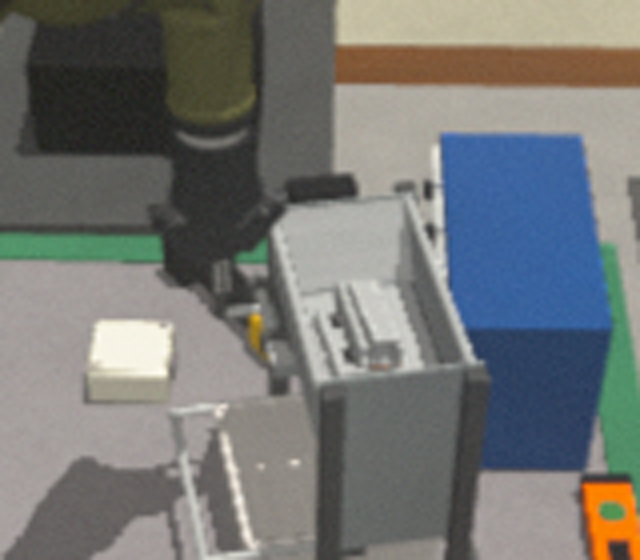

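Call:
carry_out(increments=[{"tx": -0.001, "ty": 0.0048, "tz": 0, "wx": 0, "wy": 0, "wz": 0, "claw": 1}, {"tx": -0.001, "ty": 0.0048, "tz": 0, "wx": 0, "wy": 0, "wz": 0, "claw": 1}, {"tx": -0.001, "ty": 0.0048, "tz": 0, "wx": 0, "wy": 0, "wz": 0, "claw": 1}, {"tx": -0.001, "ty": 0.0048, "tz": 0, "wx": 0, "wy": 0, "wz": 0, "claw": 1}, {"tx": -0.001, "ty": 0.0048, "tz": 0, "wx": 0, "wy": 0, "wz": 0, "claw": 1}, {"tx": 0, "ty": 0, "tz": 0, "wx": 0, "wy": 0, "wz": 0, "claw": 1}])

```text
t: 28.88
ee_pos: [0.493, 0.3341, 0.2735]
orientation: [1.059, 1.559, -0.297]
ft_force: [1.3, -5.3, 1.8]
opening: 0.0002
```

Run:
```python
from fit import *
st()
s=manip.grab_frame('scene')
crop(s,190,60,350,200,'f6.png',4)
```

```text
t 28.88 tcp [0.493  0.3341 0.2735] phi 12.3 down [ 0.011 -0.003 -1.   ] q [-0.19  0.73 -0.92  1.59  0.64  1.14 -1.04] op 0.0002 F [ 1.3 -5.3  1.8]
```

View pics/f6.png

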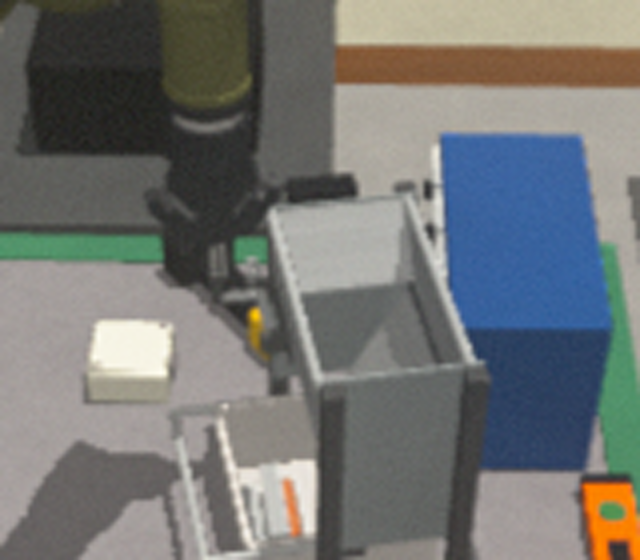

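Call:
carry_out(increments=[{"tx": 0.002, "ty": -0.01, "tz": 0, "wx": 0, "wy": 0, "wz": 0, "claw": 1}, {"tx": -0.005, "ty": -0.02, "tz": 0, "wx": 0, "wy": 0, "wz": 0, "claw": 1}, {"tx": -0.006, "ty": -0.02, "tz": 0, "wx": 0, "wy": 0, "wz": 0, "claw": 0.8}, {"tx": -0.006, "ty": -0.02, "tz": 0, "wx": 0, "wy": 0, "wz": 0, "claw": 0.6}, {"tx": -0.006, "ty": -0.02, "tz": -0.03, "wx": 0, "wy": 0, "wz": 0, "claw": 0.5}, {"tx": -0.005, "ty": -0.001, "tz": -0.03, "wx": 0, "wy": 0, "wz": 0, "claw": 0.5}, {"tx": 0, "ty": 0, "tz": -0.03, "wx": 0, "wy": 0, "wz": 0, "claw": 0.5}, {"tx": 0, "ty": 0, "tz": 0, "wx": 0, "wy": 0, "wz": 0, "claw": 0.5}, {"tx": 0, "ty": 0, "tz": 0, "wx": 0, "wy": 0, "wz": 0, "claw": 0.5}])

```text
t: 29.68
ee_pos: [0.4656, 0.245, 0.1834]
orientation: [1.554, 1.563, 0.2]
ft_force: [-0.4, -0.1, -0.5]
opening: 0.0427
```

Run:
```python
from fit import *
st()
s=manip.grab_frame('scene');t=manip.grab_frame('top')
crop(s,190,80,330,210,'g1.png',5)
crop(t,130,125,270,255,'g2.png',5)
for f,k in((s,'s'),(t,'t')):
  print(k,[(np.round(d['centre'],3).tolist(),round(d['score'],2)) for d in manip.recognise(f,'bail_grip')[:2]])
```

```text
t 29.68 tcp [0.4656 0.245  0.1834] phi 12.4 down [ 0.008  0.002 -1.   ] q [-0.07  0.75 -0.86  1.9   0.77  0.85 -1.12] op 0.0427 F [-0.4 -0.1 -0.5]
s [([0.477, 0.187, 0.084], 0.59)]
t [([0.459, 0.322, 0.085], 0.74)]
```

View pics/g1.png

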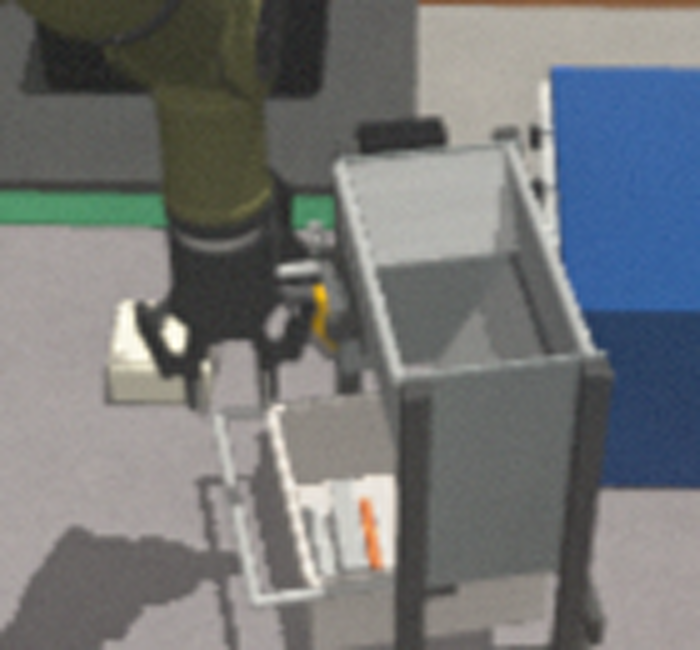

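View pics/g2.png

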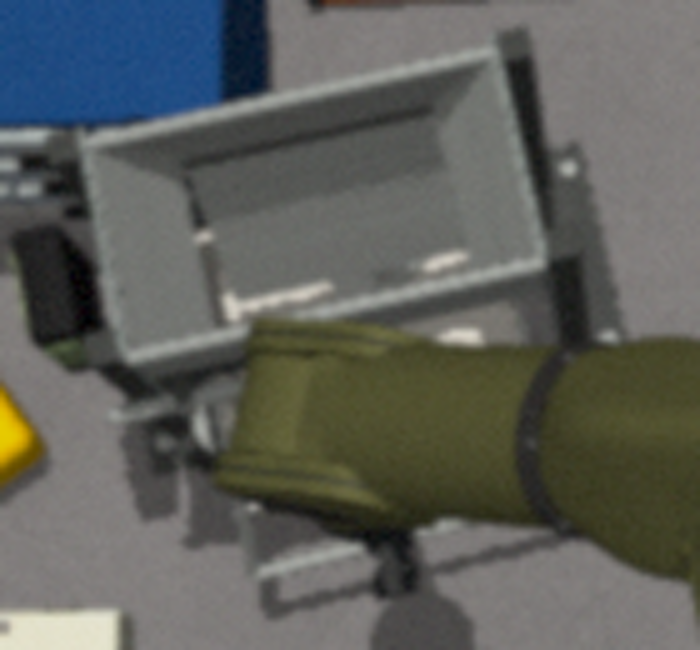

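Call:
carry_out(increments=[{"tx": 0, "ty": 0, "tz": -0.04, "wx": 0, "wy": 0, "wz": 0, "claw": 0.45}, {"tx": 0, "ty": 0, "tz": -0.03, "wx": 0, "wy": 0, "wz": 0, "claw": 0.45}, {"tx": 0, "ty": 0, "tz": -0.03, "wx": 0, "wy": 0, "wz": 0, "claw": 0.45}, {"tx": 0, "ty": 0, "tz": -0.02, "wx": 0, "wy": 0, "wz": 0, "claw": 0.45}, {"tx": 0, "ty": 0, "tz": -0.006, "wx": 0, "wy": 0, "wz": 0, "claw": 0.45}, {"tx": 0, "ty": 0, "tz": 0, "wx": 0, "wy": 0, "wz": 0, "claw": 0.45}, {"tx": 0, "ty": 0, "tz": 0, "wx": 0, "wy": 0, "wz": 0, "claw": 0.45}])

```text
t: 30.47
ee_pos: [0.4672, 0.2459, 0.0591]
orientation: [1.617, 1.558, 0.262]
ft_force: [-0.4, 0.2, -0.0]
opening: 0.0472
```

Run:
```python
from fit import *
st()
s=manip.grab_frame('scene')
crop(s,200,120,300,230,'g3.png',6)
```

```text
t 30.47 tcp [0.4672 0.2459 0.0591] phi 12.4 down [ 0.012  0.003 -1.   ] q [-0.18  0.92 -0.67  1.98  1.04  0.62 -1.35] op 0.0472 F [-0.4  0.2 -0. ]
```

View pics/g3.png

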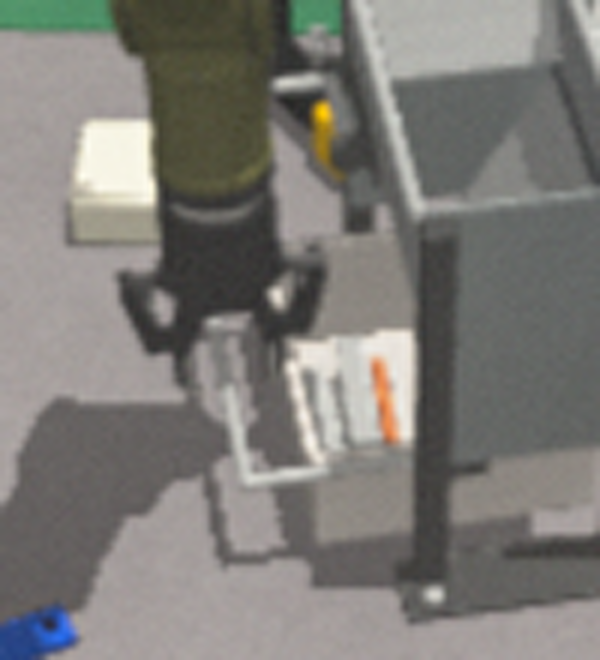

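Call:
carry_out(increments=[{"tx": 0, "ty": 0, "tz": 0, "wx": 0, "wy": 0, "wz": 0, "claw": 1}, {"tx": 0, "ty": 0, "tz": 0, "wx": 0, "wy": 0, "wz": 0, "claw": 1}, {"tx": 0, "ty": 0, "tz": 0, "wx": 0, "wy": 0, "wz": 0, "claw": 1}, {"tx": 0, "ty": 0, "tz": 0, "wx": 0, "wy": 0, "wz": 0, "claw": 1}, {"tx": 0, "ty": 0, "tz": 0, "wx": 0, "wy": 0, "wz": 0, "claw": 1}, {"tx": 0, "ty": 0, "tz": 0, "wx": 0, "wy": 0, "wz": 0, "claw": 1}], newtons=90)

```text
t: 31.02
ee_pos: [0.4654, 0.2447, 0.0587]
orientation: [1.479, 1.561, 0.125]
ft_force: [-3.0, -1.6, 7.9]
opening: 0.007
```

Call:
carry_out(increments=[{"tx": -0.006, "ty": -0.0013, "tz": 0, "wx": 0, "wy": 0, "wz": 0, "claw": 1}, {"tx": -0.0117, "ty": -0.0026, "tz": 0, "wx": 0, "wy": 0, "wz": 0, "claw": 1}, {"tx": -0.0117, "ty": -0.0026, "tz": 0, "wx": 0, "wy": 0, "wz": 0, "claw": 1}, {"tx": -0.0117, "ty": -0.0026, "tz": 0, "wx": 0, "wy": 0, "wz": 0, "claw": 1}, {"tx": 0, "ty": 0, "tz": 0, "wx": 0, "wy": 0, "wz": 0, "claw": 1}])

```text
t: 31.43
ee_pos: [0.4245, 0.2362, 0.0587]
orientation: [1.568, 1.559, 0.215]
ft_force: [-3.0, 0.6, 6.4]
opening: 0.0069
```

Run:
```python
from fit import *
st()
s=manip.grab_frame('scene')
crop(s,190,120,290,230,'g4.png',6)
```

```text
t 31.43 tcp [0.4245 0.2362 0.0587] phi 12.5 down [ 0.011  0.002 -1.   ] q [-0.23  0.89 -0.62  2.1   1.14  0.53 -1.51] op 0.0069 F [-3.   0.6  6.4]
```

View pics/g4.png

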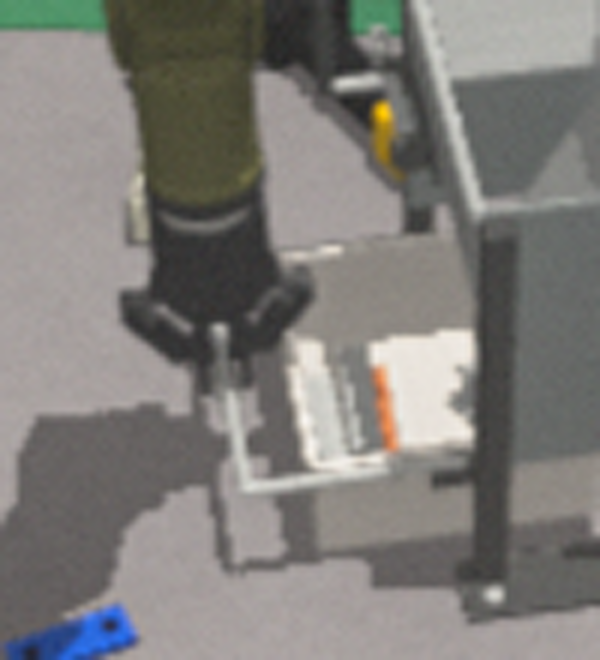

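Call:
carry_out(increments=[{"tx": 0.015, "ty": 0.0033, "tz": 0.001, "wx": 0, "wy": 0, "wz": 0, "claw": 1}, {"tx": 0.015, "ty": 0.0033, "tz": 0.001, "wx": 0, "wy": 0, "wz": 0, "claw": 1}, {"tx": 0, "ty": 0, "tz": 0, "wx": 0, "wy": 0, "wz": 0, "claw": 1}, {"tx": 0, "ty": 0, "tz": 0, "wx": 0, "wy": 0, "wz": 0, "claw": 1}, {"tx": -0.0407, "ty": -0.0089, "tz": 0, "wx": 0, "wy": 0, "wz": 0, "claw": 1}, {"tx": -0.034, "ty": -0.0074, "tz": 0, "wx": 0, "wy": 0, "wz": 0, "claw": 1}, {"tx": -0.02, "ty": -0.0044, "tz": 0, "wx": 0, "wy": 0, "wz": 0, "claw": 1}, {"tx": -0.012, "ty": -0.0026, "tz": 0, "wx": 0, "wy": 0, "wz": 0, "claw": 1}, {"tx": -0.006, "ty": -0.0013, "tz": 0, "wx": 0, "wy": 0, "wz": 0, "claw": 1}, {"tx": 0, "ty": 0, "tz": 0, "wx": 0, "wy": 0, "wz": 0, "claw": 1}])

```text
t: 32.32
ee_pos: [0.3401, 0.217, 0.06]
orientation: [1.403, 1.563, 0.051]
ft_force: [-4.6, -1.0, -0.8]
opening: 0.0073
```

Run:
```python
from fit import *
st()
s=manip.grab_frame('scene');t=manip.grab_frame('top')
crop(s,180,110,300,230,'g5.png',6)
crop(t,130,140,270,280,'g6.png',5)
```

```text
t 32.32 tcp [0.3401 0.217  0.06  ] phi 12.5 down [ 0.008  0.    -1.   ] q [-0.37  0.84 -0.52  2.34  1.51  0.39 -2.02] op 0.0073 F [-4.6 -1.  -0.8]
```

View pics/g5.png

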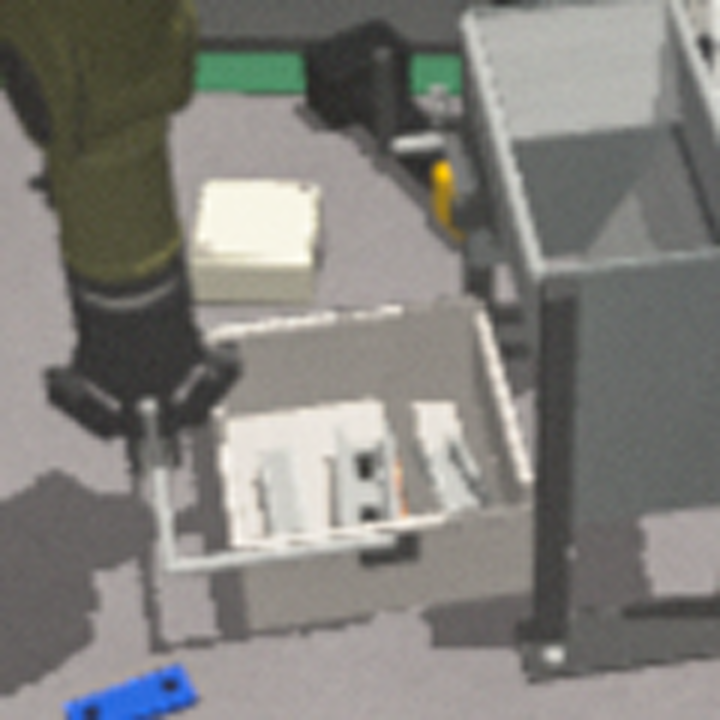

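View pics/g6.png

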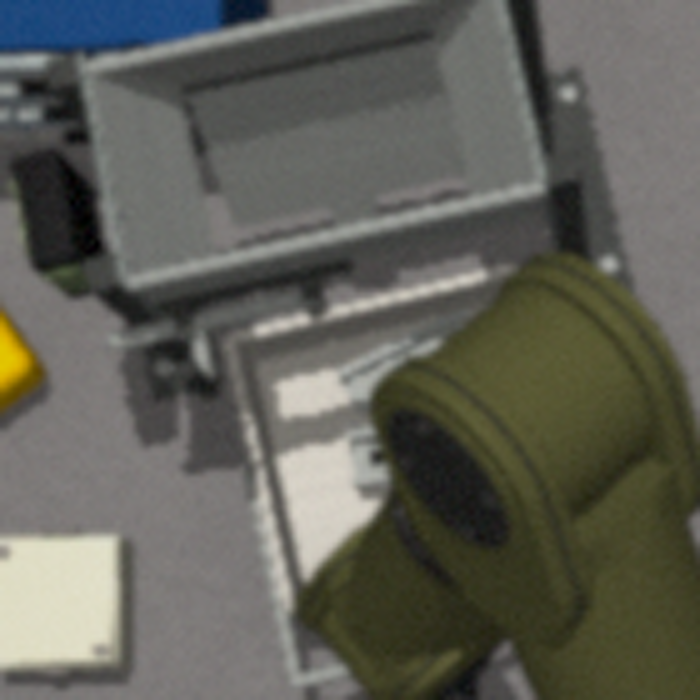

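Call:
carry_out(increments=[{"tx": 0.003, "ty": 0.0007, "tz": 0.018, "wx": 0, "wy": 0, "wz": 0, "claw": 1}, {"tx": 0.002, "ty": 0.0004, "tz": 0.018, "wx": 0, "wy": 0, "wz": 0, "claw": 1}, {"tx": 0.003, "ty": 0.0007, "tz": 0.018, "wx": 0, "wy": 0, "wz": 0, "claw": 1}, {"tx": 0.003, "ty": 0.0007, "tz": 0.018, "wx": 0, "wy": 0, "wz": 0, "claw": 1}, {"tx": 0.008, "ty": 0.0017, "tz": 0.014, "wx": 0, "wy": 0, "wz": 0, "claw": 1}, {"tx": 0.009, "ty": 0.002, "tz": 0.014, "wx": 0, "wy": 0, "wz": 0, "claw": 1}, {"tx": 0.01, "ty": 0.0022, "tz": 0.011, "wx": 0, "wy": 0, "wz": 0, "claw": 1}, {"tx": 0.01, "ty": 0.0022, "tz": 0.009, "wx": 0, "wy": 0, "wz": 0, "claw": 1}, {"tx": 0.012, "ty": 0.0026, "tz": 0.006, "wx": 0, "wy": 0, "wz": 0, "claw": 1}, {"tx": 0.012, "ty": 0.0026, "tz": 0.006, "wx": 0, "wy": 0, "wz": 0, "claw": 1}, {"tx": 0.012, "ty": 0.0026, "tz": 0.004, "wx": 0, "wy": 0, "wz": 0, "claw": 1}, {"tx": 0, "ty": 0, "tz": 0, "wx": 0, "wy": 0, "wz": 0, "claw": 1}])

```text
t: 33.42
ee_pos: [0.4276, 0.2361, 0.1984]
orientation: [1.433, 1.559, 0.076]
ft_force: [-7.4, -5.5, 27.3]
opening: 0.0067
```

Run:
```python
from fit import *
st()
s=manip.grab_frame('scene');t=manip.grab_frame('top')
crop(s,160,80,300,230,'g7.png',5)
crop(t,130,140,290,280,'g8.png',5)
```

```text
t 33.42 tcp [0.4276 0.2361 0.1984] phi 12.2 down [ 0.012  0.001 -1.   ] q [-0.1   0.67 -0.83  2.    0.72  0.78 -1.14] op 0.0067 F [-7.4 -5.5 27.3]
```

View pics/g7.png

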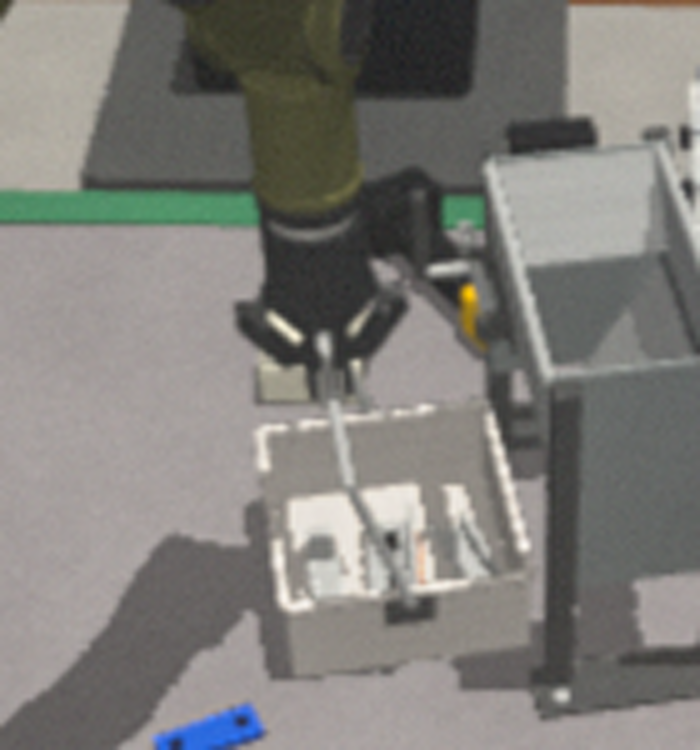

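View pics/g8.png

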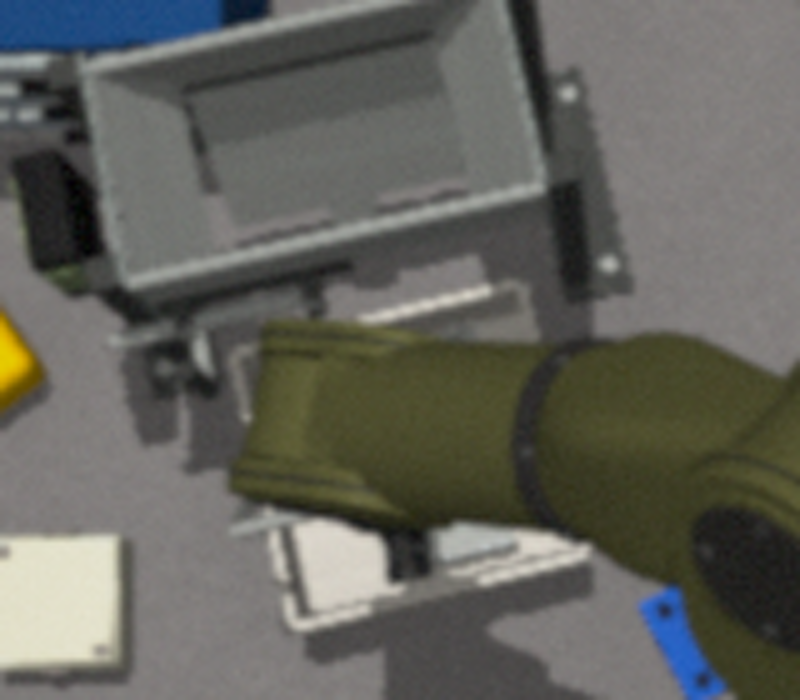

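Call:
carry_out(increments=[{"tx": 0, "ty": 0, "tz": 0.005, "wx": 0, "wy": 0, "wz": 0, "claw": 1}, {"tx": -0.001, "ty": 0, "tz": 0.008, "wx": 0, "wy": 0, "wz": 0, "claw": 1}, {"tx": -0.001, "ty": 0, "tz": 0.01, "wx": 0, "wy": 0, "wz": 0, "claw": 1}, {"tx": -0.001, "ty": 0, "tz": 0.01, "wx": 0, "wy": 0, "wz": 0, "claw": 1}, {"tx": 0, "ty": 0, "tz": 0.01, "wx": 0, "wy": 0, "wz": 0, "claw": 1}, {"tx": 0, "ty": 0, "tz": 0, "wx": 0, "wy": 0, "wz": 0, "claw": 1}, {"tx": 0, "ty": 0, "tz": 0, "wx": 0, "wy": 0, "wz": 0, "claw": 1}], newtons=110)

```text
t: 34.1
ee_pos: [0.4241, 0.2364, 0.2394]
orientation: [1.58, 1.559, 0.225]
ft_force: [0.1, 0.8, -8.0]
opening: 0.0059
```

Run:
```python
from fit import *
st()
s=manip.grab_frame('scene')
crop(s,160,80,300,230,'g9.png',5)
```

```text
t 34.1 tcp [0.4241 0.2364 0.2394] phi 12.3 down [ 0.012  0.003 -1.   ] q [-0.06  0.61 -0.88  1.96  0.64  0.86 -1.07] op 0.0059 F [ 0.1  0.8 -8. ]
```

View pics/g9.png

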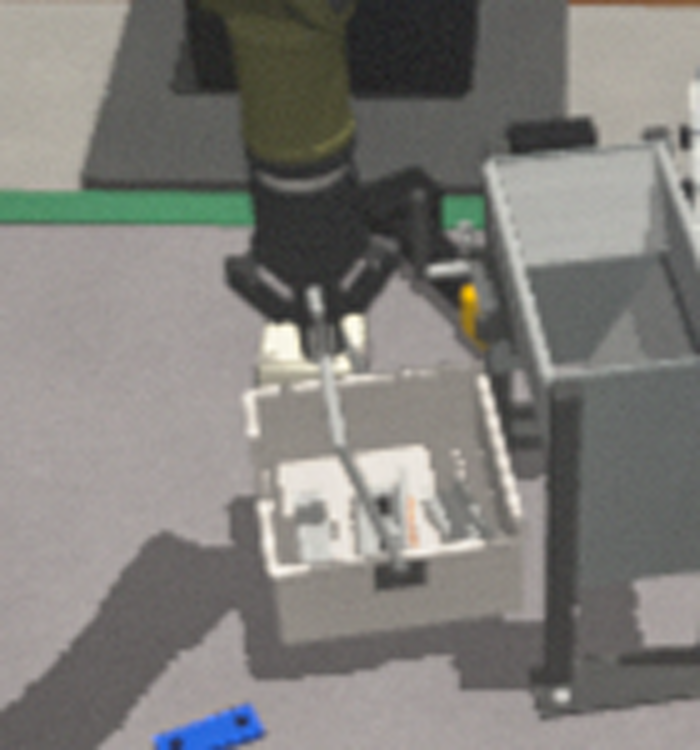

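Call:
carry_out(increments=[{"tx": 0, "ty": 0, "tz": 0.012, "wx": 0, "wy": 0, "wz": 0, "claw": 1}, {"tx": 0, "ty": 0, "tz": 0.02, "wx": 0, "wy": 0, "wz": 0, "claw": 1}, {"tx": 0, "ty": -0.005, "tz": 0.02, "wx": 0, "wy": 0, "wz": 0, "claw": 1}, {"tx": 0, "ty": -0.01, "tz": 0.02, "wx": 0, "wy": 0, "wz": 0, "claw": 1}, {"tx": 0, "ty": -0.015, "tz": 0.018, "wx": 0, "wy": 0, "wz": 0, "claw": 1}, {"tx": 0, "ty": -0.02, "tz": 0.008, "wx": 0, "wy": 0, "wz": -1, "claw": 1}, {"tx": 0.003, "ty": -0.025, "tz": 0, "wx": 0, "wy": 0, "wz": -3, "claw": 1}, {"tx": 0.004, "ty": -0.025, "tz": 0, "wx": 0, "wy": 0, "wz": -4.5, "claw": 1}, {"tx": 0.004, "ty": -0.025, "tz": 0, "wx": 0, "wy": 0, "wz": -5, "claw": 1}, {"tx": 0.004, "ty": -0.025, "tz": 0, "wx": 0, "wy": 0, "wz": -5, "claw": 1}, {"tx": 0.004, "ty": -0.025, "tz": 0, "wx": 0, "wy": 0, "wz": -5, "claw": 1}, {"tx": 0.004, "ty": -0.025, "tz": 0, "wx": 0, "wy": 0, "wz": -5, "claw": 1}])

```text
t: 35.15
ee_pos: [0.446, 0.0347, 0.3362]
orientation: [1.408, 1.562, -0.448]
ft_force: [0.5, -0.7, -7.5]
opening: 0.0058
```

Run:
```python
from fit import *
st()
s=grab('scene','i1.png',1.5)
```

```text
t 35.15 tcp [0.446  0.0347 0.3362] phi -16.4 down [ 0.008 -0.004 -1.   ] q [ 0.42  0.41 -0.88  1.9   0.38  1.   -0.91] op 0.0058 F [ 0.5 -0.7 -7.5]
```

View pics/i1.png

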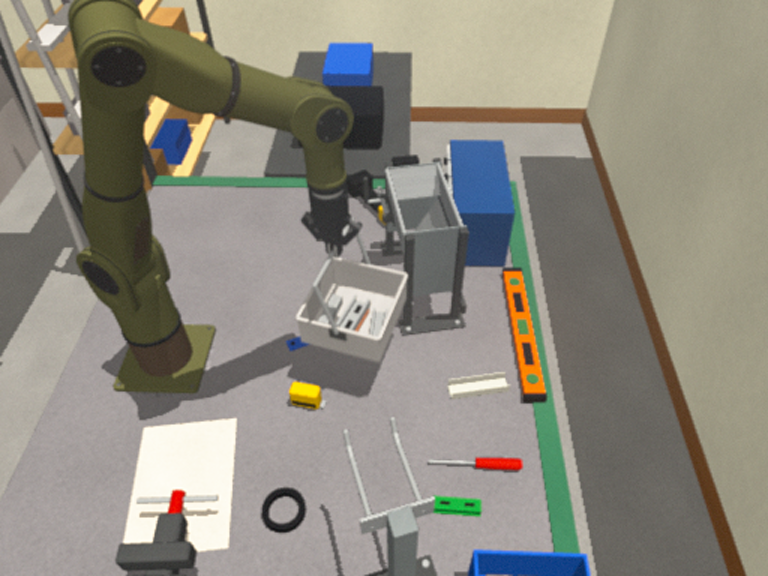

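Call:
carry_out(increments=[{"tx": 0.0038, "ty": -0.0225, "tz": 0, "wx": 0, "wy": 0, "wz": -5, "claw": 1}, {"tx": 0.0038, "ty": -0.0225, "tz": 0, "wx": 0, "wy": 0, "wz": -5, "claw": 1}, {"tx": 0.0038, "ty": -0.0225, "tz": 0, "wx": 0, "wy": 0, "wz": -5, "claw": 1}, {"tx": 0.0038, "ty": -0.0225, "tz": 0, "wx": 0, "wy": 0, "wz": -5, "claw": 1}, {"tx": 0.0038, "ty": -0.0225, "tz": 0, "wx": 0, "wy": 0, "wz": -5, "claw": 1}, {"tx": 0.0038, "ty": -0.0225, "tz": 0, "wx": 0, "wy": 0, "wz": -5, "claw": 1}, {"tx": 0.0038, "ty": -0.0225, "tz": 0, "wx": 0, "wy": 0, "wz": -5, "claw": 1}, {"tx": 0.0038, "ty": -0.0225, "tz": 0, "wx": 0, "wy": 0, "wz": -5, "claw": 1}, {"tx": 0.0038, "ty": -0.02, "tz": 0, "wx": 0, "wy": 0, "wz": -5, "claw": 1}, {"tx": 0.0038, "ty": -0.015, "tz": 0, "wx": 0, "wy": 0, "wz": -4.5, "claw": 1}, {"tx": 0.002, "ty": -0.01, "tz": 0, "wx": 0, "wy": 0, "wz": -3, "claw": 1}, {"tx": 0.002, "ty": -0.005, "tz": 0, "wx": 0, "wy": 0, "wz": -1.5, "claw": 1}])

```text
t: 36.2
ee_pos: [0.488, -0.1957, 0.3357]
orientation: [1.291, 1.56, -1.508]
ft_force: [-0.4, -0.1, -7.5]
opening: 0.006
```

Call:
carry_out(increments=[{"tx": 0, "ty": 0, "tz": 0, "wx": 0, "wy": 0, "wz": 0, "claw": 1}, {"tx": 0, "ty": 0, "tz": 0, "wx": 0, "wy": 0, "wz": 0, "claw": 1}, {"tx": 0, "ty": 0, "tz": 0, "wx": 0, "wy": 0, "wz": 0, "claw": 1}, {"tx": 0, "ty": 0, "tz": 0, "wx": 0, "wy": 0, "wz": 0, "claw": 1}, {"tx": 0, "ty": 0, "tz": 0, "wx": 0, "wy": 0, "wz": 0, "claw": 1}, {"tx": 0, "ty": 0, "tz": 0, "wx": 0, "wy": 0, "wz": 0, "claw": 1}])

```text
t: 36.7
ee_pos: [0.4886, -0.1934, 0.3368]
orientation: [1.498, 1.56, -1.296]
ft_force: [0.4, 0.0, -7.0]
opening: 0.0061
```

Run:
```python
from fit import *
o=st()
s=manip.grab_frame('scene');t=manip.grab_frame('top')
crop(s,180,150,330,370,'i2.png',3)
crop(t,260,130,480,290,'i3.png',3)
p=np.array([.5555,-.3895]);u=np.array([np.cos(-1.23),np.sin(-1.23)]);w=np.array([-u[1],u[0]])
d=o['ee_pos'][:2]-p;print('hook frame',d@u,d@w)
```

```text
t 36.7 tcp [ 0.4886 -0.1934  0.3368] phi -70.1 down [ 0.003 -0.01  -1.   ] q [ 0.65  0.47 -0.57  1.71  0.3   1.05 -1.25] op 0.0061 F [ 0.4  0.  -7. ]
hook frame -0.2072194224425268 0.002463919753270966
```

View pics/i2.png

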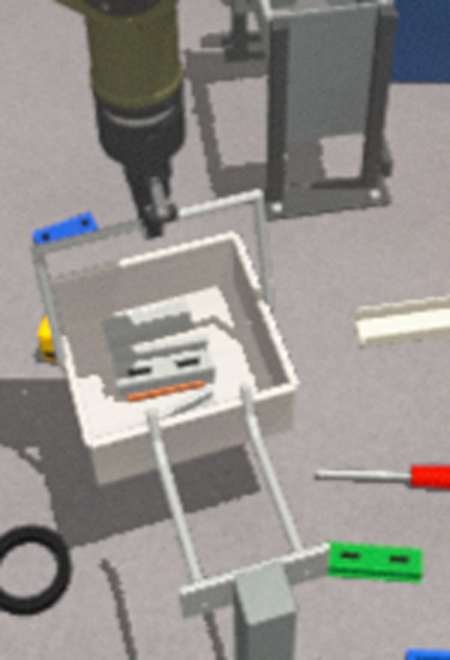

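View pics/i3.png

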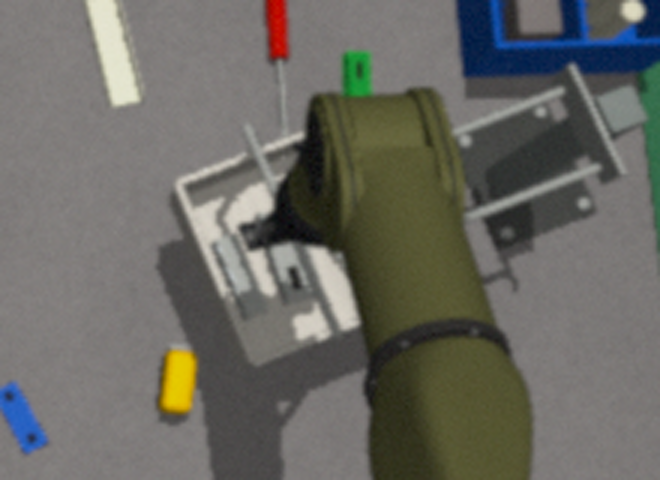

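Call:
carry_out(increments=[{"tx": 0.003, "ty": -0.0085, "tz": 0, "wx": 0, "wy": 0, "wz": 0, "claw": 1}, {"tx": 0.0055, "ty": -0.0165, "tz": 0, "wx": 0, "wy": 0, "wz": 0, "claw": 1}, {"tx": 0.0056, "ty": -0.0165, "tz": 0, "wx": 0, "wy": 0, "wz": 0, "claw": 1}, {"tx": 0.0056, "ty": -0.0165, "tz": 0, "wx": 0, "wy": 0, "wz": 0, "claw": 1}, {"tx": 0.0056, "ty": -0.0165, "tz": 0, "wx": 0, "wy": 0, "wz": 0, "claw": 1}, {"tx": 0.0056, "ty": -0.0165, "tz": 0, "wx": 0, "wy": 0, "wz": 0, "claw": 1}, {"tx": 0.0056, "ty": -0.0165, "tz": 0, "wx": 0, "wy": 0, "wz": 0, "claw": 1}, {"tx": 0.0056, "ty": -0.0165, "tz": 0, "wx": 0, "wy": 0, "wz": 0, "claw": 1}, {"tx": 0.0056, "ty": -0.0165, "tz": 0, "wx": 0, "wy": 0, "wz": 0, "claw": 1}, {"tx": 0.0056, "ty": -0.0165, "tz": 0, "wx": 0, "wy": 0, "wz": 0, "claw": 1}, {"tx": 0.0056, "ty": -0.0165, "tz": 0, "wx": 0, "wy": 0, "wz": 0, "claw": 1}, {"tx": 0.005, "ty": -0.0145, "tz": 0, "wx": 0, "wy": 0, "wz": 0, "claw": 1}])

```text
t: 37.8
ee_pos: [0.5523, -0.3843, 0.336]
orientation: [1.405, 1.56, -1.391]
ft_force: [-1.1, 0.7, 2.3]
opening: 0.006
```

Call:
carry_out(increments=[{"tx": 0.0035, "ty": -0.01, "tz": 0, "wx": 0, "wy": 0, "wz": 0, "claw": 1}, {"tx": 0.0015, "ty": -0.005, "tz": 0, "wx": 0, "wy": 0, "wz": 0, "claw": 1}, {"tx": 0, "ty": 0, "tz": 0, "wx": 0, "wy": 0, "wz": 0, "claw": 1}, {"tx": 0, "ty": 0, "tz": 0, "wx": 0, "wy": 0, "wz": 0, "claw": 1}, {"tx": 0, "ty": 0, "tz": 0, "wx": 0, "wy": 0, "wz": 0, "claw": 1}, {"tx": 0, "ty": 0, "tz": 0, "wx": 0, "wy": 0, "wz": 0, "claw": 1}])

```text
t: 38.3
ee_pos: [0.5571, -0.3961, 0.3366]
orientation: [1.39, 1.561, -1.404]
ft_force: [-1.3, 2.0, -6.9]
opening: 0.0056
```

Run:
```python
from fit import *
o=st()
s=manip.grab_frame('scene');t=manip.grab_frame('top')
crop(s,200,230,320,384,'i4.png',5)
crop(t,340,130,480,270,'i5.png',5)
p=np.array([.5555,-.3895]);u=np.array([np.cos(-1.23),np.sin(-1.23)]);w=np.array([-u[1],u[0]])
d=o['ee_pos'][:2]-p;print('hook frame',d@u,d@w)
```

```text
t 38.3 tcp [ 0.5571 -0.3961  0.3366] phi -70.1 down [ 0.002 -0.01  -1.   ] q [ 0.79  0.72 -0.52  1.21  0.36  1.29 -0.94] op 0.0056 F [-1.3  2.  -6.9]
hook frame 0.006734692347025239 -0.0007199245845250095
```

View pics/i4.png

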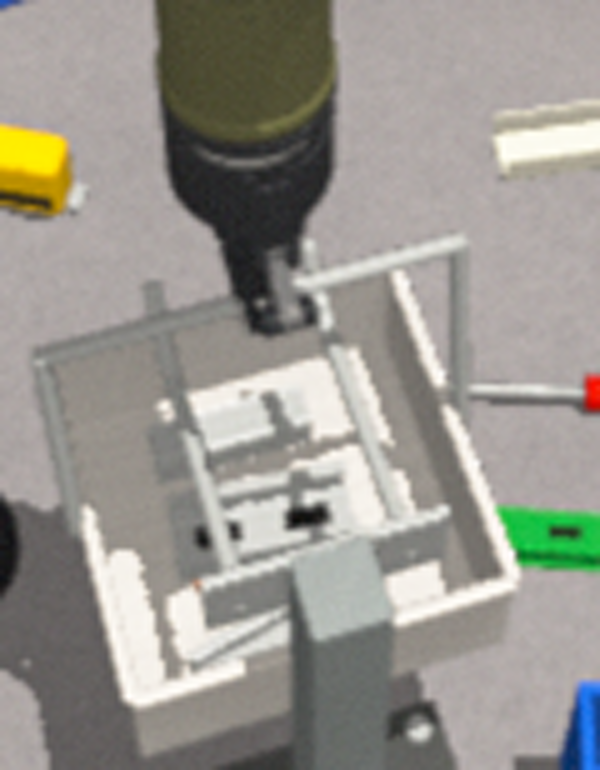

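View pics/i5.png

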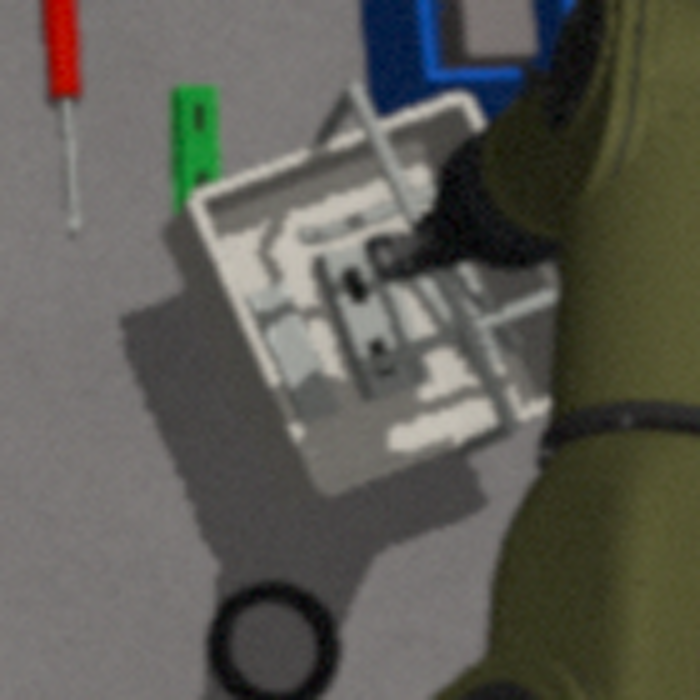

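Call:
carry_out(increments=[{"tx": 0, "ty": 0, "tz": -0.01, "wx": 0, "wy": 0, "wz": 0, "claw": 1}, {"tx": 0, "ty": 0, "tz": -0.012, "wx": 0, "wy": 0, "wz": 0, "claw": 1}, {"tx": 0, "ty": 0, "tz": -0.012, "wx": 0, "wy": 0, "wz": 0, "claw": 1}, {"tx": 0, "ty": 0, "tz": -0.01, "wx": 0, "wy": 0, "wz": 0, "claw": 1}, {"tx": 0, "ty": 0, "tz": -0.008, "wx": 0, "wy": 0, "wz": 0, "claw": 1}, {"tx": 0, "ty": 0, "tz": -0.006, "wx": 0, "wy": 0, "wz": 0, "claw": 1}, {"tx": 0, "ty": 0, "tz": -0.005, "wx": 0, "wy": 0, "wz": 0, "claw": 1}, {"tx": 0, "ty": 0, "tz": 0, "wx": 0, "wy": 0, "wz": 0, "claw": 1}, {"tx": 0, "ty": 0, "tz": 0, "wx": 0, "wy": 0, "wz": 0, "claw": 1}])

```text
t: 39.15
ee_pos: [0.5574, -0.3967, 0.2735]
orientation: [1.465, 1.561, -1.33]
ft_force: [-2.1, 3.9, -8.1]
opening: 0.0061
```

Run:
```python
from fit import *
o=st()
s=manip.grab_frame('scene')
crop(s,200,230,320,384,'i6.png',5)
```

```text
t 39.15 tcp [ 0.5574 -0.3967  0.2735] phi -70.1 down [ 0.002 -0.01  -1.   ] q [ 0.79  0.76 -0.51  1.31  0.39  1.16 -0.97] op 0.0061 F [-2.1  3.9 -8.1]
```

View pics/i6.png

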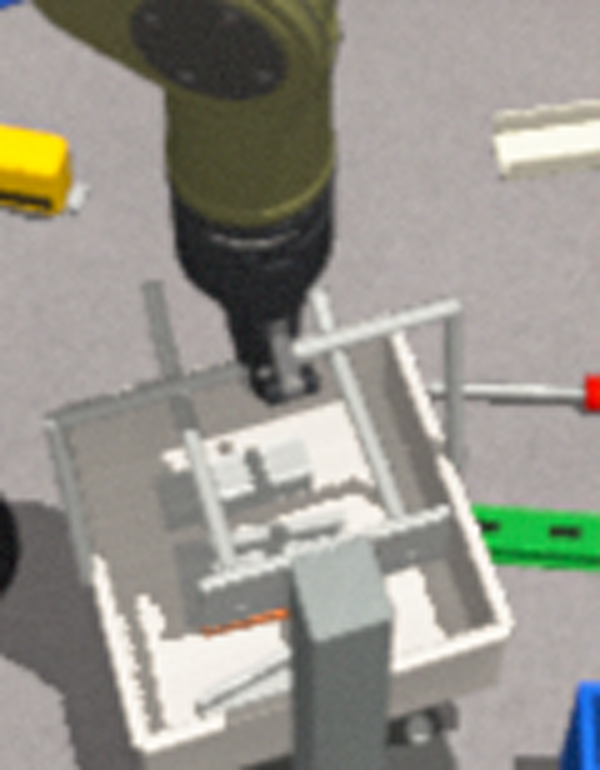

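Run:
```python
from fit import *
s=manip.grab_frame('scene');t=manip.grab_frame('top')
crop(t,350,130,470,250,'i7.png',6)
S=lambda x,y:px(x,y,200,230,5)
u=np.array([np.cos(-1.223),np.sin(-1.223),0]);w=np.array([-u[1],u[0],0])
obs=[(s,(.095,-.1,.085),S(140,748)),(s,(.095,.1,.085),S(512,632)),(s,(-.095,.1,.085),S(396,333))]
def L(p,q):
  # p: x,y,z of pivot, pitch
  c,sn=np.cos(p[3]),np.sin(p[3]);a=q[0]*c+(q[2]-.078)*sn;b=-q[0]*sn+(q[2]-.078)*c
  return np.array(p[:3])+a*u+q[1]*w+np.array([0,0,b])
r=least_squares(lambda p:np.concatenate([proj(f,L(p,q))-uv for f,q,uv in obs]),[.557,-.397,.153,0])
print(r.x,r.fun.round(1))
H=np.array([.5555,-.3895]);d=r.x[:2]-H;print('pivot in hook',d@u[:2],d@w[:2])
print('post-side face px', [proj(s,[*(H+u[:2]*.13+w[:2]*y),.33]) for y in(-.02,.02)], 'S post near-left', S(300,565),S(375,545))
for y in(-.042,.042):print('prong',[proj(s,[*(H+u[:2]*x+w[:2]*y),z]).round(1) for x,z in((-.04,.305),(0,.275),(.128,.285))])
b=np.array([.5574,-.3967,.2925]);print('bar mid',proj(s,b).round(1),[ (proj(s,b+w*y)-[200,230]+.5)*5-.5 for y in(-.106,-.042,.042,.106)])
```

```text
[ 0.56800264 -0.42853284  0.15767315 -0.09664086] [ 0.6  0.7  0.4 -0.7 -1.1  0. ]
pivot in hook 0.04095702771703257 -0.0015493804319438938
post-side face px [array([258.14594578, 342.67252293]), array([274.78435417, 337.38245425])] S post near-left [259.6 342.6] [274.6 338.6]
prong [array([229.8, 287.5]), array([234.6, 306.7]), array([249.1, 352.6])]
prong [array([260.8, 278.7]), array([265.6, 297.5]), array([282.8, 341.8])]
bar mid [250.7 301.3] [array([ 52.04783616, 418.80414525]), array([175.82315604, 382.23464801]), array([333.66542646, 335.60004849]), array([450.55287545, 301.0655771 ])]
```

View pics/i7.png

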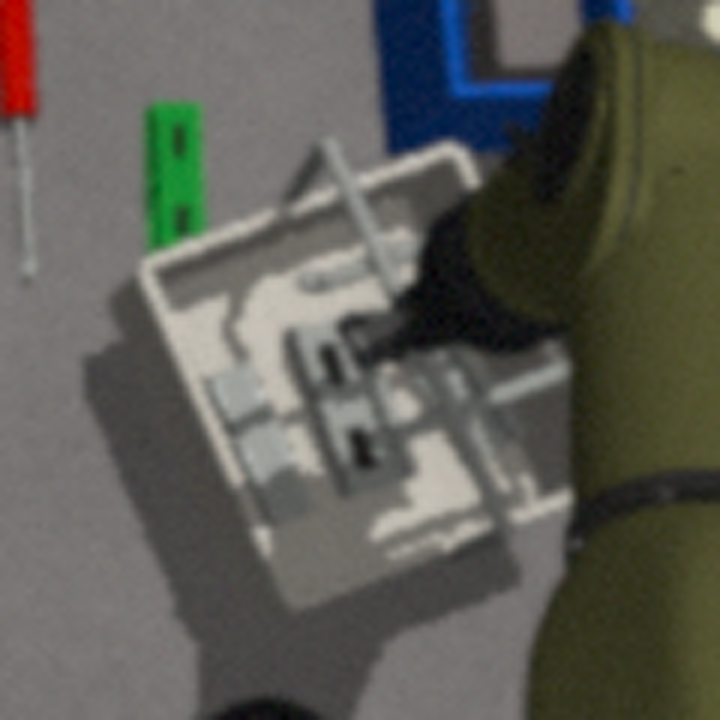

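Call:
carry_out(increments=[{"tx": 0, "ty": 0, "tz": -0.002, "wx": 0, "wy": 0, "wz": 0, "claw": 1}, {"tx": 0, "ty": 0, "tz": -0.002, "wx": 0, "wy": 0, "wz": 0, "claw": 1}, {"tx": 0, "ty": 0, "tz": -0.002, "wx": 0, "wy": 0, "wz": 0, "claw": 1}, {"tx": 0, "ty": 0, "tz": -0.002, "wx": 0, "wy": 0, "wz": 0, "claw": 1}, {"tx": 0, "ty": 0, "tz": -0.002, "wx": 0, "wy": 0, "wz": 0, "claw": 1}, {"tx": 0, "ty": 0, "tz": 0, "wx": 0, "wy": 0, "wz": 0, "claw": 1}, {"tx": 0, "ty": 0, "tz": 0, "wx": 0, "wy": 0, "wz": 0, "claw": 1}, {"tx": 0, "ty": 0, "tz": 0, "wx": 0, "wy": 0, "wz": 0, "claw": 1}], newtons=20)

```text
t: 39.97
ee_pos: [0.5581, -0.3969, 0.2719]
orientation: [1.708, 1.555, -1.088]
ft_force: [-14.0, 9.9, 27.9]
opening: 0.006
```

Run:
```python
from fit import *
o=st()
s=manip.grab_frame('scene')
crop(s,200,230,320,384,'j1.png',5)
```

```text
t 39.97 tcp [ 0.5581 -0.3969  0.2719] phi -70.2 down [ 0.007 -0.014 -1.   ] q [ 0.79  0.76 -0.51  1.32  0.39  1.14 -0.98] op 0.006 F [-14.    9.9  27.9]
```

View pics/j1.png

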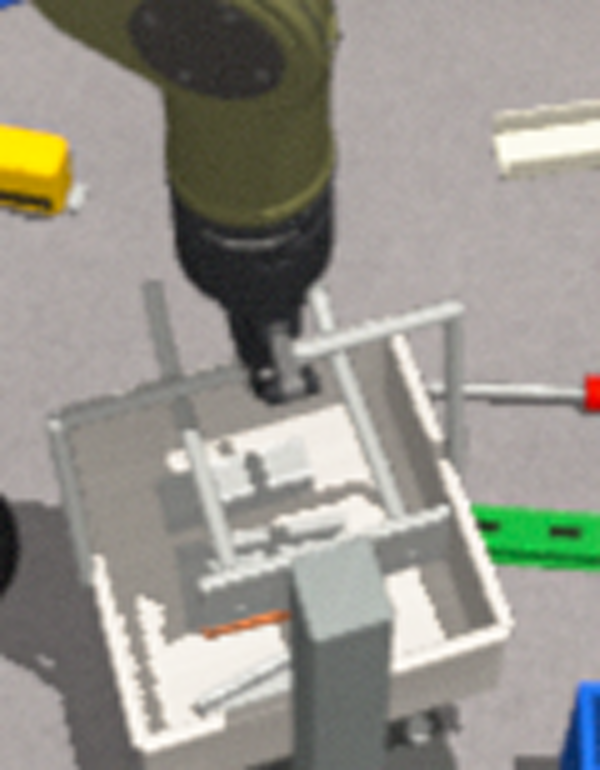

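Call:
carry_out(increments=[{"tx": 0, "ty": 0, "tz": 0.004, "wx": 0, "wy": 0, "wz": 0, "claw": 1}, {"tx": 0, "ty": 0, "tz": 0.002, "wx": 0, "wy": 0, "wz": 0, "claw": 1}, {"tx": 0, "ty": 0, "tz": 0, "wx": 0, "wy": 0, "wz": 0, "claw": 1}, {"tx": 0, "ty": 0, "tz": 0, "wx": 0, "wy": 0, "wz": 0, "claw": 1}])

```text
t: 40.35
ee_pos: [0.5581, -0.397, 0.2724]
orientation: [1.649, 1.558, -1.146]
ft_force: [-4.7, 4.0, 4.2]
opening: 0.0059
```

Run:
```python
from fit import *
o=st()
```

```text
t 40.35 tcp [ 0.5581 -0.397   0.2724] phi -70.2 down [ 0.005 -0.012 -1.   ] q [ 0.79  0.76 -0.51  1.31  0.39  1.15 -0.98] op 0.0059 F [-4.7  4.   4.2]
```

Call:
carry_out(increments=[{"tx": 0, "ty": 0, "tz": 0, "wx": 0, "wy": 0, "wz": 0, "claw": 0.9}, {"tx": 0, "ty": 0, "tz": 0, "wx": 0, "wy": 0, "wz": 0, "claw": 0.88}, {"tx": 0, "ty": 0, "tz": 0, "wx": 0, "wy": 0, "wz": 0, "claw": 0.86}, {"tx": 0, "ty": 0, "tz": 0, "wx": 0, "wy": 0, "wz": 0, "claw": 0.84}, {"tx": 0, "ty": 0, "tz": 0, "wx": 0, "wy": 0, "wz": 0, "claw": 0.82}, {"tx": 0, "ty": 0, "tz": 0, "wx": 0, "wy": 0, "wz": 0, "claw": 0.8}, {"tx": 0, "ty": 0, "tz": 0, "wx": 0, "wy": 0, "wz": 0, "claw": 0.8}, {"tx": 0, "ty": 0, "tz": 0, "wx": 0, "wy": 0, "wz": 0, "claw": 0.8}, {"tx": 0, "ty": 0, "tz": 0, "wx": 0, "wy": 0, "wz": 0, "claw": 0.8}, {"tx": 0, "ty": 0, "tz": 0, "wx": 0, "wy": 0, "wz": 0, "claw": 0.8}, {"tx": 0, "ty": 0, "tz": 0, "wx": 0, "wy": 0, "wz": 0, "claw": 0.8}, {"tx": 0, "ty": 0, "tz": 0, "wx": 0, "wy": 0, "wz": 0, "claw": 0.8}])

```text
t: 41.35
ee_pos: [0.5575, -0.3968, 0.2697]
orientation: [1.493, 1.56, -1.302]
ft_force: [0.8, -0.7, -0.0]
opening: 0.017
```

Run:
```python
from fit import *
o=st()
s=manip.grab_frame('scene')
crop(s,200,230,320,384,'j2.png',5)
```

```text
t 41.35 tcp [ 0.5575 -0.3968  0.2697] phi -70.1 down [ 0.003 -0.01  -1.   ] q [ 0.79  0.77 -0.51  1.32  0.39  1.15 -0.98] op 0.017 F [ 0.8 -0.7 -0. ]
```

View pics/j2.png

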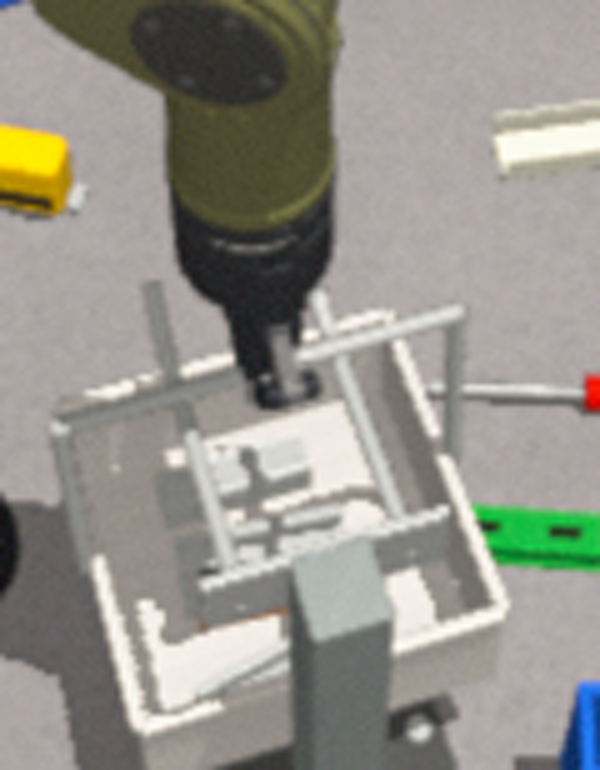

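Call:
carry_out(increments=[{"tx": 0, "ty": 0, "tz": 0, "wx": 0, "wy": 0, "wz": 0, "claw": 0.7}, {"tx": 0, "ty": 0, "tz": 0, "wx": 0, "wy": 0, "wz": 0, "claw": 0.6}, {"tx": 0, "ty": 0, "tz": 0, "wx": 0, "wy": 0, "wz": 0, "claw": 0.6}, {"tx": 0, "ty": 0, "tz": 0, "wx": 0, "wy": 0, "wz": 0, "claw": 0.6}, {"tx": 0, "ty": 0, "tz": 0.01, "wx": 0, "wy": 0, "wz": 0, "claw": 0.6}, {"tx": 0, "ty": 0, "tz": 0.02, "wx": 0, "wy": 0, "wz": 0, "claw": 0.6}, {"tx": 0, "ty": 0, "tz": 0.03, "wx": 0, "wy": 0, "wz": 0, "claw": 0.6}, {"tx": 0, "ty": 0, "tz": 0.03, "wx": 0, "wy": 0, "wz": 0, "claw": 0.6}, {"tx": 0, "ty": 0, "tz": 0.03, "wx": 0, "wy": 0, "wz": 0, "claw": 0.6}, {"tx": -0.02, "ty": 0.03, "tz": 0.02, "wx": 0, "wy": 0, "wz": 0, "claw": 0.6}, {"tx": -0.02, "ty": 0.035, "tz": 0, "wx": 0, "wy": 0, "wz": 0, "claw": 0.6}, {"tx": -0.02, "ty": 0.035, "tz": 0, "wx": 0, "wy": 0, "wz": 0, "claw": 0.6}])

```text
t: 42.4
ee_pos: [0.4977, -0.2959, 0.4118]
orientation: [1.791, 1.557, -1.005]
ft_force: [1.0, 0.5, 0.5]
opening: 0.0342
```

Call:
carry_out(increments=[{"tx": -0.02, "ty": 0.035, "tz": 0, "wx": 0, "wy": 0, "wz": 0, "claw": 0.6}, {"tx": -0.02, "ty": 0.035, "tz": 0, "wx": 0, "wy": 0, "wz": 0, "claw": 0.6}, {"tx": -0.02, "ty": 0.035, "tz": 0, "wx": 0, "wy": 0, "wz": 0, "claw": 0.6}, {"tx": 0, "ty": 0, "tz": 0, "wx": 0, "wy": 0, "wz": 0, "claw": 0.6}, {"tx": 0, "ty": 0, "tz": 0, "wx": 0, "wy": 0, "wz": 0, "claw": 0.6}, {"tx": 0, "ty": 0, "tz": 0, "wx": 0, "wy": 0, "wz": 0, "claw": 0.6}, {"tx": 0, "ty": 0, "tz": 0, "wx": 0, "wy": 0, "wz": 0, "claw": 0.6}])

```text
t: 42.98
ee_pos: [0.4383, -0.1931, 0.4101]
orientation: [1.591, 1.56, -1.206]
ft_force: [-0.3, -0.5, -0.2]
opening: 0.0349
```

Run:
```python
from fit import *
o=st()
s=manip.grab_frame('scene');t=manip.grab_frame('top')
crop(s,190,210,330,384,'j3.png',4)
crop(t,340,130,480,270,'j4.png',5)
```

```text
t 42.98 tcp [ 0.4383 -0.1931  0.4101] phi -70.2 down [ 0.004 -0.011 -1.   ] q [ 0.74  0.33 -0.61  1.69  0.22  1.18 -1.15] op 0.0349 F [-0.3 -0.5 -0.2]
```

View pics/j3.png

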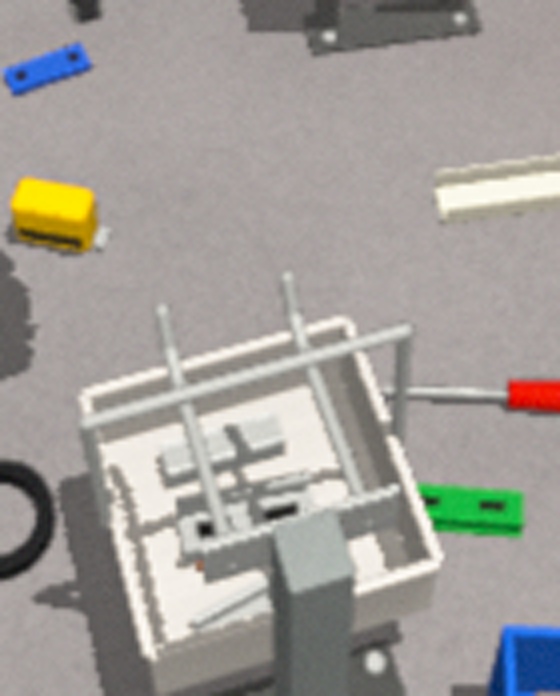

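View pics/j4.png

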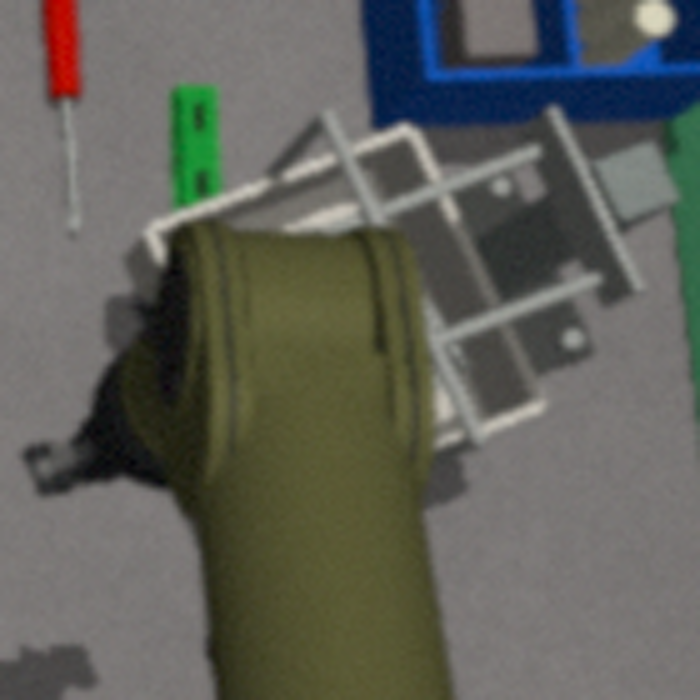

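Call:
carry_out(increments=[{"tx": -0.02, "ty": 0.035, "tz": 0, "wx": 0, "wy": 0, "wz": 0, "claw": 0.6}, {"tx": -0.02, "ty": 0.035, "tz": 0, "wx": 0, "wy": 0, "wz": 0, "claw": 0.6}, {"tx": -0.01, "ty": 0.035, "tz": 0, "wx": 0, "wy": 0, "wz": 0, "claw": 0.6}, {"tx": 0, "ty": 0.035, "tz": 0, "wx": 0, "wy": 0, "wz": 0, "claw": 0.6}, {"tx": 0, "ty": 0.035, "tz": 0, "wx": 0, "wy": 0, "wz": 0, "claw": 0.6}, {"tx": 0, "ty": 0.035, "tz": 0, "wx": 0, "wy": 0, "wz": 0, "claw": 0.6}, {"tx": 0, "ty": 0.02, "tz": 0, "wx": 0, "wy": 0, "wz": 0, "claw": 0.6}, {"tx": 0, "ty": 0, "tz": 0, "wx": 0, "wy": 0, "wz": 0, "claw": 0.6}, {"tx": 0, "ty": 0, "tz": 0, "wx": 0, "wy": 0, "wz": 0, "claw": 0.6}, {"tx": 0, "ty": 0, "tz": 0, "wx": 0, "wy": 0, "wz": 0, "claw": 0.6}, {"tx": 0, "ty": 0, "tz": 0, "wx": 0, "wy": 0, "wz": 0, "claw": 0.6}, {"tx": 0, "ty": 0, "tz": 0, "wx": 0, "wy": 0, "wz": 0, "claw": 0.6}])

```text
t: 44.08
ee_pos: [0.3878, 0.0368, 0.4096]
orientation: [1.457, 1.56, -1.341]
ft_force: [1.2, -0.4, 0.5]
opening: 0.0343
```

Run:
```python
from fit import *
st()
fs=[]
for i in range(12):
  fs.append(manip.grab_frame('scene'))
t=manip.grab_frame('top')
st()
roi=lambda f:cv2.cvtColor(f['img'][280:375,205:305],cv2.COLOR_RGB2GRAY).astype(np.float32)
a=roi(fs[0])
print([ (np.round(cv2.phaseCorrelate(a,roi(f))[0],2).tolist(), round(float(np.abs(a-roi(f)).mean()),2)) for f in fs[1::2]])
crop(fs[-1],190,240,330,384,'l1.png',5)
crop(t,340,130,480,270,'l2.png',5)
grab('top','l3.png')
```

```text
t 44.08 tcp [0.3878 0.0368 0.4096] phi -70.3 down [ 0.002 -0.01  -1.   ] q [ 0.4   0.2  -0.76  1.89  0.16  1.11 -1.65] op 0.0343 F [ 1.2 -0.4  0.5]
t 44.73 tcp [0.3875 0.0382 0.4098] phi -70.1 down [ 0.003 -0.01  -1.   ] q [ 0.39  0.2  -0.76  1.89  0.16  1.11 -1.65] op 0.0344 F [ 0.3 -0.5 -0.7]
[([0.0, -0.21], 3.65), ([-0.32, -0.8], 11.29), ([0.11, -0.2], 17.1), ([0.25, 0.09], 18.7), ([0.36, -0.14], 18.9), ([0.44, 0.21], 18.39)]
```

View pics/l1.png

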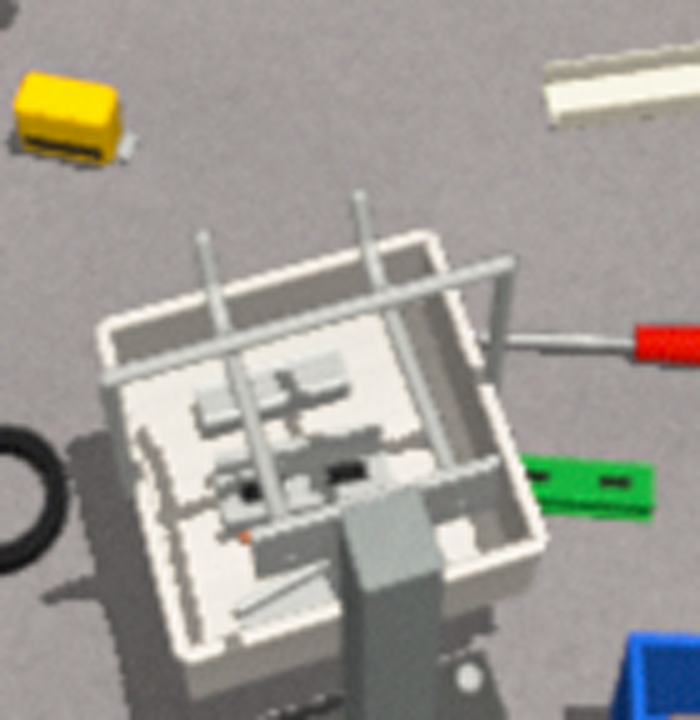

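View pics/l2.png

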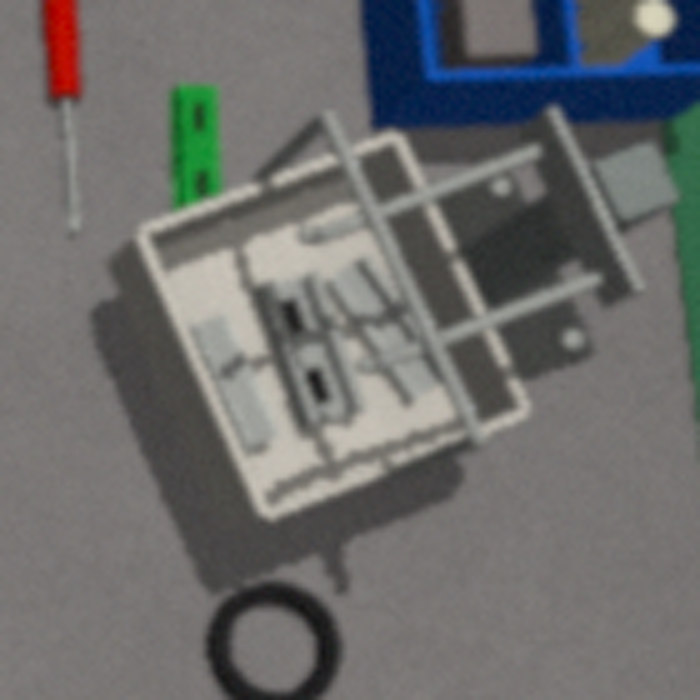

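View pics/l3.png

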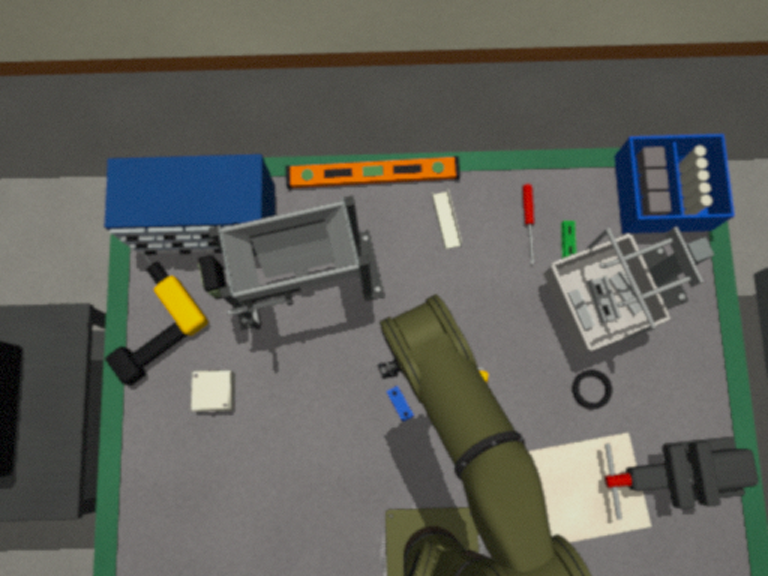

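Call:
carry_out(increments=[{"tx": 0, "ty": 0, "tz": 0, "wx": 0, "wy": 0, "wz": 0, "claw": 0.6}, {"tx": 0, "ty": 0, "tz": 0, "wx": 0, "wy": 0, "wz": 0, "claw": 0.6}, {"tx": 0, "ty": 0, "tz": 0, "wx": 0, "wy": 0, "wz": 0, "claw": 0.6}, {"tx": 0, "ty": 0, "tz": 0, "wx": 0, "wy": 0, "wz": 0, "claw": 0.6}, {"tx": 0, "ty": 0, "tz": 0, "wx": 0, "wy": 0, "wz": 0, "claw": 0.6}, {"tx": 0, "ty": 0, "tz": 0, "wx": 0, "wy": 0, "wz": 0, "claw": 0.6}, {"tx": 0, "ty": 0, "tz": 0, "wx": 0, "wy": 0, "wz": 0, "claw": 0.6}, {"tx": 0, "ty": 0, "tz": 0, "wx": 0, "wy": 0, "wz": 0, "claw": 0.6}, {"tx": 0, "ty": 0, "tz": 0, "wx": 0, "wy": 0, "wz": 0, "claw": 0.6}, {"tx": 0, "ty": 0, "tz": 0, "wx": 0, "wy": 0, "wz": 0, "claw": 0.6}, {"tx": 0, "ty": 0, "tz": 0, "wx": 0, "wy": 0, "wz": 0, "claw": 0.6}, {"tx": 0, "ty": 0, "tz": 0, "wx": 0, "wy": 0, "wz": 0, "claw": 0.6}])

```text
t: 45.78
ee_pos: [0.3875, 0.0381, 0.4098]
orientation: [1.507, 1.56, -1.287]
ft_force: [1.1, 0.5, 0.2]
opening: 0.0342
```

```bash
cat > swing.py <<'E'
from fit import *
# 10 s of watching: track near-left rim via template match on tote shift in scene
def watch(n,step=2):
  ref=None;out=[]
  for i in range(n):
    f=manip.grab_frame('scene')
    if i%step: continue
    g=cv2.cvtColor(f['img'],cv2.COLOR_RGB2GRAY)
    if ref is None: ref=g[345:380,215:255] ; f0=f
    r=cv2.matchTemplate(g[325:384,200:275],ref,cv2.TM_CCOEFF_NORMED);_,m,_,loc=cv2.minMaxLoc(r)
    out.append((round(manip.observe()['t'],2),loc[0]-15,loc[1]-20,round(m,2)))
  return out,f
E
python3 - <<'E'
from swing import *
o,f=watch(100,3);print(o)
crop(f,190,240,330,384,'m1.png',5)
E
```

```text
[(45.83, 0, 0, 1.0), (45.98, 0, 0, 1.0), (46.13, 0, 0, 0.94), (46.28, 0, 0, 0.88), (46.43, 0, 0, 0.88), (46.58, 0, 0, 0.92), (46.73, 0, 0, 0.99), (46.88, 0, 0, 0.99), (47.03, 0, 0, 0.95), (47.18, 0, 0, 0.89), (47.33, 0, 0, 0.89), (47.48, 0, 0, 0.91), (47.63, 0, 0, 0.97), (47.78, 0, 0, 0.98), (47.93, 0, 0, 0.95), (48.08, 0, 0, 0.9), (48.23, 0, 0, 0.89), (48.38, 0, 0, 0.92), (48.53, 0, 0, 0.95), (48.68, 0, 0, 0.96), (48.83, 0, 0, 0.94), (48.98, 0, 0, 0.92), (49.13, 0, 0, 0.91), (49.28, 0, 0, 0.92), (49.43, 0, 0, 0.93), (49.58, 0, 0, 0.94), (49.73, 0, 0, 0.94), (49.88, 0, 0, 0.94), (50.03, 0, 0, 0.94), (50.18, 0, 0, 0.93), (50.33, 0, 0, 0.94), (50.48, 0, 0, 0.94), (50.63, 0, 0, 0.94), (50.78, 0, 0, 0.94)]
```

View pics/m1.png

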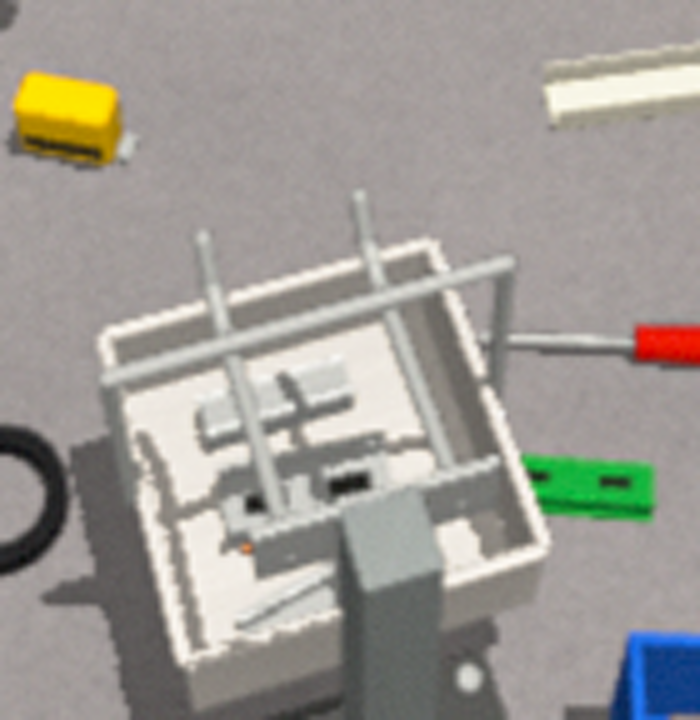

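Run:
```python
from swing import *
t=manip.grab_frame('top');s=manip.grab_frame('scene')
H=np.array([.5555,-.3895]);u=np.array([np.cos(-1.23),np.sin(-1.23)]);w=np.array([-u[1],u[0]])
for f,A,B in((s,px(108,380,190,240,5),px(513,262,190,240,5)),(t,px(328,115,340,130,5),px(478,440,340,130,5))):
  m=(atz(f,*A,.287)+atz(f,*B,.287))/2;d=m[:2]-H;print('bar mid in hook',np.round([d@u,d@w],3),'len',np.linalg.norm(atz(f,*A,.287)-atz(f,*B,.287)).round(3))
print([ (n,[(np.round(d['centre'],3).tolist(),round(d['score'],2)) for d in manip.recognise(s,n)[:2]]) for n in('junction_box','tape_measure','tape_roll','trunking','screwdriver','strut_short','strut_long','tube')])
o,f=watch(40,4);print(o)
```

```text
bar mid in hook [0.012 0.003] len 0.216
bar mid in hook [ 0.01  -0.001] len 0.213
[('junction_box', [([0.382, 0.463, 0.048], 0.93)]), ('tape_measure', [([0.374, -0.134, 0.057], 0.71)]), ('tape_roll', [([0.355, -0.384, 0.019], 0.69)]), ('trunking', [([0.775, -0.059, 0.01], 0.79), ([0.596, -0.518, 0.289], 0.36)]), ('screwdriver', [([0.799, -0.267, 0.022], 0.62)]), ('strut_short', [([0.45, 0.656, 0.045], 0.29)]), ('strut_long', [([0.557, -0.398, 0.088], 0.91), ([0.45, 0.656, 0.045], 0.56)]), ('tube', [([0.539, -0.354, 0.097], 0.79)])]
[(51.33, 0, 0, 1.0), (51.53, 0, 1, 0.88), (51.73, 0, 1, 0.88), (51.93, 0, 0, 0.99), (52.13, 0, 0, 0.99), (52.33, 0, 0, 0.95), (52.53, 0, 1, 0.89), (52.73, 0, 1, 0.94), (52.93, 0, 0, 0.99), (53.13, 0, 0, 0.98)]
```

Run:
```python
from swing import *
for i in range(300): manip.grab_frame('top')
o,f=watch(60,4);print(o)
crop(f,190,240,330,384,'n1.png',5)
```

```text
[(68.33, 0, 0, 1.0), (68.53, 0, 0, 1.0), (68.73, 0, 0, 1.0), (68.93, 0, 0, 1.0), (69.13, 0, 0, 1.0), (69.33, 0, 0, 1.0), (69.53, 0, 0, 1.0), (69.73, 0, 0, 1.0), (69.93, 0, 0, 1.0), (70.13, 0, 0, 1.0), (70.33, 0, 0, 1.0), (70.53, 0, 0, 1.0), (70.73, 0, 0, 1.0), (70.93, 0, 0, 1.0), (71.13, 0, 0, 1.0)]
```

Still now; handing in.

```bash
python3 -c "
from workcell import manip
print(manip.job_done())"
```

```text
the job is handed in; nothing more can be done
None
```

View pics/n1.png

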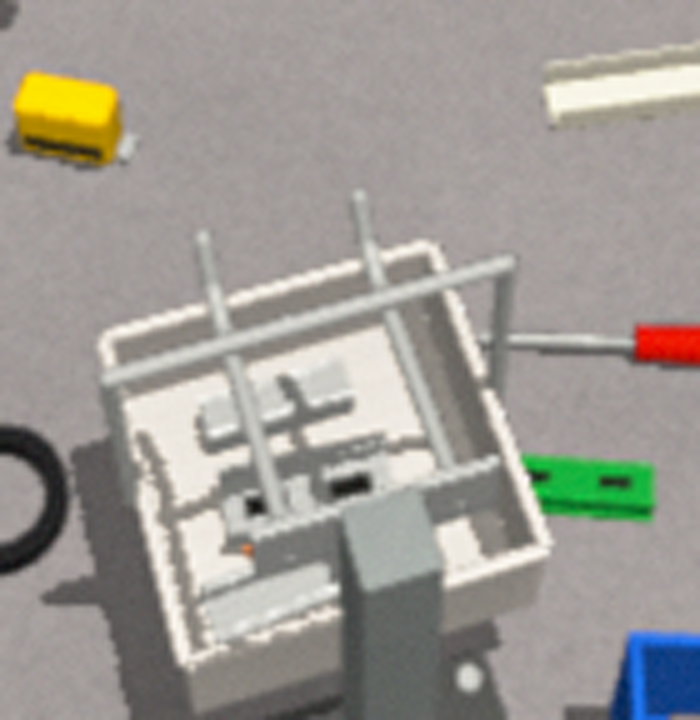

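The job is handed in. The tote hangs by its bail on both prongs with the four offcuts I found in it: the copper busbar, din_rail, strut_long and tube. I found no strut_short on the bench. `job_done` reports no verdict, so the result rests on my own checks below.

**What I did:** I loaded the four offcuts into the shut hopper and let them lie before drawing the bolt. The floor swung open and all four dropped into the tote. I pulled the tote out by the bail with one quick tug, which also moved the offcuts away from its front wall, then hung it on the hook.

**Last checks:**
- **Bar position:** 10–12 mm behind the seat and within 3 mm sideways, by both cameras. This is inside the limits.
- **Height:** clear of the bench in the pictures. I did not measure the bar's height after letting go.
- **Stillness:** it swung by about 1 pixel for some seconds after release. It then showed no movement for 3 s, checked to one pixel, before I handed in.
- **Tilt:** close to level by eye. I took no number once it hung free.
- **Bystanders:** the junction box and tape measure, tape roll, trunking and screwdriver look unmoved. I checked the drill only by eye.
- **Look-alikes:** the blue busbar and the green rail were left alone.

**Checks that disagreed:**
- While lowering, the grip held the bail at a slant, so the tote leaned on the hook post until I let go.
- The bar came to rest on the prongs about 6 mm above the stated seat height, still inside the limit.
- One offcut lies differently in the final picture than in the pictures from just after I let go, but it is still inside the tote.

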